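# Stand the carving gouges in their racks by length

### The job

Pack up the carver's bench: push the chip covers of both racks fully open, away from you, then stand every gouge that lies on the bench upright in a rack hole, handle down to the bottom and blade up. The long gouges go in the dark rack and the short ones in the pale rack, one to a hole; leave the mallet, the sharpening stone and the bell where they are.

Things in the scene. Friction and masses are not known exactly. Their poses are not given: they have to be found in the camera images.
- long_1: Long carving gouge, 235 mm, 120 g: octagonal pale handle 130 long, 28 across flats (30.5 corners; last 3 mm of the butt 18 square), brass ferrule, thin steel blade 105 mm long (9 mm shank, 18 x 4 tip). Handles are all alike. Origin on its axis near its balance, 95 mm from the handle's butt, 140 from the tip; x points to the tip. Starts lying flat, axis 14 mm up. May be absent.
- long_2: Long carving gouge, 235 mm, 120 g: octagonal pale handle 130 long, 28 across flats (30.5 corners; last 3 mm of the butt 18 square), brass ferrule, thin steel blade 105 mm long (9 mm shank, 18 x 4 tip). Handles are all alike. Origin on its axis near its balance, 95 mm from the handle's butt, 140 from the tip; x points to the tip. Starts lying flat, axis 14 mm up. May be absent.
- long_3: Long carving gouge, 235 mm, 120 g: octagonal pale handle 130 long, 28 across flats (30.5 corners; last 3 mm of the butt 18 square), brass ferrule, thin steel blade 105 mm long (9 mm shank, 18 x 4 tip). Handles are all alike. Origin on its axis near its balance, 95 mm from the handle's butt, 140 from the tip; x points to the tip. Starts lying flat, axis 14 mm up. May be absent.
- short_1: Short carving gouge, 175 mm, 120 g: octagonal pale handle 130 long, 28 across flats (30.5 corners; last 3 mm of the butt 18 square), brass ferrule, thin steel blade 45 mm long (9 mm shank, 18 x 4 tip). Handles are all alike. Origin on its axis near its balance, 95 mm from the handle's butt, 80 from the tip; x points to the tip. Starts lying flat, axis 14 mm up. May be absent.
- short_2: Short carving gouge, 175 mm, 120 g: octagonal pale handle 130 long, 28 across flats (30.5 corners; last 3 mm of the butt 18 square), brass ferrule, thin steel blade 45 mm long (9 mm shank, 18 x 4 tip). Handles are all alike. Origin on its axis near its balance, 95 mm from the handle's butt, 80 from the tip; x points to the tip. Starts lying flat, axis 14 mm up. May be absent.
- rack_long: Dark-wood rack for the long gouges, fixed: block 250 mm along its y, x = -29 to +85 mm, 70 mm high. Row of three round upright holes 36 mm wide, 50 deep (floor 20 mm above the bench), 70 apart along y, at x = 0. Origin: centre of the row at bench level; z up. A steel chip cover slides on its top.
- rack_long_hole0 (a point): Centre of the mouth of a hole of the dark rack, 70 mm above the bench (rack frame x = 0, y = -70 mm).
- rack_long_hole1 (a point): Centre of the mouth of a hole of the dark rack, 70 mm above the bench (rack frame x = 0, y = 0 mm).
- rack_long_hole2 (a point): Centre of the mouth of a hole of the dark rack, 70 mm above the bench (rack frame x = 0, y = 70 mm).
- cover_long (a joint): Chip cover of the dark rack: steel plate 48 x 230 x 8 mm lying on the rack (top 79 mm above the bench). 0 = over all three holes (closed); it slides along the rack's +x, away from the robot, to 0.05 m (fully open, stop; all holes free). Friction about 1.5 N; stays where left.
- cover_long_knob (a point): Centre of the top of the cover's red knob: upright cylinder 22 mm in diameter, 28 mm high, standing on the middle of the cover; top 107 mm above the bench.
- rack_short: Pale-wood rack for the short gouges, fixed: block 250 mm along its y, x = -29 to +85 mm, 70 mm high. Row of three round upright holes 36 mm wide, 50 deep (floor 20 mm above the bench), 70 apart along y, at x = 0. Origin: centre of the row at bench level; z up. A steel chip cover slides on its top.
- rack_short_hole0 (a point): Centre of the mouth of a hole of the pale rack, 70 mm above the bench (rack frame x = 0, y = -70 mm).
- rack_short_hole1 (a point): Centre of the mouth of a hole of the pale rack, 70 mm above the bench (rack frame x = 0, y = 0 mm).
- rack_short_hole2 (a point): Centre of the mouth of a hole of the pale rack, 70 mm above the bench (rack frame x = 0, y = 70 mm).
- cover_short (a joint): Chip cover of the pale rack: steel plate 48 x 230 x 8 mm lying on the rack (top 79 mm above the bench). 0 = over all three holes (closed); it slides along the rack's +x, away from the robot, to 0.05 m (fully open, stop; all holes free). Friction about 1.5 N; stays where left.
- cover_short_knob (a point): Centre of the top of the cover's red knob: upright cylinder 22 mm in diameter, 28 mm high, standing on the middle of the cover; top 107 mm above the bench.
- mallet: Carver's mallet lying on the bench: wooden head 76 mm in diameter, 110 mm long, handle 24 mm in diameter; about 210 mm overall, 76 mm high. Origin under the head. Not part of the work.
- stone: Grey sharpening stone, 160 x 55 x 30 mm, origin at the centre of its underside. Not part of the work.
- bell: Copper goat bell standing on its mouth, 72 mm wide, 85 mm high; origin at the centre of its underside. Not part of the work.
Not all that is in view belongs to the job. What is shaped like the long_3 but blue or green is not meant.

How it is judged:
By the outcome, as a careful person would: the job done as asked, in the order asked, and still so for the second after the job is handed in, with the robot touching nothing.
Of long_1, long_2, long_3, short_1, short_2 only 3 to 5 are there at a start; the rules pass over those that are not, and their reading is None.
At some moment in a run one of long_1, long_2, long_3, short_1, short_2 may be knocked a few centimetres aside while the robot is not near it.
It also fails if it takes over 210 s, if anything falls off the work surface, if the arm or the gripper's body presses on something with over 40 N, if the wrist force passes 120 N, or if a joint passes its speed limit or range.

### The arm

A 6-joint arm with a two-finger parallel gripper is mounted at the origin on the work surface. World frame = base frame: x ahead of the robot, y to its left, z up, the work surface at z = 0. Lengths are in m, angles in degrees, forces in N, time in s.
With the tool pointing down it reaches from about 0.325 to 0.85 m from the base axis. Payload 4.4 kg.
Tool frame: the origin (TCP) lies between the finger pads; the fingertips stand 25 mm ahead of it and the grasp point (between the pads) lies 6 mm ahead of it; z points along the fingers, y is the line along which they close (so a half turn about z gives the same grasp; the last joint's range is limited). The gripper opens to 94 mm and grips with 3 to 60 N. Pads are 16 mm wide; open, the fingers measure 119 mm over their backs; the gripper's body (75 mm by 177 mm) begins 78 mm behind the grasp point.
Start: joints at [56.809, 11.837, 88.321, -0, 79.842, -8.623], TCP at [0.239, 0.523, 0.23] pointing down, gripper open.
Joint ranges: [-156.59, 156.59], [-49.26, 127.26], [12.9, 141.05], [-63.56, 243.56], [4.71, 150.69], [-161.64, 161.64]. Speed limits (degrees/s): [159.86, 159.86, 180, 180, 180, 180].

### API

Orientations are given as [roll, pitch, yaw] about the fixed x, y, z axes, in that order (R = Rz(yaw) Ry(pitch) Rx(roll)).
In Python, from station import monitor, vision, bot, finder gives the robot as it stands.
- The arm moves only by the tool apply_moves, never from a script. Its argument "targets" is a list of rows, each an object of numbers: "dx", "dy", "dz": the shift along the tool's x, y, z each as a share of 10 cm, from -1 to 1; "wx", "wy", "wz": the turn, a rotation vector about the tool's x, y, z each as a share of pi/2 rad, from -1 to 1; "claw": the opening, from -1 (shut) to 1 (fully open). In form: [{"dx": .., "dy": .., "dz": .., "wx": .., "wy": .., "wz": .., "claw": ..}, ...]. A call has 1 to 5 rows; each row shifts and turns the commanded pose from where the row before left it, along the tool's axes as they then stand; what a row does not reach is not made up. A row lasts 1/8 s, in which the tool goes at most 62.5 mm and 10.7 degrees, less where a joint would pass 70% of its speed; a pose out of reach is approached as far as the arm can. A call with a number of a shift or a turn outside -1 to 1 is refused whole. A call with a gripper value outside its range is refused whole. The fingers move at their own pace and stop on an object; "grip_force" is the grip in N (left out, the last holds). Time passes only in rows, so rows that do not move let the fingers close. It gives the time, the measured TCP pose, the force, the opening and the grip force at its end, in the units of the state.
- monitor.observe(): the state, without advancing time (a new reading comes with each control period).
- vision.grab_frame(name): name is "scene" or "top" or "wrist"; returns a dict with "color" (420x560x3 uint8, red, green, blue), "vertical_fov" (degrees; the focal length in pixels is half the picture's height over the tangent of half this angle, whatever the lens; pixels are square), "cx", "cy" (the principal point, pixels), "k1" (the pictures are not rectified: a ray, as slopes to the right and down, at radius r is drawn at 1 + k1 r^2 times it, then the intrinsics apply), "origin" and "attitude" of the camera in the world. Camera axes: x right, y down, z forward; pixel columns grow to the right and rows downward; lengths in m; the calibration is good to about 2 mm. A picture is of the moment at which its call begins. There is no depth.
- bot.finish_job(): hands the job in; it is judged then, once.
Trained networks look in a picture, given as the dict that the camera call returned (one of the last four; its "shot" number tells which), for a name from the list of things; names that differ only in an ending like _2 or _b are one class to them, and where a whole thing is asked for, a point or a joint stands for the part that bears it (a point fixed in the world has none). Each returns a list of dicts, best first, with "conf" (0 to 1); they miss things now and then, are a little off and sometimes report something else, mostly with a low value. They report only what shows in the picture. A call takes as long as a camera call. They do not tell look-alikes from the thing itself.
- finder.trace(query, picture): "mask" (420x560 bool, what is visible of it) and "location" ([column, row] as shares, 0 to 1, of the picture: columns of its width, rows of its height, amid what is visible of it).
- finder.pinpoint(query, picture): "location" ([column, row] as shares, 0 to 1, of the picture: columns of its width, rows of its height: a listed point, or the origin of a listed thing).
The state is a dict: "time_s": time; "q": joint angles; "joint_vel": joint speeds; "effort": joint torques, N m; "tcp_pos": TCP position; "eef_rot": TCP orientation; "force": force on the tool from outside, world axes, zero at the start; "wrist_torque": the same for the moment, N m; "width": finger opening in m; "gripper_force": force on a finger pad.
Only numpy, scipy, OpenCV 4.12 (cv2) and the standard library are available. Lean on these libraries where they do the work, as an engineer would, in place of code of your own. Each camera call takes 0.05 s, during which the arm holds its last target. There are 200 camera calls.

## Working session

There is one attempt and no reset: what is moved stays moved. The work goes in short steps, Python scripts to look and compute and a tool call to move; the robot and the scene stay as the last step left them, time stands still between calls to the robot, and variables do not carry over. Pictures are saved under pics/ and viewed, at most 14 in all, crops included, and the job is handed in when it is done.

Besides the shell and the picture viewer there is one more tool, called after "Request:" as name(argument=value, ...), one argument or row to a line, values as JSON. apply_moves: Moves the arm, as the interface text tells. Shift numbers are shares of 10 cm and turn numbers shares of pi/2 rad, none past 1 either way. Its arguments: {"type":"object","properties":{"targets":{"type":"array"},"grip_force":{"type":"number"}},"required":["targets"]}

```bash
ls; mkdir -p pics; cat > h.py <<'E'
import numpy as np, cv2
from station import monitor, vision, bot, finder
from scipy.spatial.transform import Rotation as Rn
def att(f):
    a=np.array(f['attitude'],float)
    if a.shape==(3,3): return a
    return Rn.from_euler('xyz',a,degrees=True).as_matrix()
def K(f):
    F=210/np.tan(np.radians(f['vertical_fov'])/2); return F
def unproj(f,uv,z):
    F=K(f); p=(np.array(uv,float)-[f['cx'],f['cy']])/F; s=p.copy()
    for _ in range(20): s=p/(1+f['k1']*(s@s))
    d=att(f)@np.r_[s,1]; o=np.array(f['origin']); return o+d*(z-o[2])/d[2]
def proj(f,P):
    c=att(f).T@(np.array(P)-f['origin']); s=c[:2]/c[2]
    return s*(1+f['k1']*(s@s))*K(f)+[f['cx'],f['cy']]
def save(f,n,crop=None,sc=1):
    im=f['color'][:,:,::-1]
    if crop: im=im[crop[1]:crop[3],crop[0]:crop[2]]
    cv2.imwrite('pics/'+n,cv2.resize(im,None,fx=sc,fy=sc,interpolation=cv2.INTER_CUBIC))
E
python3 - <<'E'
from h import *
print(monitor.observe())
for n in ['top','scene']:
    f=vision.grab_frame(n); save(f,n+'0.png',None,1.4)
    print(n,{k:v for k,v in f.items() if k!='color'})
    for q in ['long_1','short_1','rack_long','rack_short','cover_long_knob','cover_short_knob','rack_long_hole1']:
        for r in finder.pinpoint(q,f): print(q,round(r['conf'],2),np.round(np.array(r['location'])*[560,420],1))
E
```

```text
pics
{'time_s': 0.0, 'q': array([ 5.68098689e+01,  1.18841949e+01,  8.84041284e+01,  2.21873116e-03,
        7.98447859e+01, -8.62203194e+00]), 'joint_vel': array([ 0.13865595, -0.00925815, -0.07348819, -0.08924774,  0.08646661,
       -0.01370203]), 'effort': array([ 8.46565126e-04, -3.70872474e+01, -2.81420124e+01,  6.99538481e-02,
        3.62378662e-02, -1.72689511e-04]), 'tcp_pos': array([0.23863605, 0.52229949, 0.22929689]), 'eef_rot': array([-1.79868722e+02, -2.21135035e-02,  1.55431482e+02]), 'force': array([-0.09603219,  0.33326345, -0.2573678 ]), 'wrist_torque': array([ 0.01118138, -0.05268782,  0.00430271]), 'gripper_force': 0.0, 'width': 0.09385265335455724}
top {'vertical_fov': 47.82859726104527, 'cx': 278.79607017015127, 'cy': 207.36290694494056, 'k1': -0.13945406852706171, 'origin': array([ 0.36306429, -0.0069616 ,  1.47010285]), 'attitude': array([-174.11195698,    0.57637305,  -88.54687076]), 'shot': 1}
long_1 0.79 [373.  279.3]
long_1 0.65 [202.4 284.7]
long_1 0.6 [279.2 162.9]
long_1 0.58 [279.5 144.4]
short_1 0.71 [286.3 186.9]
short_1 0.63 [282.8 215.5]
rack_long
[... 348 characters left out ...]
'cy': 206.0532458872048, 'k1': 0.009332387016895835, 'origin': array([ 1.03395593, -0.47888641,  1.05147355]), 'attitude': array([-142.51242991,    1.05777667,   44.85375191]), 'shot': 2}
long_1 0.86 [269.1 148. ]
long_1 0.83 [306.4 256.6]
long_1 0.82 [150.8 243.4]
long_1 0.78 [327.4 269.6]
long_1 0.6 [244.5 216.8]
short_1 0.79 [283.4 244.3]
short_1 0.56 [268.5 228.4]
rack_long 0.59 [336.2 166. ]
rack_long 0.22 [153.1 313.5]
rack_short 0.89 [182.3 311.4]
rack_short 0.42 [279.7 243.9]
cover_long_knob 0.84 [346.1 144.2]
cover_short_knob 0.75 [175.6 295.4]
cover_short_knob 0.68 [387.8 206.7]
rack_long_hole1 0.97 [341.1 149.2]
rack_long_hole1 0.96 [354.1 138. ]
rack_long_hole1 0.71 [326.5 159.4]
```

View pics/top0.png

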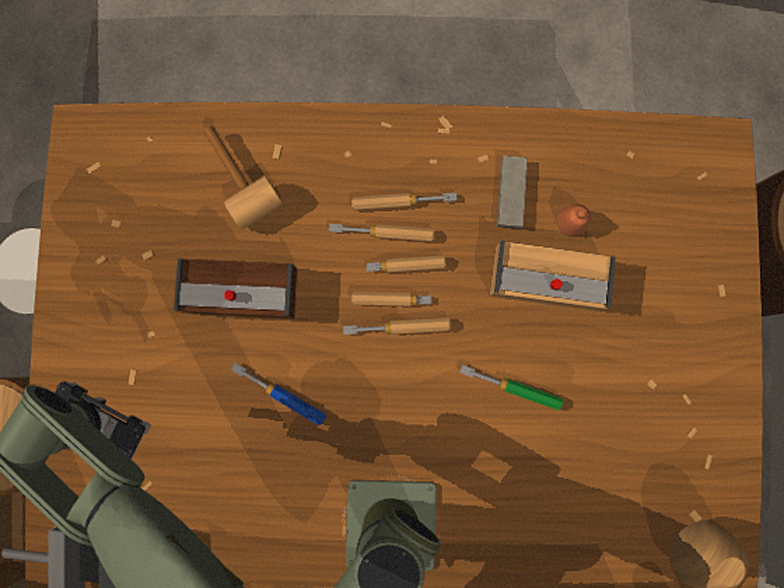

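View pics/scene0.png

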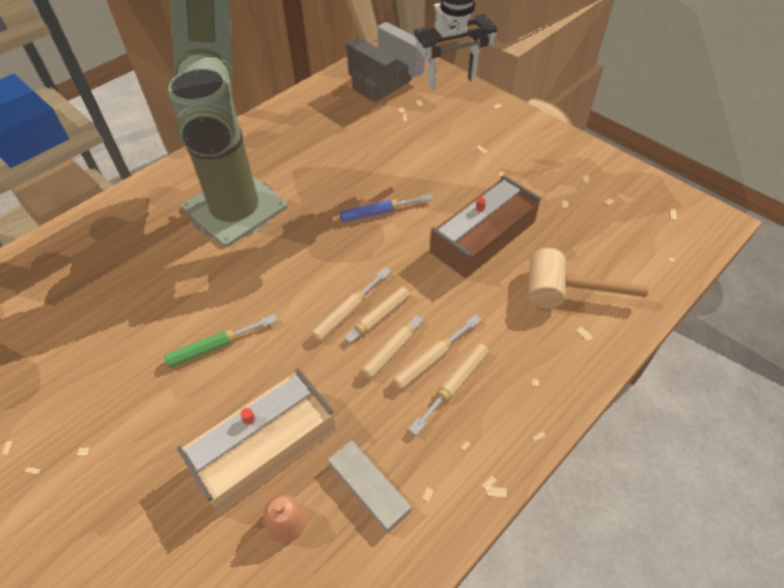

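Top view (pixels in the 784-wide view):
- **Candidates:** five pale-handled gouges. Long: (403,200), (382,232) and (398,327). Short: (406,265) and (390,299).
- **Look-alikes:** blue at (280,395) and green at (513,387). I reject both because of their colour.
- **Racks:** dark at (235,290) with its knob at (230,295), pale at (553,275) with its knob at (556,284). Both covers are closed.

Next I measure all of these.

```bash
cat >> h.py <<'E'
def line_pts(f,mask,z=0.014):
    ys,xs=np.nonzero(mask); P=np.array([unproj(f,(x,y),z)[:2] for x,y in zip(xs,ys)])
    c=P.mean(0); d=np.linalg.svd(P-c,full_matrices=False)[2][0]
    t=(P-c)@d; n=(P-c)@[-d[1],d[0]]
    # wide half = handle; make d point to the thin end (tip)
    bins=np.linspace(t.min(),t.max(),9); w=[np.ptp(n[(t>=a)&(t<=b)]) for a,b in zip(bins[:-1],bins[1:])]
    if sum(w[:3])<sum(w[-3:]): d=-d;t=-t
    h=t<t.min()+.11   # handle part -> recentre axis
    c2=P[h].mean(0); d2=np.linalg.svd(P[h]-c2,full_matrices=False)[2][0]; d2*=np.sign(d2@d)
    tt=(P-c2)@d2
    return dict(butt=c2+d2*tt.min(),tip=c2+d2*tt.max(),L=np.ptp(tt),yaw=np.degrees(np.arctan2(d2[1],d2[0])))
def gouges(f,show=True):
    out=[]
    for q in ['long_1','short_1']:
        for r in finder.trace(q,f):
            m=r['mask']
            if m.sum()<100: continue
            col=f['color'][m].mean(0); g=line_pts(f,m); g.update(q=q,conf=r['conf'],px=np.array(r['location'])*[560,420],col=col,n=m.sum()); out.append(g)
            if show: print(q,round(r['conf'],2),g['px'].round(),col.round(),'butt',g['butt'].round(4),'tip',g['tip'].round(4),'L',round(g['L'],3),'yaw',round(g['yaw'],1),'or',(g['butt']+.095*(g['tip']-g['butt'])/g['L']).round(4))
    return out
E
python3 - <<'E'
from h import *
f=vision.grab_frame('top'); s=vision.grab_frame('scene')
gouges(f)
for q in ['cover_long_knob','cover_short_knob']:
    for g in (f,s):
        for r in finder.pinpoint(q,g)[:1]:
            print(q,r['conf'],unproj(g,np.array(r['location'])*[560,420],.107))
        hsv=cv2.cvtColor(g['color'],cv2.COLOR_RGB2HSV); m=((hsv[...,0]<6)|(hsv[...,0]>174))&(hsv[...,1]>190)&(hsv[...,2]>110)
        n,l,st,ce=cv2.connectedComponentsWithStats(m.astype(np.uint8))
        print([(ce[i].round(1),st[i,4],unproj(g,ce[i],.095).round(4)) for i in range(1,n) if st[i,4]>8])
for q in ['cover_long','cover_short']:
    for r in finder.trace(q,f)[:2]:
        ys,xs=np.nonzero(r['mask']); P=np.array([unproj(f,(x,y),.079)[:2] for x,y in zip(xs,ys)])
        (c,wh,a)=cv2.minAreaRect((P*1000).astype(np.float32)); print(q,r['conf'],np.round(c,1),np.round(wh,1),round(a,1))
E
```

```text
long_1 0.85 [278. 142.] [160. 122.  81.] butt [0.7082 0.1039] tip [ 0.7261 -0.1292] L 0.234 yaw -85.6 or [0.7155 0.0092]Traceback (most recent call last):
  File "<stdin>", line 3, in <module>
  File "h.py", line 38, in gouges
    col=f['color'][m].mean(0); g=line_pts(f,m); g.update(q=q,conf=r['conf'],px=np.array(r['location'])*[560,420],col=col,n=m.sum()); out.append(g)
                                 ~~~~~~~~^^^^^
  File "h.py", line 26, in line_pts
    bins=np.linspace(t.min(),t.max(),9); w=[np.ptp(n[(t>=a)&(t<=b)]) for a,b in zip(bins[:-1],bins[1:])]
                                            ~~~~~~^^^^^^^^^^^^^^^^^^
    return _methods._ptp(a, axis=axis, out=out, **kwargs)
           ~~~~~~~~~~~~~^^^^^^^^^^^^^^^^^^^^^^^^^^^^^^^^^
    umr_maximum(a, axis, None, out, keepdims),
    ~~~~~~~~~~~^^^^^^^^^^^^^^^^^^^^^^^^^^^^^^
ValueError: zero-size array to reduction operation maximum which has no identity
```

```bash
sed -i "s/w=\[np.ptp(n\[(t>=a)&(t<=b)\])/w=[np.ptp(np.r_[n[(t>=a)\&(t<=b)],0])/" h.py
sed -i "s/    ys,xs=np.nonzero(mask); P=np.array(\[unproj(f,(x,y),z)/    n_,l_,s_,_=cv2.connectedComponentsWithStats(mask.astype(np.uint8)); mask=l_==1+s_[1:,4].argmax()\n&/" h.py
cat > m1.py <<'E'
from h import *
f=vision.grab_frame('top'); s=vision.grab_frame('scene')
gouges(f)
for q in ['cover_long_knob','cover_short_knob']:
    for g in (f,s):
        for r in finder.pinpoint(q,g)[:1]:
            print(q,r['conf'],unproj(g,np.array(r['location'])*[560,420],.107))
for g in (f,s):
        hsv=cv2.cvtColor(g['color'],cv2.COLOR_RGB2HSV); m=((hsv[...,0]<6)|(hsv[...,0]>174))&(hsv[...,1]>190)&(hsv[...,2]>110)
        n,l,st,ce=cv2.connectedComponentsWithStats(m.astype(np.uint8))
        print([(ce[i].round(1),st[i,4],unproj(g,ce[i],.095).round(4)) for i in range(1,n) if st[i,4]>8])
for q in ['cover_long','cover_short']:
    for r in finder.trace(q,f)[:2]:
        ys,xs=np.nonzero(r['mask']); P=np.array([unproj(f,(x,y),.079)[:2] for x,y in zip(xs,ys)])
        (c,wh,a)=cv2.minAreaRect((P*1000).astype(np.float32)); print(q,r['conf'],np.round(c,1),np.round(wh,1),round(a,1))
E
python3 m1.py
```

```text
long_1 0.98 [295. 235.] [160. 121.  80.] butt [ 0.4426 -0.1174] tip [0.4206 0.1135] L 0.232 yaw 95.4 or [ 0.4336 -0.0228]
long_1 0.97 [376. 281.] [ 67. 108.  58.] butt [ 0.2677 -0.3735] tip [ 0.3512 -0.1456] L 0.243 yaw 69.9 or [ 0.3004 -0.2843]
long_1 0.91 [286. 162.] [168. 124.  78.] butt [ 0.6434 -0.0796] tip [0.6431 0.0706] L 0.15 yaw 90.1 or [0.6432 0.0154]
long_1 0.79 [209. 284.] [57. 66. 87.] butt [0.2249 0.149 ] tip [0.3433 0.3566] L 0.239 yaw 60.3 or [0.272  0.2316]
long_1 0.59 [281. 142.] [159. 121.  80.] butt [0.7089 0.1043] tip [ 0.7275 -0.1291] L 0.234 yaw -85.4 or [0.7164 0.0096]
short_1 0.82 [291. 188.] [166. 124.  78.] butt [ 0.5807 -0.1057] tip [0.5629 0.0649] L 0.172 yaw 96.0 or [ 0.5708 -0.0112]
short_1 0.67 [396. 195.] [153. 121.  89.] butt [ 0.4815 -0.4265] tip [ 0.6192 -0.434 ] L 0.138 yaw -3.1 or [ 0.5763 -0.4317]
short_1 0.61 [366. 137.] [130. 120. 104.] butt [ 0.6618 -0.2541] tip [ 0.8262 -0.2585] L 0.164 yaw -1.5 or [ 0.7568 -0.2566]
short_1 0.56 [279. 212.] [164. 122.  77.] butt [0.4935 0.097 ] tip [ 0.4975 -0.076 ] L 0.173 yaw -88.7 or [0.4957 0.002 ]
cover_long_knob 0.7 [0.49875229 0.34883266 0.107     ]
cover_long_knob 0.58 [0.48459273 0.34016095 0.107     ]
cover_short_knob 0.75 [ 0.53446194 -0.32469063  0.107     ]
cover_short_knob 0.88 [ 0.5309748  -0.34310872  0.107     ]
[(array([397. , 202.6]), np.int32(43), array([ 0.527 , -0.3366,  0.095 ])), (array([163.3, 210.4]), np.int32(32), array([0.4873, 0.3507, 0.095 ]))]
[]
cover_long 0.92 [485.5 347.1] [230.   48.6] 88.7
cover_long 0.69 [761.  358.5] [246.6 112.6] 33.6
cover_short 0.79 [ 527. -335.] [234.   54.9] 83.3
```

```bash
cat >> h.py <<'E'
import json
def down(yaw): return Rn.from_euler('xyz',[180,0,yaw],degrees=True)
def state():
    s=monitor.observe(); 
    with open('log.jsonl','a') as fh: fh.write(json.dumps([list(s['q']),list(s['tcp_pos']),list(s['eef_rot'])])+'\n')
    print('t',round(s['time_s'],2),'q',s['q'].round(1),'tcp',s['tcp_pos'].round(4),s['eef_rot'].round(1),'F',s['force'].round(1),'w',round(s['width'],4),round(s['gripper_force'],1))
    return s
def plan(wps,start=None,vs=.05,ws=9.9):
    """wps: (pos, Rot, claw[, max step, pause rows]); prints rows in calls of 5"""
    if start is None:
        s=state(); start=(s['tcp_pos'],Rn.from_euler('xyz',s['eef_rot'],degrees=True))
    p,R=np.array(start[0]),start[1]; rows=[]
    for w in wps:
        tp,tR,claw=np.array(w[0]),w[1],w[2]; v=w[3] if len(w)>3 else vs
        rv=(R.inv()*tR).as_rotvec(); p0,R0=p.copy(),R
        n=max(1,int(np.ceil(max(np.linalg.norm(tp-p)/v,np.degrees(np.linalg.norm(rv))/ws))))
        for i in range(1,n+1):
            gp=p0+(tp-p0)*i/n; gR=R0*Rn.from_rotvec(rv*i/n)
            d=np.round(R.inv().apply(gp-p)/.1,2 if i<n else 3); r=np.round((R.inv()*gR).as_rotvec()/(np.pi/2),3)
            p=p+R.apply(d*.1); R=R*Rn.from_rotvec(r*np.pi/2)
            row={k:float(x) for k,x in zip(['dx','dy','dz','wx','wy','wz'],[*d,*r]) if abs(x)>0}; row['claw']=claw; rows.append(row)
        for _ in range(w[4] if len(w)>4 else 0): rows.append({'claw':claw})
    print('\n'.join(json.dumps(rows[i:i+5]) for i in range(0,len(rows),5)))
    return p,R
E
python3 - <<'E'
from h import *
D=down(90)
plan([([.40,.345,.20],D,-1),([.435,.347,.112],D,-1),([.49,.346,.112],D,-1,.014,1)])
E
```

```text
t 1.45 q [56.8 11.8 88.3 -0.  79.8 -8.6] tcp [0.2391 0.5229 0.2305] [180.    0.  155.4] F [ 0.  -0.5  0.2] w 0.0943 0.0
[{"dx": -0.31, "dy": -0.14, "dz": 0.04, "wz": 0.104, "claw": -1}, {"dx": -0.34, "dy": -0.08, "dz": 0.05, "wz": 0.104, "claw": -1}, {"dx": -0.34, "dy": -0.03, "dz": 0.04, "wz": 0.104, "claw": -1}, {"dx": -0.34, "dy": 0.03, "dz": 0.04, "wz": 0.103, "claw": -1}, {"dx": -0.33, "dy": 0.09, "dz": 0.05, "wz": 0.104, "claw": -1}]
[{"dx": -0.32, "dy": 0.13, "dz": 0.04, "wz": 0.104, "claw": -1}, {"dx": -0.284, "dy": 0.187, "dz": 0.045, "wz": 0.104, "claw": -1}, {"dx": 0.01, "dy": 0.17, "dz": 0.44, "claw": -1}, {"dx": 0.01, "dy": 0.18, "dz": 0.44, "claw": -1}, {"dy": 0.14, "claw": -1}]
[{"dx": -0.01, "dy": 0.13, "claw": -1}, {"dy": 0.14, "claw": -1}, {"dy": 0.14, "claw": -1}, {"claw": -1}]
```

Request:
apply_moves(
  targets=[
    {"dx": -0.31,"dy": -0.14,"dz": 0.04,"wz": 0.104,"claw": -1},
    {"dx": -0.34,"dy": -0.08,"dz": 0.05,"wz": 0.104,"claw": -1},
    {"dx": -0.34,"dy": -0.03,"dz": 0.04,"wz": 0.104,"claw": -1},
    {"dx": -0.34,"dy": 0.03,"dz": 0.04,"wz": 0.103,"claw": -1},
    {"dx": -0.33,"dy": 0.09,"dz": 0.05,"wz": 0.104,"claw": -1},
  ],
)

```text
validation failed for argument at $.ta...
```

Request:
apply_moves(
  targets=[
    {"dx": -0.32,"dy": 0.13,"dz": 0.04,"wz": 0.104,"claw": -1},
    {"dx": -0.284,"dy": 0.187,"dz": 0.045,"wz": 0.104,"claw": -1},
    {"dx": 0.01,"dy": 0.17,"dz": 0.44,"claw": -1},
    {"dx": 0.01,"dy": 0.18,"dz": 0.44,"claw": -1},
    {"dy": 0.14,"claw": -1},
  ],
)

```text
validation failed for argument at $.ta...
```

Request:
apply_moves(
  targets=[
    {"dy": 0.13,"claw": -1},
    {"dy": 0.14,"claw": -1},
    {"dy": 0.14,"claw": -1},
    {"claw": -1},
  ],
)

```text
validation failed for argument at $.ta...
```

Each row probably has to contain every key, so I'll send them all.

Request:
apply_moves(
  targets=[
    {"dx": -0.31,"dy": -0.14,"dz": 0.04,"wx": 0,"wy": 0,"wz": 0.104,"claw": -1},
    {"dx": -0.34,"dy": -0.08,"dz": 0.05,"wx": 0,"wy": 0,"wz": 0.104,"claw": -1},
    {"dx": -0.34,"dy": -0.03,"dz": 0.04,"wx": 0,"wy": 0,"wz": 0.104,"claw": -1},
    {"dx": -0.34,"dy": 0.03,"dz": 0.04,"wx": 0,"wy": 0,"wz": 0.103,"claw": -1},
    {"dx": -0.33,"dy": 0.09,"dz": 0.05,"wx": 0,"wy": 0,"wz": 0.104,"claw": -1},
  ],
)

```text
time_s: 2.08
tcp_pos: [0.3551, 0.3954, 0.2085]
eef_rot: [180.0, -0.0, 108.4]
force: [-0.3, -0.2, 0.2]
width: 0.0473
gripper_force: 0.0
```

Request:
apply_moves(
  targets=[
    {"dx": -0.32,"dy": 0.13,"dz": 0.04,"wx": 0,"wy": 0,"wz": 0.104,"claw": -1},
    {"dx": -0.284,"dy": 0.187,"dz": 0.045,"wx": 0,"wy": 0,"wz": 0.104,"claw": -1},
    {"dx": 0.01,"dy": 0.17,"dz": 0.44,"wx": 0,"wy": 0,"wz": 0,"claw": -1},
    {"dx": 0.01,"dy": 0.18,"dz": 0.44,"wx": 0,"wy": 0,"wz": 0,"claw": -1},
    {"dx": 0,"dy": 0.14,"dz": 0,"wx": 0,"wy": 0,"wz": 0,"claw": -1},
  ],
)

```text
time_s: 2.7
tcp_pos: [0.4466, 0.3451, 0.1081]
eef_rot: [-179.5, 0.3, 90.0]
force: [-0.3, 0.2, -0.7]
width: 0.0006
gripper_force: 0.0
```

Request:
apply_moves(
  targets=[
    {"dx": 0,"dy": 0.13,"dz": 0,"wx": 0,"wy": 0,"wz": 0,"claw": -1},
    {"dx": 0,"dy": 0.14,"dz": 0,"wx": 0,"wy": 0,"wz": 0,"claw": -1},
    {"dx": 0,"dy": 0.14,"dz": 0,"wx": 0,"wy": 0,"wz": 0,"claw": -1},
    {"dx": 0,"dy": 0,"dz": 0,"wx": 0,"wy": 0,"wz": 0,"claw": -1},
  ],
)

```text
time_s: 3.2
tcp_pos: [0.4923, 0.3475, 0.1133]
eef_rot: [179.8, -0.1, 90.0]
force: [0.6, 0.1, -0.7]
width: 0.0004
gripper_force: 0.0
```

```bash
sed -i "s/row={k:float(x) for k,x in zip(\(.*\)) if abs(x)>0}/row={k:float(x)+0. for k,x in zip(\1)}/; s/rows.append({'claw':claw})/rows.append({**dict.fromkeys(['dx','dy','dz','wx','wy','wz'],0),'claw':claw})/" h.py
python3 - <<'E'
from h import *
state(); f=vision.grab_frame('top')
save(f,'t1.png',(90,150,270,260),3)
E
```

```text
t 3.2 q [27.  21.6 90.5 -0.  67.6 27. ] tcp [0.4923 0.3475 0.1133] [ 1.798e+02 -1.000e-01  9.000e+01] F [ 0.6  0.1 -0.7] w 0.0004 0.0
```

View pics/t1.png

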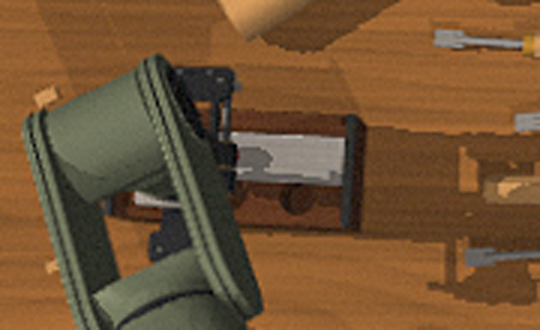

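The dark-rack cover has moved about halfway, with hole mouths showing at about (296,195) in the crop. I'll keep pushing until it hits the stop.

Request:
apply_moves(
  targets=[
    {"dx": 0,"dy": 0.1,"dz": 0,"wx": 0,"wy": 0,"wz": 0,"claw": -1},
    {"dx": 0,"dy": 0.06,"dz": 0,"wx": 0,"wy": 0,"wz": 0,"claw": -1},
    {"dx": 0,"dy": 0,"dz": 0,"wx": 0,"wy": 0,"wz": 0,"claw": -1},
  ],
)

```text
time_s: 3.62
tcp_pos: [0.5065, 0.3471, 0.112]
eef_rot: [180.0, -0.0, 90.0]
force: [-0.3, 0.4, 0.4]
width: 0.0006
gripper_force: 0.2
```

Request:
apply_moves(
  targets=[
    {"dx": 0,"dy": 0.03,"dz": 0,"wx": 0,"wy": 0,"wz": 0,"claw": -1},
    {"dx": 0,"dy": 0,"dz": 0,"wx": 0,"wy": 0,"wz": 0,"claw": -1},
  ],
)

```text
time_s: 3.88
tcp_pos: [0.5067, 0.3471, 0.1119]
eef_rot: [-179.7, 0.0, 90.0]
force: [-7.3, -0.6, 5.4]
width: 0.0007
gripper_force: 3.6
```

Request:
apply_moves(
  targets=[
    {"dx": 0,"dy": 0.03,"dz": 0,"wx": 0,"wy": 0,"wz": 0,"claw": -1},
    {"dx": 0,"dy": 0,"dz": 0,"wx": 0,"wy": 0,"wz": 0,"claw": -1},
  ],
)

```text
time_s: 4.12
tcp_pos: [0.5069, 0.3471, 0.1119]
eef_rot: [-179.4, 0.1, 90.0]
force: [-13.4, -0.9, 10.2]
width: 0.0003
gripper_force: 7.0
```

The cover is at its stop: TCP x stayed at about 0.507 while the force rose. Now the pale rack.

```bash
python3 - <<'E'
from h import *
D=down(90);E=down(83.3); k=np.array([.527,-.335]);d=np.array([.9932,-.1167])
P=lambda a,z:[*(k+d*a),z]
plan([([.49,.347,.114],D,-1),([.47,.33,.18],D,-1),(P(-.07,.18),E,-1,.06),(P(-.055,.112),E,-1),(P(.014,.112),E,-1,.018,1)])
E
```

```text
t 4.12 q [26.2 23.5 88.1  0.2 69.  26.1] tcp [0.5069 0.3471 0.1119] [-1.794e+02  1.000e-01  9.000e+01] F [-13.4  -0.9  10.2] w 0.0003 7.0
[{"dx": -0.001, "dy": -0.17, "dz": -0.019, "wx": -0.007, "wy": 0.001, "wz": 0.0, "claw": -1}, {"dx": -0.08, "dy": -0.1, "dz": -0.33, "wx": 0.0, "wy": 0.0, "wz": 0.0, "claw": -1}, {"dx": -0.09, "dy": -0.1, "dz": -0.33, "wx": 0.0, "wy": 0.0, "wz": 0.0, "claw": -1}, {"dx": -0.6, "dy": -0.01, "dz": 0.0, "wx": 0.0, "wy": 0.0, "wz": 0.007, "claw": -1}, {"dx": -0.59, "dy": -0.01, "dz": 0.0, "wx": 0.0, "wy": 0.0, "wz": 0.007, "claw": -1}]
[{"dx": -0.6, "dy": 0.0, "dz": 0.0, "wx": 0.0, "wy": 0.0, "wz": 0.006, "claw": -1}, {"dx": -0.6, "dy": 0.01, "dz": 0.0, "wx": 0.0, "wy": 0.0, "wz": 0.007, "claw": -1}, {"dx": -0.6, "dy": 0.01, "dz": 0.0, "wx": 0.0, "wy": 0.0, "wz": 0.007, "claw": -1}, {"dx": -0.59, "dy": 0.02, "dz": 0.0, "wx": 0.0, "wy": 0.0, "wz": 0.007, "claw": -1}, {"dx": -0.6, "dy": 0.03, "dz": 0.0, "wx": 0.0, "wy": 0.0, "wz": 0.007, "claw": -1}]
[{"dx": -0.6, "dy": 0.03, "dz": 0.0, "wx": 0.0, "wy": 0.0, "wz": 0.006, "claw": -1}, {"dx": -0.59, "dy": 0.04, "dz": 0.0, "wx": 0.0, "wy": 0.0, "wz": 0.007, "claw": -1}, {"dx": -0.6, "dy": 0.05, "dz": 0.0, "wx": 0.0, "wy": 0.0, "wz": 0.007, "claw": -1}, {"dx": -0.591, "dy": 0.051, "dz": 0.0, "wx": 0.0, "wy": 0.0, "wz": 0.007, "claw": -1}, {"dx": 0.0, "dy": 0.07, "dz": 0.34, "wx": 0.0, "wy": 0.0, "wz": 0.0, "claw": -1}]
[{"dx": 0.0, "dy": 0.08, "dz": 0.34, "wx": 0.0, "wy": 0.0, "wz": 0.0, "claw": -1}, {"dx": 0.0, "dy": 0.17, "dz": 0.0, "wx": 0.0, "wy": 0.0, "wz": 0.0, "claw": -1}, {"dx": 0.0, "dy": 0.17, "dz": 0.0, "wx": 0.0, "wy": 0.0, "wz": 0.0, "claw": -1}, {"dx": 0.0, "dy": 0.18, "dz": 0.0, "wx": 0.0, "wy": 0.0, "wz": 0.0, "claw": -1}, {"dx": 0.0, "dy": 0.17, "dz": 0.0, "wx": 0.0, "wy": 0.0, "wz": 0.0, "claw": -1}]
[{"dx": 0, "dy": 0, "dz": 0, "wx": 0, "wy": 0, "wz": 0, "claw": -1}]
```

Request:
apply_moves(
  targets=[
    {"dx": 0,"dy": -0.29,"dz": 0,"wx": 0,"wy": 0,"wz": 0,"claw": -1},
    {"dx": -0.08,"dy": -0.1,"dz": -0.33,"wx": 0,"wy": 0,"wz": 0,"claw": -1},
    {"dx": -0.09,"dy": -0.1,"dz": -0.33,"wx": 0,"wy": 0,"wz": 0,"claw": -1},
    {"dx": -0.6,"dy": -0.01,"dz": 0,"wx": 0,"wy": 0,"wz": 0.007,"claw": -1},
    {"dx": -0.59,"dy": -0.01,"dz": 0,"wx": 0,"wy": 0,"wz": 0.007,"claw": -1},
  ],
)

```text
time_s: 4.75
tcp_pos: [0.4612, 0.2101, 0.1789]
eef_rot: [179.8, -0.0, 88.8]
force: [0.1, 0.2, -0.3]
width: 0.0002
gripper_force: 0.0
```

Request:
apply_moves(
  targets=[
    {"dx": -0.6,"dy": 0,"dz": 0,"wx": 0,"wy": 0,"wz": 0.007,"claw": -1},
    {"dx": -0.6,"dy": 0.01,"dz": 0,"wx": 0,"wy": 0,"wz": 0.007,"claw": -1},
    {"dx": -0.6,"dy": 0.01,"dz": 0,"wx": 0,"wy": 0,"wz": 0.007,"claw": -1},
    {"dx": -0.59,"dy": 0.02,"dz": 0,"wx": 0,"wy": 0,"wz": 0.007,"claw": -1},
    {"dx": -0.6,"dy": 0.03,"dz": 0,"wx": 0,"wy": 0,"wz": 0.007,"claw": -1},
  ],
)

```text
time_s: 5.38
tcp_pos: [0.4545, -0.0903, 0.1784]
eef_rot: [179.9, 0.1, 85.6]
force: [1.1, -0.1, -0.8]
width: 0.0005
gripper_force: 0.0
```

Request:
apply_moves(
  targets=[
    {"dx": -0.6,"dy": 0.03,"dz": 0,"wx": 0,"wy": 0,"wz": 0.007,"claw": -1},
    {"dx": -0.59,"dy": 0.04,"dz": 0,"wx": 0,"wy": 0,"wz": 0.007,"claw": -1},
    {"dx": -0.6,"dy": 0.05,"dz": 0,"wx": 0,"wy": 0,"wz": 0.007,"claw": -1},
    {"dx": -0.59,"dy": 0.05,"dz": 0,"wx": 0,"wy": 0,"wz": 0.007,"claw": -1},
    {"dx": 0,"dy": 0,"dz": 0,"wx": 0,"wy": 0,"wz": 0,"claw": -1},
  ],
)

```text
time_s: 6.0
tcp_pos: [0.4487, -0.3312, 0.1782]
eef_rot: [179.9, 0.2, 82.8]
force: [-0.8, 0.6, -0.9]
width: 0.0006
gripper_force: 0.0
```

Request:
apply_moves(
  targets=[
    {"dx": 0,"dy": 0.08,"dz": 0.33,"wx": 0,"wy": 0,"wz": 0,"claw": -1},
    {"dx": 0,"dy": 0.08,"dz": 0.33,"wx": 0,"wy": 0,"wz": 0,"claw": -1},
    {"dx": 0,"dy": 0.2,"dz": 0,"wx": 0,"wy": 0,"wz": 0,"claw": -1},
    {"dx": 0,"dy": 0.2,"dz": 0,"wx": 0,"wy": 0,"wz": 0,"claw": -1},
    {"dx": 0,"dy": 0.2,"dz": 0,"wx": 0,"wy": 0,"wz": 0,"claw": -1},
  ],
)

```text
time_s: 6.62
tcp_pos: [0.5241, -0.3342, 0.1112]
eef_rot: [-179.8, -0.1, 83.1]
force: [-2.1, 1.2, 0.9]
width: 0.0005
gripper_force: 1.1
```

Request:
apply_moves(
  targets=[
    {"dx": 0,"dy": 0.16,"dz": 0,"wx": 0,"wy": 0,"wz": 0,"claw": -1},
    {"dx": 0,"dy": 0.08,"dz": 0,"wx": 0,"wy": 0,"wz": 0,"claw": -1},
    {"dx": 0,"dy": 0,"dz": 0,"wx": 0,"wy": 0,"wz": 0,"claw": -1},
  ],
)

```text
time_s: 7.0
tcp_pos: [0.5487, -0.3381, 0.1119]
eef_rot: [180.0, 0.0, 83.1]
force: [0.1, 0.4, 0.8]
width: 0.0006
gripper_force: 0.0
```

Request:
apply_moves(
  targets=[
    {"dx": 0,"dy": 0.04,"dz": 0,"wx": 0,"wy": 0,"wz": 0,"claw": -1},
    {"dx": 0,"dy": 0,"dz": 0,"wx": 0,"wy": 0,"wz": 0,"claw": -1},
  ],
)

```text
time_s: 7.25
tcp_pos: [0.55, -0.3384, 0.1119]
eef_rot: [-179.7, -0.1, 83.1]
force: [-4.9, 2.7, 4.0]
width: 0.0006
gripper_force: 3.1
```

Request:
apply_moves(
  targets=[
    {"dx": 0,"dy": 0.04,"dz": 0,"wx": 0,"wy": 0,"wz": 0,"claw": -1},
    {"dx": 0,"dy": 0,"dz": 0,"wx": 0,"wy": 0,"wz": 0,"claw": -1},
  ],
)

```text
time_s: 7.5
tcp_pos: [0.5502, -0.3385, 0.1119]
eef_rot: [-179.2, -0.1, 83.1]
force: [-15.0, 3.9, 10.3]
width: 0.0003
gripper_force: 8.0
```

Request:
apply_moves(
  targets=[
    {"dx": 0,"dy": -0.4,"dz": 0,"wx": 0,"wy": 0,"wz": 0,"claw": 0.1},
    {"dx": 0,"dy": -0.3,"dz": -0.4,"wx": 0,"wy": 0,"wz": 0,"claw": 0.1},
    {"dx": -0.4,"dy": -0.4,"dz": -0.4,"wx": 0,"wy": 0,"wz": 0,"claw": 0.1},
    {"dx": -0.4,"dy": -0.4,"dz": -0.4,"wx": 0,"wy": 0,"wz": 0,"claw": 0.1},
    {"dx": -0.4,"dy": -0.4,"dz": 0,"wx": 0,"wy": 0,"wz": 0,"claw": 0.1},
  ],
)

```text
time_s: 8.12
tcp_pos: [0.3622, -0.4321, 0.2292]
eef_rot: [179.6, 0.5, 83.1]
force: [-0.1, -0.7, 0.4]
width: 0.0471
gripper_force: 0.0
```

```bash
cat > m2.py <<'E'
from h import *
state(); f=vision.grab_frame('top'); s=vision.grab_frame('scene')
gouges(f)
for q in ['rack_long_hole1','rack_short_hole1']:
    for g in (f,s):
        print(q,[(round(r['conf'],2),unproj(g,np.array(r['location'])*[560,420],.07)[:2].round(4)) for r in finder.pinpoint(q,g)])
for q in ['cover_long','cover_short']:
    for r in finder.trace(q,f)[:1]:
        ys,xs=np.nonzero(r['mask']); P=np.array([unproj(f,(x,y),.079)[:2] for x,y in zip(xs,ys)])
        (c,wh,a)=cv2.minAreaRect((P*1000).astype(np.float32)); print(q,r['conf'],np.round(c,1),np.round(wh,1),round(a,1))
save(f,'t2.png',(100,100,470,270),2.1)
E
python3 m2.py
```

```text
t 8.12 q [-58.8  10.1  90.5   0.   78.8 -51.9] tcp [ 0.3622 -0.4321  0.2292] [179.6   0.5  83.1] F [-0.1 -0.7  0.4] w 0.0471 0.0
long_1 0.96 [208. 289.] [ 53.  76. 118.] butt [0.2256 0.1511] tip [0.339  0.3553] L 0.234 yaw 61.0 or [0.2717 0.2341]
long_1 0.96 [371. 279.] [ 67. 112.  61.] butt [ 0.2694 -0.371 ] tip [ 0.3465 -0.145 ] L 0.239 yaw 71.2 or [ 0.3001 -0.2811]
long_1 0.92 [290. 234.] [163. 123.  80.] butt [ 0.4444 -0.1177] tip [0.4285 0.0456] L 0.164 yaw 95.6 or [ 0.4352 -0.0231]
long_1 0.91 [279. 142.] [141. 108.  72.] butt [0.707  0.1042] tip [ 0.7292 -0.1293] L 0.235 yaw -84.6 or [0.716  0.0096]
long_1 0.58 [281. 164.] [165. 125.  82.] butt [ 0.6397 -0.0799] tip [0.6505 0.1524] L 0.232 yaw 87.3 or [0.6441 0.015 ]
short_1 0.74 [279. 214.] [168. 125.  78.] butt [0.4942 0.0971] tip [ 0.4939 -0.0761] L 0.173 yaw -90.1 or [0.4941 0.0021]
short_1 0.58 [291. 188.] [164. 121.  76.] butt [0.5659 0.0652] tip [ 0.5793 -0.1059] L 0.172 yaw -85.5 or [ 0.5733 -0.0295]
rack_long_hole1 [(0.81, array([0.4677, 0.2784])), (0.71, array([0.4782, 0.349 ])), (0.62, array([0.488 , 0.4126])), (0.25, array([0.699 , 0.0123]))]
rack_long_hole1 [(0.75, array([0.4952, 0.4119])), (0.66, array([0.4769, 0.2868]))]
rack_short_hole1 [(0.88, array([ 0.5059, -0.4024])), (0.87, array([ 0.5344, -0.336 ])), (0.8, array([ 0.5241, -0.2648]))]
rack_short_hole1 [(0.94, array([ 0.5272, -0.3451])), (0.76, array([ 0.5276, -0.2637])), (0.6, array([ 0.5093, -0.407 ]))]
cover_long 0.88 [527.2 347.1] [233.2  51.3] 88.4
cover_short 0.98 [ 572.3 -341.4] [231.7  53.3] 83.0
```

View pics/t2.png

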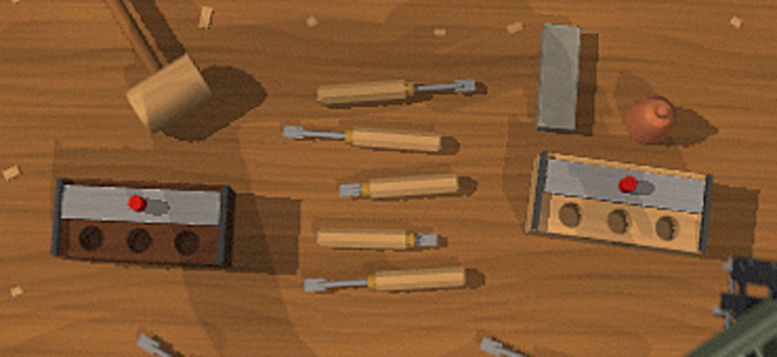

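Both covers are fully open, and all six hole mouths show: dark at (91,238), (139,240), (187,243) and pale at (570,215), (618,221), (666,228). I'll take close wrist pictures over each rack to locate the holes precisely.

Request:
apply_moves(
  targets=[
    {"dx": 0.35,"dy": 0.35,"dz": -0.4,"wx": 0,"wy": 0,"wz": 0,"claw": 0.1},
    {"dx": 0.35,"dy": 0.35,"dz": -0.4,"wx": 0,"wy": 0,"wz": 0,"claw": 0.1},
    {"dx": 0.2,"dy": 0.35,"dz": -0.2,"wx": 0,"wy": 0,"wz": 0,"claw": 0.1},
    {"dx": 0,"dy": 0,"dz": 0,"wx": 0,"wy": 0,"wz": 0,"claw": 0.1},
    {"dx": 0,"dy": 0,"dz": 0,"wx": 0,"wy": 0,"wz": 0,"claw": 0.1},
  ],
)

```text
time_s: 9.25
tcp_pos: [0.4753, -0.3528, 0.3216]
eef_rot: [-179.9, -0.0, 83.1]
force: [-0.6, 0.3, 0.3]
width: 0.0518
gripper_force: 0.0
```

```bash
python3 - <<'E'
from h import *
state(); f=vision.grab_frame('wrist'); save(f,'w1.png',None,1.2); print({k:v for k,v in f.items() if k!='color'})
print([(round(r['conf'],2),np.round(np.array(r['location'])*[560,420]),unproj(f,np.array(r['location'])*[560,420],.07)[:2].round(4)) for r in finder.pinpoint('rack_short_hole1',f)])
E
```

```text
t 9.25 q [-44.9  10.9  78.7  -0.   90.5 -38.1] tcp [ 0.4753 -0.3528  0.3216] [-179.9   -0.    83.1] F [-0.6  0.3  0.3] w 0.0518 0.0
{'vertical_fov': 65.6605119800275, 'cx': 273.08920405634444, 'cy': 213.8788037494274, 'k1': 0.009924221377914495, 'origin': array([ 0.486087  , -0.27798032,  0.47682957]), 'attitude': array([ 1.64917127e+02,  1.57866036e-01, -6.83708796e+00]), 'shot': 10}
[(0.81, array([307., 168.]), array([ 0.5211, -0.3324])), (0.64, array([310., 227.]), array([ 0.5175, -0.4095])), (0.62, array([308., 113.]), array([ 0.5281, -0.2682]))]
```

View pics/w1.png

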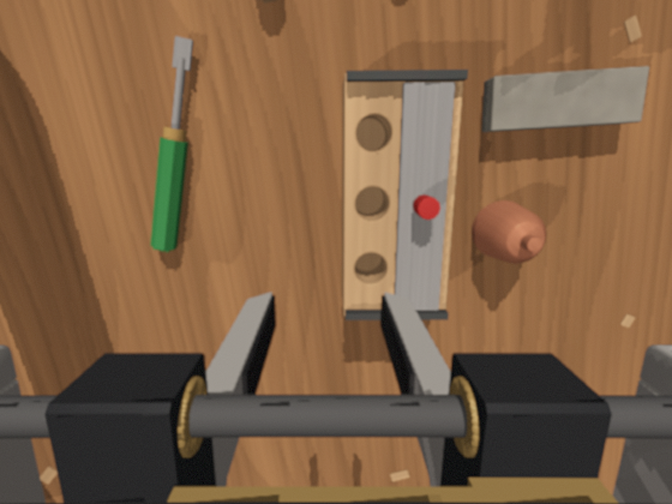

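```bash
cat >> h.py <<'E'
from scipy.optimize import minimize
from scipy.ndimage import map_coordinates
def fitrack(f,x0,ys=(-.07,0,.07)):
    g=cv2.cvtColor(f['color'],cv2.COLOR_RGB2GRAY).astype(float)
    an=np.radians(np.arange(0,360,6))
    def sc(v):
        x,y,a=v[0],v[1],np.radians(v[2]*100); t=0
        for h in ys:
            c=np.array([x-np.sin(a)*h,y+np.cos(a)*h])
            def ring(r): 
                uv=np.array([proj(f,[c[0]+r*np.cos(q),c[1]+r*np.sin(q),.07]) for q in an]); return map_coordinates(g,[uv[:,1],uv[:,0]],order=1,mode='nearest')
            o,i=ring(.0195),ring(.0165); t+=np.clip(o-i,-40,40).mean()
        return -t
    best=None
    for dx in (-.006,0,.006):
        for dy in (-.006,0,.006):
            s0=np.array([x0[0]+dx,x0[1]+dy,x0[2]/100]); 
            r=minimize(sc,s0,method='Nelder-Mead',options=dict(initial_simplex=[s0,s0+[.004,0,0],s0+[0,.004,0],s0+[0,0,.02]],xatol=1e-4,fatol=1e-2))
            if best is None or r.fun<best.fun: best=r
    return best.x*[1,1,100],best.fun
E
python3 - <<'E'
from h import *
w=vision.grab_frame('wrist');t=vision.grab_frame('top');s=vision.grab_frame('scene')
for n,f in (('w',w),('t',t),('s',s)):
    try: print('short',n,fitrack(f,[.522,-.335,-6.8]))
    except Exception as e: print(e)
    if n!='w': print('long',n,fitrack(f,[.480,.347,-1.5]))
E
```

```text
short w (array([ 0.52469243, -0.33444903, -6.93609545]), np.float64(-111.89066936564464))
short t (array([ 0.5225882 , -0.33493913, -5.94917591]), np.float64(-90.22293301972789))
long t (array([ 0.47819375,  0.34975891, -1.29262641]), np.float64(-56.44960788787844))
short s (array([ 0.52317652, -0.33524352, -6.61053736]), np.float64(-98.42919636915619))
long s (array([ 0.48202922,  0.34938826, -1.12340286]), np.float64(-46.84350311741862))
```

Request:
apply_moves(
  targets=[
    {"dx": 0,"dy": 0,"dz": 0,"wx": 0,"wy": -0.11,"wz": 0,"claw": 0.1},
    {"dx": 0,"dy": 0,"dz": 0,"wx": 0,"wy": -0.11,"wz": 0,"claw": 0.1},
    {"dx": 0,"dy": 0,"dz": 0,"wx": 0,"wy": -0.11,"wz": 0,"claw": 0.1},
    {"dx": 0,"dy": 0,"dz": 0,"wx": 0,"wy": 0,"wz": 0,"claw": 0.1},
  ],
)

```text
time_s: 10.0
tcp_pos: [0.4748, -0.3509, 0.3204]
eef_rot: [-179.7, 29.5, 83.4]
force: [-0.4, 0.3, -0.2]
width: 0.0512
gripper_force: 0.0
```

```bash
cat > kin.py <<'E'
from h import *
from scipy.optimize import least_squares
LO=np.array([-156.59,-49.26,12.9,-63.56,4.71,-161.64]);HI=np.array([156.59,127.26,141.05,243.56,150.69,161.64])
C=Rn.from_euler('z',90,degrees=True)
def fk(q,k,s4=1):
    h,a,off,L1,e,L2,L3=k; ro=lambda ax,v:Rn.from_euler(ax,v,degrees=True)
    R=ro('z',q[0]); p=R.apply([a,off,h]); R=R*ro('y',q[1]); p=p+R.apply([0,0,L1]); R=R*ro('y',q[2]); p=p+R.apply([e,0,L2])
    R=R*ro('z',s4*q[3])*ro('y',q[4]); p=p+R.apply([0,0,L3]); return p,R*ro('z',q[5])*C
E
python3 - <<'E'
from kin import *
state()
D=[json.loads(l) for l in open('log.jsonl')]
for s4 in (1,-1):
    res=lambda k:np.concatenate([(fk(d[0],k,s4)[0]-d[1])*1000 for d in D]+[(k-[.2,0,.086,.4,0,.4,.2])*.1])
    r=least_squares(res,[.2,0,.086,.4,0,.4,.2]); k=r.x
    print(s4,k.round(4),np.abs(r.fun[:-7]).max(),[np.degrees((fk(d[0],k,s4)[1].inv()*Rn.from_euler('xyz',d[2],degrees=True)).magnitude()).round(2) for d in D])
E
```

```text
t 10.0 q [-31.    4.5  90.8 -28.   73.8 -18.9] tcp [ 0.4748 -0.3509  0.3204] [-179.7   29.5   83.4] F [-0.4  0.3 -0.2] w 0.0512 0.0
1 [0.2827 0.     0.0862 0.455  0.0941 0.4996 0.3168] 5.910511691187281e-06 [np.float64(0.0), np.float64(0.0), np.float64(0.0), np.float64(0.0), np.float64(0.0), np.float64(0.0)]
-1 [-0.0318 -0.0197  0.0793  0.0488 -0.1079  0.5962 -0.2245] 56.128963658855504 [np.float64(0.0), np.float64(0.01), np.float64(0.43), np.float64(0.03), np.float64(0.07), np.float64(55.97)]
```

The kinematic model fits exactly. Next I search for reachable pick and insert orientations.

```bash
cat >> kin.py <<'E'
KK=np.array([0.2827,0.,.0862,.455,.0941,.4996,.3168])
def refit():
    global KK
    D=[json.loads(l) for l in open('log.jsonl')]
    KK=least_squares(lambda k:np.concatenate([(fk(d[0],k)[0]-d[1])*1000 for d in D]+[(k-KK)*.01]),KK).x; KK[np.abs(KK)<1e-5]=0
refit()
def fkf(q):
    c,s=np.cos(np.radians(q)),np.sin(np.radians(q)); h,a,off,L1,e,L2,L3=KK
    rz=lambda i:np.array([[c[i],-s[i],0],[s[i],c[i],0],[0,0,1]]); ry=lambda i:np.array([[c[i],0,s[i]],[0,1,0],[-s[i],0,c[i]]])
    R=rz(0); p=R@[a,off,h]; R=R@ry(1); p=p+R@[0,0,L1]; el=p; R=R@ry(2); p=p+R@[e,0,L2]; w=p; R=R@rz(3)@ry(4); p=p+R@[0,0,L3]; R=R@rz(5)
    return p,np.column_stack([R[:,1],-R[:,0],R[:,2]]),el,w
def ik(p,R,q0,bound=True):
    def f(q):
        a,b,_,_=fkf(q); return np.r_[(a-p)*10,(b-R).ravel()]
    b=(LO+1,HI-1) if bound else (-np.inf,np.inf)
    r=least_squares(f,np.clip(q0,LO+1.1,HI-1.1),bounds=b,x_scale=30.,max_nfev=40,xtol=1e-7,ftol=1e-9); return r.x,np.abs(r.fun).max()
def tool(G,th,s):   # G: columns gouge x,y,z ; lean th deg
    t=np.radians(th); z=-np.cos(t)*G[:,2]-np.sin(t)*G[:,0]; x=s*(np.cos(t)*G[:,0]-np.sin(t)*G[:,2]); return np.column_stack([x,np.cross(z,x),z])
def Glie(yaw):
    a=np.radians(yaw); x=np.array([np.cos(a),np.sin(a),0]); return np.column_stack([x,[-x[1],x[0],0],[0,0,1]])
def Gup(phi):  # tool heading phi
    a=np.radians(phi); z=-np.array([np.cos(a),np.sin(a),0]); x=np.array([0,0,1.]); return np.column_stack([x,np.cross(z,x),z])
def tcp(point,R): return np.array(point)-.006*R[:,2]
def track(wps,q,n=12):
    Q=[q];
    for (p0,R0),(p1,R1) in zip(wps[:-1],wps[1:]):
        rv=Rn.from_matrix(R0.T@R1).as_rotvec()
        for i in range(1,n+1):
            q,e=ik(p0+(p1-p0)*i/n,R0@Rn.from_rotvec(rv*i/n).as_matrix(),q)
            if e>2e-3 : return None
            Q.append(q)
    return np.array(Q)
def search(butt,yaw,hole,phis,grip=.095,ths=(20,35,50),up=.22):
    d=np.array([np.cos(np.radians(yaw)),np.sin(np.radians(yaw))]); gp=np.r_[np.array(butt)+d*grip,.021]; out=[]
    for s in (1,-1):
      for th in ths:
        R=tool(Glie(yaw),th,s); p=tcp(gp,R); best=None
        for q0 in ([0,30,90,0,60,0],[0,30,90,60,60,0],[0,30,90,-50,60,0],[0,30,90,120,60,100],[0,30,90,30,60,-100]):
            q,e=ik(p,R,np.array(q0,float))
            if e<2e-3: best=q; break
        if best is None: continue
        for phi in phis:
            Rf=tool(Gup(phi),th,s); pf=tcp([*hole,.02+grip],Rf)
            Q=track([(p,R),(p+[0,0,up],R),(pf+[0,0,.09],Rf),(pf,Rf)],best)
            if Q is None: continue
            m=np.minimum(Q-LO,HI-Q).min(); stp=np.abs(np.diff(Q,axis=0)).max()
            E=[fkf(q) for q in Q]; wz=min(x[3][2] for x in E); ez=min(x[2][2] for x in E)
            out.append((round(m,1),s,th,phi,round(stp,1),round(wz,3),round(ez,3),best.round(),Q[-1].round()))
    out.sort(key=lambda o:-o[0]); return out
E
cat > s1.py <<'E'
from kin import *
import sys
J={'LA':((.4444,-.1177),95.6,(.480,.3495),[-60,-30,0,30,60,90,120]),'LB':((.707,.1042),-85,(.480,.3495),[-90,-60,-30,0,30,60]),
'SA':((.5807,-.1057),95.5,(.5239,-.3354),[-60,-30,0,30,60,90,120]),'SB':((.4942,.097),-90,(.5239,-.3354),[-120,-90,-60,-30,0,30,60])}
for o in search(*J[sys.argv[1]])[:9]: print(sys.argv[1],*o)
E
for j in LA LB SA SB; do timeout 500 python3 s1.py $j > o_$j & done; wait; cat o_*
```

```text
LA 23.9 1 20 90 8.0 0.225 0.673 [  0.  14. 117. -26.  50.  12.] [ -5.  31. 110.  74.  77. -50.]
LA 23.9 1 20 120 7.5 0.225 0.617 [  0.  14. 117. -26.  50.  12.] [  0.  43.  87.  55.  98. -48.]
LA 20.0 1 35 90 8.5 0.285 0.704 [ 10.  20. 115. -44.  56.  33.] [ -0.  22. 110.  62.  68. -36.]
LA 20.0 1 35 120 7.6 0.285 0.658 [ 10.  20. 115. -44.  56.  33.] [  3.  34.  90.  47.  89. -42.]
LA 14.9 1 35 60 14.8 0.285 0.709 [ 10.  20. 115. -44.  56.  33.] [  6.  11. 126.  86.  42. -34.]
LA 11.1 1 20 60 15.4 0.225 0.707 [  0.  14. 117. -26.  50.  12.] [  0.  21. 129. 107.  58. -60.]
LA 8.7 1 50 30 10.0 0.229 0.679 [ 18.  29. 112. -55.  66.  49.] [ 26.   4. 122.  10.  14.  78.]
LA 8.7 1 50 60 11.0 0.229 0.679 [ 18.  29. 112. -55.  66.  49.] [ 12.   7. 119.  53.  37.   3.]
LA 8.7 1 50 90 8.7 0.229 0.679 [ 18.  29. 112. -55.  66.  49.] [  7.  17. 107.  47.  61. -19.]
LB 34.2 -1 50 -90 8.3 0.229 0.545 [-24.  55.  63.  42.  92. -39.] [ 43.  41.  70. -29.  98.  46.]
LB 24.9 -1 50 -60 8.4 0.229 0.545 [-24.  55.  63.  42.  92. -39.] [ 47.  32.  85. -39.  80.  30.]
LB 24.5 -1 35 -90 7.8 0.285 0.576 [-2
[... 1682 characters left out ...]
113.  52.  44.  -3.]
SB 21.5 1 50 30 15.4 0.229 0.653 [-35.  36. 100.  39.  81. 125.] [-61.  22.  99.  44.  67. -22.]
SB 21.5 1 50 60 15.0 0.229 0.653 [-35.  36. 100.  39.  81. 125.] [-58.  33.  82.  35.  87. -37.]
SB 17.4 -1 50 -60 10.5 0.229 0.653 [-35.  36. 100.  39.  81. -55.] [-31.  11. 114. -46.  25. -24.]
SB 14.9 1 35 0 21.0 0.285 0.687 [-30.  27. 104.  32.  71. 134.] [-64.  16. 119.  78.  49. -32.]
SB 14.9 1 35 30 17.0 0.285 0.685 [-30.  27. 104.  32.  71. 134.] [-67.  28. 100.  58.  74. -36.]
SB 14.9 1 35 60 16.6 0.285 0.63 [-30.  27. 104.  32.  71. 134.] [-62.  40.  79.  44.  96. -43.]
SB 14.5 -1 50 -90 9.8 0.229 0.653 [-35.  36. 100.  39.  81. -55.] [-23.  21. 102. -49.  52.   7.]
```

All the gouges can use one style of move: tool x toward the tip, about 35° of lean, and holes filled from the +y side. Next I plan the first pick, the near long gouge.

```bash
cat >> kin.py <<'E'
HL=[(.4785,.2795),(.480,.3495),(.4815,.4195)]; HS=[(.5159,-.4049),(.5239,-.3354),(.532,-.2659)]
def poses(butt,yaw,hole,phi,th=35,s=1,grip=.1,gz=.021):
    G=Glie(yaw); R=tool(G,th,s); b=np.r_[butt,.014]; gl=np.array([grip,0,gz-.014]); p=tcp(b+G@gl,R)
    F=Gup(phi); Rf=tool(F,th,s); fin=lambda z,dx=0,dy=0: tcp(np.array([hole[0]+dx,hole[1]+dy,z])+F@gl,Rf)   # z = butt height
    return p,R,fin,Rf
def go(wps,**k):
    s=state(); R0=Rn.from_euler('xyz',s['eef_rot'],degrees=True)
    T=[(s['tcp_pos'],R0.as_matrix())]+[(np.array(w[0]),w[1]) for w in wps]
    Q=track(T,s['q'],8)
    if Q is None: print('UNREACHABLE')
    else: print('margin',np.minimum(Q-LO,HI-Q).min().round(1),'minq5',Q[:,4].min().round(1),'end',Q[-1].round())
    plan([(w[0],Rn.from_matrix(w[1]),*w[2:]) for w in wps],(s['tcp_pos'],R0),**k)
E
python3 - <<'E'
from kin import *
p,R,fin,Rf=poses((.4435,-.1175),95.5,HL[2],75)
up=np.array([0,0,1.])
go([(p+.1*up,R,.1),(p+.03*up,R,.1),(p,R,.1,.016,1)],ws=7.5)
E
```

```text
t 10.0 q [-31.    4.5  90.8 -28.   73.8 -18.9] tcp [ 0.4748 -0.3509  0.3204] [-179.7   29.5   83.4] F [-0.4  0.3 -0.2] w 0.0512 0.0
margin 20.4 minq5 56.6 end [ 11.  20. 115. -43.  57.  34.]
[{"dx": 0.48, "dy": -0.1, "dz": 0.01, "wx": -0.009, "wy": -0.008, "wz": -0.014, "claw": 0.1}, {"dx": 0.48, "dy": -0.09, "dz": 0.0, "wx": -0.01, "wy": -0.007, "wz": -0.014, "claw": 0.1}, {"dx": 0.48, "dy": -0.08, "dz": 0.0, "wx": -0.009, "wy": -0.008, "wz": -0.015, "claw": 0.1}, {"dx": 0.48, "dy": -0.06, "dz": -0.02, "wx": -0.009, "wy": -0.008, "wz": -0.014, "claw": 0.1}, {"dx": 0.49, "dy": -0.06, "dz": -0.01, "wx": -0.01, "wy": -0.007, "wz": -0.014, "claw": 0.1}]
[{"dx": 0.48, "dy": -0.05, "dz": -0.03, "wx": -0.009, "wy": -0.008, "wz": -0.014, "claw": 0.1}, {"dx": 0.49, "dy": -0.03, "dz": -0.03, "wx": -0.009, "wy": -0.007, "wz": -0.014, "claw": 0.1}, {"dx": 0.487, "dy": -0.022, "dz": -0.038, "wx": -0.01, "wy": -0.008, "wz": -0.015, "claw": 0.1}, {"dx": 0.2, "dy": 0.0, "dz": 0.29, "wx": 0.0, "wy": 0.0, "wz": 0.0, "claw": 0.1}, {"dx": 0.201, "dy": 0.0, "dz": 0.284, "wx": 0.0, "wy": 0.0, "wz": 0.0, "claw": 0.1}]
[{"dx": 0.09, "dy": 0.0, "dz": 0.12, "wx": 0.0, "wy": 0.0, "wz": 0.0, "claw": 0.1}, {"dx": 0.082, "dy": 0.0, "dz": 0.125, "wx": 0.0, "wy": 0.0, "wz": 0.0, "claw": 0.1}, {"dx": 0, "dy": 0, "dz": 0, "wx": 0, "wy": 0, "wz": 0, "claw": 0.1}]
```

Request:
apply_moves(
  targets=[
    {"dx": 0.48,"dy": -0.1,"dz": 0.01,"wx": -0.009,"wy": -0.008,"wz": -0.014,"claw": 0.1},
    {"dx": 0.48,"dy": -0.09,"dz": 0,"wx": -0.01,"wy": -0.007,"wz": -0.014,"claw": 0.1},
    {"dx": 0.48,"dy": -0.08,"dz": 0,"wx": -0.009,"wy": -0.008,"wz": -0.015,"claw": 0.1},
    {"dx": 0.48,"dy": -0.06,"dz": -0.02,"wx": -0.009,"wy": -0.008,"wz": -0.014,"claw": 0.1},
    {"dx": 0.49,"dy": -0.06,"dz": -0.01,"wx": -0.01,"wy": -0.007,"wz": -0.014,"claw": 0.1},
  ],
)

```text
time_s: 10.62
tcp_pos: [0.4513, -0.1438, 0.2]
eef_rot: [179.6, 33.0, 90.3]
force: [0.3, 0.9, -0.6]
width: 0.0517
gripper_force: 0.0
```

Request:
apply_moves(
  targets=[
    {"dx": 0.48,"dy": -0.05,"dz": -0.03,"wx": -0.009,"wy": -0.008,"wz": -0.014,"claw": 0.1},
    {"dx": 0.49,"dy": -0.03,"dz": -0.03,"wx": -0.009,"wy": -0.007,"wz": -0.014,"claw": 0.1},
    {"dx": 0.487,"dy": -0.022,"dz": -0.038,"wx": -0.01,"wy": -0.008,"wz": -0.015,"claw": 0.1},
    {"dx": 0,"dy": 0,"dz": 0,"wx": 0,"wy": 0,"wz": 0,"claw": 0.1},
  ],
)

```text
time_s: 11.12
tcp_pos: [0.4351, -0.0166, 0.1251]
eef_rot: [-179.9, 35.1, 95.5]
force: [0.5, -1.0, 0.4]
width: 0.0518
gripper_force: 0.0
```

```bash
python3 - <<'E'
from kin import *
f=vision.grab_frame('wrist'); save(f,'w2.png',None,1.2)
p,R,fin,Rf=poses((.4435,-.1175),95.5,HL[2],75,gz=.0235); up=np.array([0,0,1.])
print('butt px',proj(f,[.4435,-.1175,.014])*1.2, proj(f,[*(np.array([.4435,-.1175])+.1*Glie(95.5)[:2,0]),.014])*1.2)
gouges(f)
go([(p+.03*up,R,.1),(p,R,.1,.016,1)],ws=7.5)
E
```

```text
butt px [324.88921493 270.56446753] [323.78366208 171.25639036]
long_1 0.95 [275. 137.] [176. 147. 112.] butt [ 0.4471 -0.1365] tip [0.4282 0.0738] L 0.211 yaw 95.1 or [ 0.4386 -0.0419]
long_1 0.95 [524. 180.] [164. 132.  96.] butt [ 0.6537 -0.0935] tip [0.6337 0.0233] L 0.119 yaw 99.7 or [6.376e-01 1.000e-04]
long_1 0.61 [163. 268.] [109. 101.  80.] butt [ 0.3    -0.2823] tip [ 0.3484 -0.1428] L 0.148 yaw 70.9 or [ 0.3312 -0.1926]
long_1 0.58 [551. 241.] [136. 128. 121.] butt [ 0.7389 -0.1354] tip [ 0.7191 -0.0933] L 0.047 yaw 115.2 or [ 0.6985 -0.0494]
short_1 0.9 [462. 135.] [162. 135. 103.] butt [ 0.5879 -0.1227] tip [0.5638 0.0684] L 0.193 yaw 97.2 or [ 0.5761 -0.0285]
short_1 0.83 [377.  82.] [175. 142. 104.] butt [0.498  0.0818] tip [ 0.4969 -0.0788] L 0.161 yaw -90.4 or [ 0.4974 -0.0132]
t 11.28 q [ 10.2   8.8 113.5 -38.7  66.7  23.7] tcp [ 0.4373 -0.0187  0.1276] [179.7  35.2  95. ] F [ 0.5 -0.3 -0.2] w 0.0517 0.0
margin 20.5 minq5 56.8 end [ 11.  20. 115. -43.  57.  33.]
[{"dx": 0.22, "dy": -0.02, "dz": 0.27, "wx": 0.0, "wy": 0.001, "wz": -0.002, "claw": 0.1}, {"dx": 0.215, "dy": -0.015, "dz": 0.27, "wx": 0.0, "wy": 0.001, "wz": -0.002, "claw": 0.1}, {"dx": 0.09, "dy": 0.0, "dz": 0.12, "wx": 0.0, "wy": 0.0, "wz": 0.0, "claw": 0.1}, {"dx": 0.083, "dy": -0.001, "dz": 0.126, "wx": 0.0, "wy": 0.0, "wz": 0.0, "claw": 0.1}, {"dx": 0, "dy": 0, "dz": 0, "wx": 0, "wy": 0, "wz": 0, "claw": 0.1}]
```

View pics/w2.png

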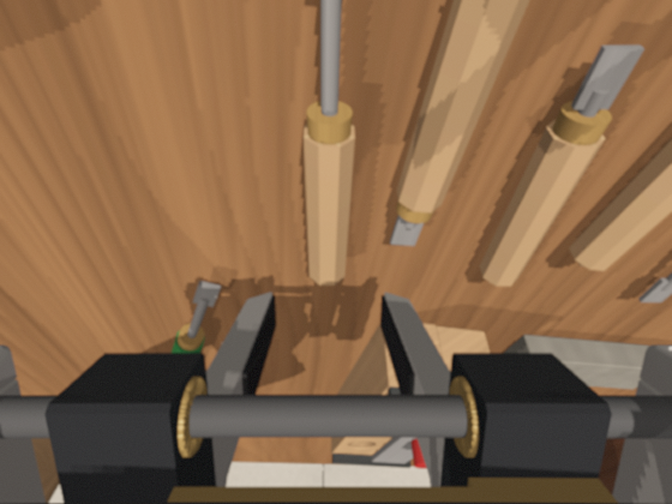

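The choice is confirmed: the wrist view shows the pale long handle (325,200) centred between the fingers, with its blade pointing up and away. The green decoy at (195,320) is well to the left. Descend, grip, lift.

Request:
apply_moves(
  targets=[
    {"dx": 0.22,"dy": -0.01,"dz": 0.27,"wx": 0,"wy": 0,"wz": 0,"claw": 0.1},
    {"dx": 0.215,"dy": 0,"dz": 0.27,"wx": 0,"wy": 0,"wz": 0,"claw": 0.1},
    {"dx": 0.09,"dy": 0,"dz": 0.12,"wx": 0,"wy": 0,"wz": 0,"claw": 0.1},
    {"dx": 0.083,"dy": 0,"dz": 0.126,"wx": 0,"wy": 0,"wz": 0,"claw": 0.1},
    {"dx": 0,"dy": 0,"dz": 0,"wx": 0,"wy": 0,"wz": 0,"claw": 0.1},
  ],
)

```text
time_s: 11.9
tcp_pos: [0.435, -0.014, 0.0273]
eef_rot: [179.8, 35.2, 95.2]
force: [-0.2, -0.6, -0.2]
width: 0.052
gripper_force: 0.0
```

Request:
apply_moves(
  targets=[
    {"dx": 0,"dy": 0,"dz": 0,"wx": 0,"wy": 0,"wz": 0,"claw": -1},
    {"dx": 0,"dy": 0,"dz": 0,"wx": 0,"wy": 0,"wz": 0,"claw": -1},
    {"dx": 0,"dy": 0,"dz": 0,"wx": 0,"wy": 0,"wz": 0,"claw": -1},
  ],
  grip_force=35,
)

```text
time_s: 12.28
tcp_pos: [0.4354, -0.0133, 0.0282]
eef_rot: [179.7, 35.2, 95.2]
force: [-1.4, 0.7, 2.0]
width: 0.0277
gripper_force: 35.0
```

```bash
cat >> kin.py <<'E'
up=np.array([0,0,1.])
def carry(butt,yaw,hole,phi,mid=.24,zin=.027,via=None,vs=.045,ws=7.5,tp=None,tR=None):
    """gouge held where the tool now stands, gouge lying with axis 14 mm up; go to above the hole, then insert"""
    s=monitor.observe(); p=s['tcp_pos'] if tp is None else tp; R=Rn.from_euler('xyz',s['eef_rot'],degrees=True).as_matrix()
    G=Glie(yaw); rel=G.T@(p-np.r_[butt,.014]); rel[1]=0 ; Rr=G.T@R; print('rel',rel.round(4))
    F=Gup(phi+180); F=Gup(phi); Rf=F@Rr
    P=lambda z:np.array([*hole,z])+F@rel
    json.dump([rel.tolist(),Rr.tolist()],open('rel.json','w'))
    W=[(p+mid*up,R,-1)]
    for f in (via or []): 
        Rm=R@Rn.from_rotvec(Rn.from_matrix(R.T@Rf).as_rotvec()*f[0]).as_matrix(); W.append((np.array(f[1]),Rm,-1))
    W+=[(P(.10),Rf,-1,vs,2)]
    go(W,vs=vs,ws=ws)
E
python3 - <<'E'
from kin import *
carry((.4435,-.1175),95.5,HL[2],75)
E
```

```text
rel [0.1045 0.     0.0142]
t 12.28 q [ 11.   20.4 115.1 -43.3  57.   34. ] tcp [ 0.4354 -0.0133  0.0282] [179.7  35.2  95.2] F [-1.4  0.7  2. ] w 0.0277 35.0
margin 20.3 minq5 53.4 end [ 10.   7. 115.  68.  53. -17.]
[{"dx": -0.23, "dy": 0.0, "dz": -0.33, "wx": 0.0, "wy": 0.0, "wz": 0.0, "claw": -1}, {"dx": -0.23, "dy": 0.0, "dz": -0.32, "wx": 0.0, "wy": 0.0, "wz": 0.0, "claw": -1}, {"dx": -0.23, "dy": 0.01, "dz": -0.33, "wx": 0.0, "wy": 0.0, "wz": 0.0, "claw": -1}, {"dx": -0.23, "dy": 0.0, "dz": -0.33, "wx": 0.0, "wy": 0.0, "wz": 0.0, "claw": -1}, {"dx": -0.23, "dy": 0.0, "dz": -0.32, "wx": 0.0, "wy": 0.0, "wz": 0.0, "claw": -1}]
[{"dx": -0.235, "dy": 0.0, "dz": -0.33, "wx": 0.0, "wy": 0.0, "wz": 0.0, "claw": -1}, {"dx": 0.29, "dy": 0.06, "dz": -0.14, "wx": -0.003, "wy": 0.076, "wz": 0.019, "claw": -1}, {"dx": 0.3, "dy": 0.06, "dz": -0.11, "wx": -0.003, "wy": 0.076, "wz": 0.02, "claw": -1}, {"dx": 0.32, "dy": 0.04, "dz": -0.07, "wx": -0.003, "wy": 0.076, "wz": 0.019, "claw": -1}, {"dx": 0.32, "dy": 0.04, "dz": -0.03, "wx": -0.003, "wy": 0.076, "wz": 0.019, "claw": -1}]
[{"dx": 0.33,
[... 238 characters left out ...]
019, "claw": -1}, {"dx": 0.31, "dy": 0.0, "dz": 0.12, "wx": -0.003, "wy": 0.076, "wz": 0.02, "claw": -1}, {"dx": 0.28, "dy": -0.02, "dz": 0.16, "wx": -0.003, "wy": 0.076, "wz": 0.019, "claw": -1}]
[{"dx": 0.27, "dy": -0.02, "dz": 0.19, "wx": -0.003, "wy": 0.076, "wz": 0.019, "claw": -1}, {"dx": 0.24, "dy": -0.03, "dz": 0.22, "wx": -0.003, "wy": 0.076, "wz": 0.02, "claw": -1}, {"dx": 0.21, "dy": -0.04, "dz": 0.24, "wx": -0.002, "wy": 0.076, "wz": 0.019, "claw": -1}, {"dx": 0.183, "dy": -0.047, "dz": 0.275, "wx": -0.003, "wy": 0.076, "wz": 0.019, "claw": -1}, {"dx": 0, "dy": 0, "dz": 0, "wx": 0, "wy": 0, "wz": 0, "claw": -1}]
[{"dx": 0, "dy": 0, "dz": 0, "wx": 0, "wy": 0, "wz": 0, "claw": -1}]
```

Request:
apply_moves(
  targets=[
    {"dx": -0.23,"dy": 0,"dz": -0.33,"wx": 0,"wy": 0,"wz": 0,"claw": -1},
    {"dx": -0.23,"dy": 0,"dz": -0.32,"wx": 0,"wy": 0,"wz": 0,"claw": -1},
    {"dx": -0.23,"dy": 0.01,"dz": -0.33,"wx": 0,"wy": 0,"wz": 0,"claw": -1},
    {"dx": -0.23,"dy": 0,"dz": -0.33,"wx": 0,"wy": 0,"wz": 0,"claw": -1},
    {"dx": -0.23,"dy": 0,"dz": -0.32,"wx": 0,"wy": 0,"wz": 0,"claw": -1},
  ],
)

```text
time_s: 12.9
tcp_pos: [0.4348, -0.0131, 0.2281]
eef_rot: [179.8, 35.2, 95.2]
force: [0.6, 0.6, -2.4]
width: 0.0278
gripper_force: 35.0
```

Request:
apply_moves(
  targets=[
    {"dx": -0.235,"dy": 0,"dz": -0.33,"wx": 0,"wy": 0,"wz": 0,"claw": -1},
    {"dx": 0.29,"dy": 0.06,"dz": -0.14,"wx": -0.003,"wy": 0.076,"wz": 0.019,"claw": -1},
    {"dx": 0.3,"dy": 0.06,"dz": -0.11,"wx": -0.003,"wy": 0.076,"wz": 0.02,"claw": -1},
    {"dx": 0.32,"dy": 0.04,"dz": -0.07,"wx": -0.003,"wy": 0.076,"wz": 0.019,"claw": -1},
    {"dx": 0.32,"dy": 0.04,"dz": -0.03,"wx": -0.003,"wy": 0.076,"wz": 0.019,"claw": -1},
  ],
)

```text
time_s: 13.52
tcp_pos: [0.4484, 0.1162, 0.2478]
eef_rot: [176.3, 7.4, 88.8]
force: [0.2, 1.2, -2.2]
width: 0.0277
gripper_force: 35.0
```

Request:
apply_moves(
  targets=[
    {"dx": 0.33,"dy": 0.02,"dz": 0.01,"wx": -0.003,"wy": 0.076,"wz": 0.02,"claw": -1},
    {"dx": 0.33,"dy": 0.02,"dz": 0.04,"wx": -0.003,"wy": 0.076,"wz": 0.019,"claw": -1},
    {"dx": 0.31,"dy": 0,"dz": 0.09,"wx": -0.003,"wy": 0.076,"wz": 0.019,"claw": -1},
    {"dx": 0.31,"dy": 0,"dz": 0.12,"wx": -0.003,"wy": 0.076,"wz": 0.02,"claw": -1},
    {"dx": 0.28,"dy": -0.02,"dz": 0.16,"wx": -0.003,"wy": 0.076,"wz": 0.019,"claw": -1},
  ],
)

```text
time_s: 14.15
tcp_pos: [0.464, 0.2773, 0.2228]
eef_rot: [176.0, -27.3, 82.4]
force: [-0.2, 0.5, -2.9]
width: 0.0278
gripper_force: 35.0
```

Request:
apply_moves(
  targets=[
    {"dx": 0.27,"dy": -0.02,"dz": 0.19,"wx": -0.003,"wy": 0.076,"wz": 0.019,"claw": -1},
    {"dx": 0.24,"dy": -0.03,"dz": 0.22,"wx": -0.003,"wy": 0.076,"wz": 0.02,"claw": -1},
    {"dx": 0.21,"dy": -0.04,"dz": 0.24,"wx": -0.002,"wy": 0.076,"wz": 0.019,"claw": -1},
    {"dx": 0.183,"dy": -0.047,"dz": 0.275,"wx": -0.003,"wy": 0.076,"wz": 0.019,"claw": -1},
    {"dx": 0,"dy": 0,"dz": 0,"wx": 0,"wy": 0,"wz": 0,"claw": -1},
  ],
)

```text
time_s: 14.78
tcp_pos: [0.475, 0.4057, 0.2003]
eef_rot: [-179.1, -54.5, 74.2]
force: [-0.0, -0.3, -1.5]
width: 0.0277
gripper_force: 35.0
```

```bash
cat >> kin.py <<'E'
def held():
    rel,Rr=[np.array(x) for x in json.load(open('rel.json'))]; s=state(); R=Rn.from_euler('xyz',s['eef_rot'],degrees=True).as_matrix()
    G=R@Rr.T; b=s['tcp_pos']-G@rel; print('butt',b.round(4),'axis',G[:,0].round(3)); return b,G
E
python3 - <<'E'
from kin import *
b,G=held(); f=vision.grab_frame('scene'); t=vision.grab_frame('top')
for g,n in((f,'s'),(t,'t')):
    print(n,'butt px',proj(g,b),'tip',proj(g,b+.235*G[:,0]),'mouth',proj(g,[*HL[2],.07]))
u=proj(f,[*HL[2],.07]).astype(int); c=(u[0]-70,u[1]-110,u[0]+70,u[1]+40)
c=tuple(int(max(0,v)) for v in c); print(c); save(f,'s3.png',c,4)
E
```

```text
t 14.78 q [  9.5   7.6 115.1  67.5  53.5 -16.7] tcp [0.475  0.4057 0.2003] [-179.1  -54.5   74.2] F [-0.  -0.3 -1.5] w 0.0277 35.0
butt [0.4778 0.4191 0.0958] axis [0.007 0.002 1.   ]
s butt px [354.46180646 132.66179287] tip [365.98417592  70.20404645] mouth [354.40598092 139.00036012]
t butt px [140.50058374 212.96014391] tip [112.22746513 203.60156986] mouth [142.98365155 212.51655676]
(284, 29, 424, 179)
```

View pics/s3.png

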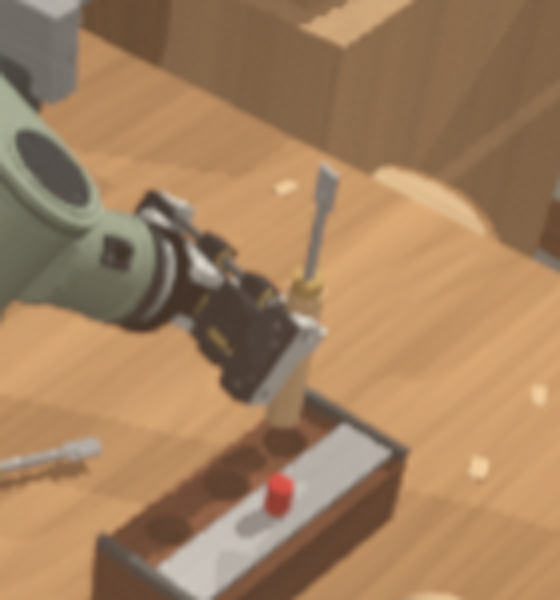

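The gouge is upright at (285,420 in the crop), just above the far hole at (285,440). Insert it with a small x correction.

```bash
cat >> kin.py <<'E'
def insert(hole,phi,zs=(.08,.028),v=.02):
    rel,Rr=[np.array(x) for x in json.load(open('rel.json'))]; held(); F=Gup(phi); Rf=F@Rr
    go([(np.array([*hole,z])+F@rel,Rf,-1,v,1) for z in zs])
E
python3 -c "
from kin import *
insert(HL[2],75)"
```

```text
t 14.88 q [  9.5   7.5 114.9  67.5  53.5 -16.7] tcp [0.4774 0.4054 0.2034] [-179.7  -54.6   74.6] F [ 0.7  0.7 -0.2] w 0.0275 35.0
butt [0.4808 0.4189 0.0989] axis [0.002 0.002 1.   ]
t 14.88 q [  9.5   7.5 114.9  67.5  53.5 -16.7] tcp [0.4774 0.4054 0.2034] [-179.7  -54.6   74.6] F [ 0.7  0.7 -0.2] w 0.0275 35.0
margin 24.6 minq5 50.2 end [ 10.  16. 116.  75.  50. -29.]
[{"dx": -0.152, "dy": 0.004, "dz": 0.114, "wx": -0.001, "wy": 0.001, "wz": 0.0, "claw": -1}, {"dx": 0, "dy": 0, "dz": 0, "wx": 0, "wy": 0, "wz": 0, "claw": -1}, {"dx": -0.14, "dy": 0.0, "dz": 0.1, "wx": 0.0, "wy": 0.0, "wz": 0.0, "claw": -1}, {"dx": -0.14, "dy": 0.0, "dz": 0.1, "wx": 0.0, "wy": 0.0, "wz": 0.0, "claw": -1}, {"dx": -0.144, "dy": 0.002, "dz": 0.1, "wx": 0.0, "wy": 0.0, "wz": 0.0, "claw": -1}]
[{"dx": 0, "dy": 0, "dz": 0, "wx": 0, "wy": 0, "wz": 0, "claw": -1}]
```

Request:
apply_moves(
  targets=[
    {"dx": -0.152,"dy": 0.004,"dz": 0.114,"wx": 0,"wy": 0,"wz": 0,"claw": -1},
    {"dx": 0,"dy": 0,"dz": 0,"wx": 0,"wy": 0,"wz": 0,"claw": -1},
    {"dx": -0.14,"dy": 0,"dz": 0.1,"wx": 0,"wy": 0,"wz": 0,"claw": -1},
    {"dx": -0.14,"dy": 0,"dz": 0.1,"wx": 0,"wy": 0,"wz": 0,"claw": -1},
  ],
)

```text
time_s: 15.38
tcp_pos: [0.4795, 0.4063, 0.1522]
eef_rot: [180.0, -54.8, 74.8]
force: [0.0, -0.2, -1.7]
width: 0.0273
gripper_force: 35.0
```

Request:
apply_moves(
  targets=[
    {"dx": -0.144,"dy": 0,"dz": 0.1,"wx": 0,"wy": 0,"wz": 0,"claw": -1},
    {"dx": 0,"dy": 0,"dz": 0,"wx": 0,"wy": 0,"wz": 0,"claw": -1},
    {"dx": 0,"dy": 0,"dz": 0,"wx": 0,"wy": 0,"wz": 0,"claw": -1},
  ],
)

```text
time_s: 15.75
tcp_pos: [0.479, 0.4063, 0.1345]
eef_rot: [-179.9, -54.8, 74.7]
force: [0.3, -0.9, -0.9]
width: 0.0281
gripper_force: 35.0
```

Request:
apply_moves(
  targets=[
    {"dx": -0.05,"dy": 0,"dz": 0.035,"wx": 0,"wy": 0,"wz": 0,"claw": -1},
    {"dx": 0,"dy": 0,"dz": 0,"wx": 0,"wy": 0,"wz": 0,"claw": -1},
  ],
)

```text
time_s: 16.0
tcp_pos: [0.4779, 0.4062, 0.1268]
eef_rot: [-179.7, -54.7, 74.5]
force: [0.4, 1.3, -1.3]
width: 0.0275
gripper_force: 35.0
```

Request:
apply_moves(
  targets=[
    {"dx": -0.025,"dy": 0,"dz": 0.017,"wx": 0,"wy": 0,"wz": 0,"claw": -1},
    {"dx": 0,"dy": 0,"dz": 0,"wx": 0,"wy": 0,"wz": 0,"claw": -1},
  ],
)

```text
time_s: 16.25
tcp_pos: [0.4786, 0.4068, 0.1255]
eef_rot: [-179.7, -54.9, 74.6]
force: [-2.1, -1.8, 4.8]
width: 0.0277
gripper_force: 35.0
```

It has touched the floor, so release, back off and look.

Request:
apply_moves(
  targets=[
    {"dx": 0,"dy": 0,"dz": 0,"wx": 0,"wy": 0,"wz": 0,"claw": -0.1},
    {"dx": 0,"dy": 0,"dz": 0,"wx": 0,"wy": 0,"wz": 0,"claw": -0.1},
    {"dx": 0,"dy": 0,"dz": -0.2,"wx": 0,"wy": 0,"wz": 0,"claw": -0.1},
    {"dx": 0,"dy": 0,"dz": -0.4,"wx": 0,"wy": 0,"wz": 0,"claw": 0},
    {"dx": 0,"dy": 0,"dz": -0.5,"wx": 0,"wy": 0,"wz": 0,"claw": 0.1},
  ],
)

```text
time_s: 16.88
tcp_pos: [0.4537, 0.3189, 0.1873]
eef_rot: [-179.5, -54.7, 74.5]
force: [1.5, 0.6, 1.0]
width: 0.0507
gripper_force: 0.0
```

```bash
cat >> kin.py <<'E'
def look(i,crop=None):
    t=vision.grab_frame('top'); s=vision.grab_frame('scene'); G=[g for g in gouges(t,False)]
    for g in G:
        if .3<g['butt'][0]<.85 and abs(g['tip'][1])<.25 and g['col'][0]>130 and g['butt'][0]>.4: print(g['q'],round(g['conf'],2),'butt',g['butt'].round(4),'tip',g['tip'].round(4),'L',round(g['L'],3),'yaw',round(g['yaw'],1))
    if crop: save(s,i,crop,3)
E
python3 - <<'E'
from kin import *
look('s4.png',(220,30,450,230))
p,R,fin,Rf=poses((.640,-.0797),91,HL[1],75,gz=.0235)
go([(np.array([.45,.15,.30]),R,.1),(p+.06*up,R,.1)],ws=8)
E
```

```text
long_1 0.97 butt [0.7066 0.1044] tip [ 0.7305 -0.129 ] L 0.235 yaw -84.1
long_1 0.88 butt [ 0.6392 -0.0802] tip [0.6542 0.155 ] L 0.236 yaw 86.3
long_1 0.23 butt [0.4938 0.0972] tip [ 0.4942 -0.0761] L 0.173 yaw -89.9
short_1 0.66 butt [ 0.58  -0.106] tip [0.567  0.0652] L 0.172 yaw 94.3
short_1 0.59 butt [0.4952 0.0972] tip [ 0.495 -0.073] L 0.17 yaw -90.1
t 17.07 q [ -2.5   3.9 121.5  65.3  61.3 -24.8] tcp [0.4553 0.3188 0.1877] [-179.8  -54.8   74.5] F [ 0.4 -0.   0. ] w 0.0518 0.0
margin 19.6 minq5 61.2 end [ 11.  35.  82. -36.  73.  23.]
[{"dx": 0.0, "dy": 0.03, "dz": -0.17, "wx": 0.003, "wy": -0.083, "wz": -0.017, "claw": 0.1}, {"dx": -0.03, "dy": 0.03, "dz": -0.16, "wx": 0.003, "wy": -0.082, "wz": -0.016, "claw": 0.1}, {"dx": -0.04, "dy": 0.03, "dz": -0.16, "wx": 0.002, "wy": -0.083, "wz": -0.016, "claw": 0.1}, {"dx": -0.07, "dy": 0.03, "dz": -0.15, "wx": 0.003, "wy": -0.082, "wz": -0.017, "claw": 0.1}, {"dx": -0.09, "dy": 0.03, "dz": -0.14, "wx": 0.003, "wy": -0.083, "wz": -0.017, "claw": 0.1}]
[{"dx": -0.11, "dy": 0.02, "dz": -0.13, "wx": 0.003, "wy": -0.082, "wz": -0.016, "
[... 471 characters left out ...]
aw": 0.1}, {"dx": -0.172, "dy": -0.001, "dz": -0.016, "wx": 0.003, "wy": -0.082, "wz": -0.016, "claw": 0.1}, {"dx": 0.02, "dy": 0.27, "dz": 0.35, "wx": 0.0, "wy": 0.0, "wz": 0.0, "claw": 0.1}, {"dx": 0.02, "dy": 0.26, "dz": 0.36, "wx": 0.0, "wy": 0.0, "wz": 0.0, "claw": 0.1}, {"dx": 0.02, "dy": 0.27, "dz": 0.35, "wx": 0.0, "wy": 0.0, "wz": 0.0, "claw": 0.1}]
[{"dx": 0.03, "dy": 0.26, "dz": 0.36, "wx": 0.0, "wy": 0.0, "wz": 0.0, "claw": 0.1}, {"dx": 0.02, "dy": 0.27, "dz": 0.35, "wx": 0.0, "wy": 0.0, "wz": 0.0, "claw": 0.1}, {"dx": 0.02, "dy": 0.26, "dz": 0.35, "wx": 0.0, "wy": 0.0, "wz": 0.0, "claw": 0.1}, {"dx": 0.021, "dy": 0.269, "dz": 0.357, "wx": 0.0, "wy": 0.0, "wz": 0.0, "claw": 0.1}]
```

View pics/s4.png

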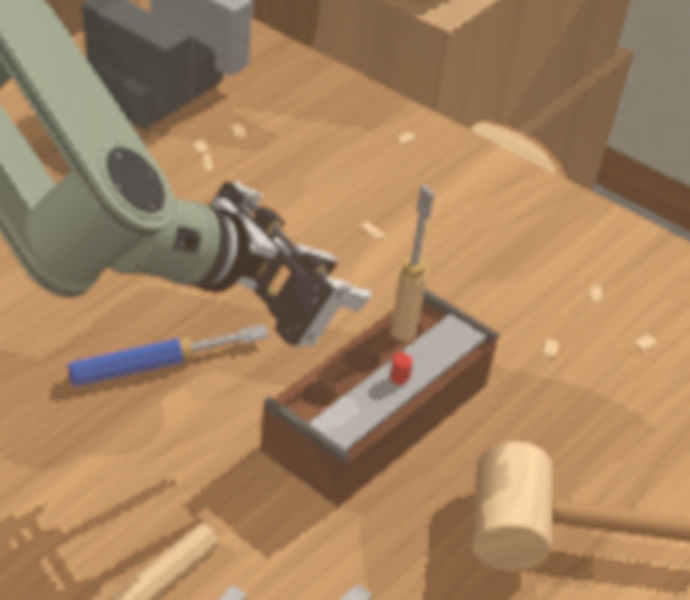

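The first gouge stands in the far hole. Its handle foot is at (405,335) in the crop. On to the second long gouge.

Request:
apply_moves(
  targets=[
    {"dx": 0,"dy": 0.03,"dz": -0.17,"wx": 0.003,"wy": -0.083,"wz": -0.017,"claw": 0.1},
    {"dx": -0.03,"dy": 0.03,"dz": -0.16,"wx": 0.003,"wy": -0.082,"wz": -0.016,"claw": 0.1},
    {"dx": -0.04,"dy": 0.03,"dz": -0.16,"wx": 0.003,"wy": -0.083,"wz": -0.016,"claw": 0.1},
    {"dx": -0.07,"dy": 0.03,"dz": -0.15,"wx": 0.003,"wy": -0.082,"wz": -0.017,"claw": 0.1},
    {"dx": -0.09,"dy": 0.03,"dz": -0.14,"wx": 0.003,"wy": -0.083,"wz": -0.017,"claw": 0.1},
  ],
)

```text
time_s: 17.7
tcp_pos: [0.4524, 0.2497, 0.233]
eef_rot: [176.9, -17.1, 82.6]
force: [0.2, 0.3, 0.2]
width: 0.052
gripper_force: 0.0
```

Request:
apply_moves(
  targets=[
    {"dx": -0.11,"dy": 0.02,"dz": -0.13,"wx": 0.003,"wy": -0.082,"wz": -0.016,"claw": 0.1},
    {"dx": -0.12,"dy": 0.02,"dz": -0.12,"wx": 0.003,"wy": -0.083,"wz": -0.016,"claw": 0.1},
    {"dx": -0.13,"dy": 0.01,"dz": -0.1,"wx": 0.003,"wy": -0.082,"wz": -0.017,"claw": 0.1},
    {"dx": -0.15,"dy": 0.01,"dz": -0.08,"wx": 0.003,"wy": -0.083,"wz": -0.017,"claw": 0.1},
    {"dx": -0.16,"dy": 0.01,"dz": -0.06,"wx": 0.003,"wy": -0.082,"wz": -0.016,"claw": 0.1},
  ],
)

```text
time_s: 18.32
tcp_pos: [0.4505, 0.1799, 0.2799]
eef_rot: [178.5, 20.3, 88.4]
force: [-0.3, -0.7, -1.0]
width: 0.0514
gripper_force: 0.0
```

Request:
apply_moves(
  targets=[
    {"dx": -0.16,"dy": 0,"dz": -0.04,"wx": 0.003,"wy": -0.083,"wz": -0.017,"claw": 0.1},
    {"dx": -0.17,"dy": 0,"dz": -0.02,"wx": 0.003,"wy": -0.082,"wz": -0.016,"claw": 0.1},
    {"dx": 0.02,"dy": 0.27,"dz": 0.35,"wx": 0,"wy": 0,"wz": 0,"claw": 0.1},
    {"dx": 0.02,"dy": 0.26,"dz": 0.36,"wx": 0,"wy": 0,"wz": 0,"claw": 0.1},
    {"dx": 0.02,"dy": 0.27,"dz": 0.35,"wx": 0,"wy": 0,"wz": 0,"claw": 0.1},
  ],
)

```text
time_s: 18.95
tcp_pos: [0.5309, 0.0979, 0.206]
eef_rot: [-179.4, 34.9, 91.7]
force: [0.2, 0.1, -0.1]
width: 0.0517
gripper_force: 0.0
```

Request:
apply_moves(
  targets=[
    {"dx": 0.03,"dy": 0.26,"dz": 0.36,"wx": 0,"wy": 0,"wz": 0,"claw": 0.1},
    {"dx": 0.02,"dy": 0.27,"dz": 0.35,"wx": 0,"wy": 0,"wz": 0,"claw": 0.1},
    {"dx": 0.02,"dy": 0.26,"dz": 0.25,"wx": 0,"wy": 0,"wz": 0,"claw": 0.1},
    {"dx": 0,"dy": 0,"dz": 0,"wx": 0,"wy": 0,"wz": 0,"claw": 0.1},
  ],
)

```text
time_s: 19.45
tcp_pos: [0.609, 0.049, 0.1213]
eef_rot: [-179.1, 35.0, 91.6]
force: [-0.5, 0.4, 0.1]
width: 0.0516
gripper_force: 0.0
```

```bash
cat >> kin.py <<'E'
def pick(butt,yaw,th=35,s=1,gz=.0235,claw=.1,hi=.03,png=None):
    p,R,_,_=poses(butt,yaw,(0,0),0,th=th,s=s,gz=gz); d=Glie(yaw)[:2,0]
    w=vision.grab_frame('wrist')
    for a in (0,.05,.1): 
        uv=proj(w,[*(np.array(butt)+a*d),.02]); print('exp px',uv.round())
        # lateral offset of the handle in a cut across: pale pixels
    hsv=cv2.cvtColor(w['color'],cv2.COLOR_RGB2HSV)
    if png: 
        im=w['color'].copy()
        for a in (0,.05,.1,.13): cv2.circle(im,tuple(int(v) for v in proj(w,[*(np.array(butt)+a*d),.02])),2,(255,0,0),-1)
        w['color']=im; save(w,png,None,1)
    go([(p+hi*up,R,claw),(p,R,claw,.016,1)],ws=7.5)
E
python3 -c "
from kin import *
pick((.6393,-.08),87,png='w5.png')"
```

```text
exp px [300. 251.]
exp px [308. 220.]
exp px [317. 181.]
t 19.5 q [ 13.2  30.3  84.2 -35.   77.1  23.5] tcp [0.6091 0.0496 0.1231] [-179.3   34.9   91.6] F [-0.3  0.8  0.6] w 0.052 0.0
margin 27.6 minq5 72.0 end [ 10.  41.  80. -36.  72.  29.]
[{"dx": 0.07, "dy": 0.18, "dz": 0.34, "wx": 0.01, "wy": 0.0, "wz": 0.021, "claw": 0.1}, {"dx": 0.082, "dy": 0.181, "dz": 0.339, "wx": 0.011, "wy": 0.0, "wz": 0.021, "claw": 0.1}, {"dx": 0.09, "dy": 0.0, "dz": 0.12, "wx": 0.0, "wy": 0.0, "wz": 0.0, "claw": 0.1}, {"dx": 0.082, "dy": 0.0, "dz": 0.126, "wx": 0.0, "wy": 0.0, "wz": 0.0, "claw": 0.1}, {"dx": 0, "dy": 0, "dz": 0, "wx": 0, "wy": 0, "wz": 0, "claw": 0.1}]
```

View pics/w5.png

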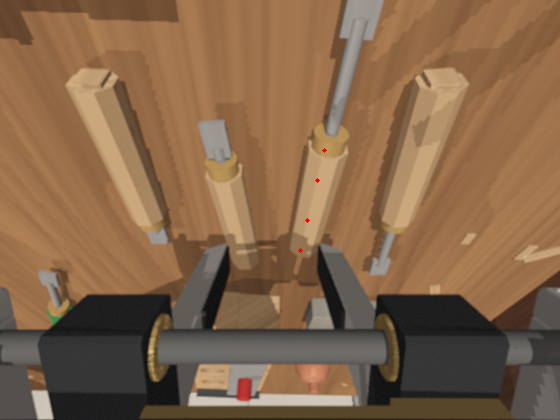

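The red dots (300,251)–(324,150) lie on the second long gouge's handle, a few millimetres left of its centre. I'll shift slightly and go down.

Request:
apply_moves(
  targets=[
    {"dx": 0.07,"dy": 0.19,"dz": 0.34,"wx": 0.01,"wy": 0,"wz": 0.021,"claw": 0.1},
    {"dx": 0.082,"dy": 0.19,"dz": 0.339,"wx": 0.011,"wy": 0,"wz": 0.021,"claw": 0.1},
    {"dx": 0.09,"dy": 0,"dz": 0.12,"wx": 0,"wy": 0,"wz": 0,"claw": 0.1},
    {"dx": 0.082,"dy": 0,"dz": 0.126,"wx": 0,"wy": 0,"wz": 0,"claw": 0.1},
    {"dx": 0,"dy": 0,"dz": 0,"wx": 0,"wy": 0,"wz": 0,"claw": 0.1},
  ],
)

```text
time_s: 20.12
tcp_pos: [0.6469, 0.0236, 0.0307]
eef_rot: [179.8, 35.0, 86.9]
force: [-0.6, 0.8, 0.5]
width: 0.0517
gripper_force: 0.0
```

Request:
apply_moves(
  targets=[
    {"dx": 0,"dy": 0,"dz": 0,"wx": 0,"wy": 0,"wz": 0,"claw": -1},
    {"dx": 0,"dy": 0,"dz": 0,"wx": 0,"wy": 0,"wz": 0,"claw": -1},
    {"dx": 0,"dy": 0,"dz": 0,"wx": 0,"wy": 0,"wz": 0,"claw": -1},
  ],
  grip_force=35,
)

```text
time_s: 20.5
tcp_pos: [0.6487, 0.0228, 0.0325]
eef_rot: [179.6, 34.9, 86.7]
force: [-0.8, 1.6, 2.3]
width: 0.0276
gripper_force: 35.0
```

```bash
python3 - <<'E'
from kin import *
carry((.6405,-.08),87,HL[1],75,via=[(.45,(.56,.16,.30))])
E
```

```text
rel [0.1031 0.     0.0185]
t 20.5 q [ 10.1  41.   79.3 -36.   72.2  28.4] tcp [0.6487 0.0228 0.0325] [179.6  34.9  86.7] F [-0.8  1.6  2.3] w 0.0276 35.0
margin 22.8 minq5 60.9 end [ -1.   5. 118.  65.  61. -22.]
[{"dx": -0.23, "dy": 0.0, "dz": -0.33, "wx": 0.0, "wy": 0.0, "wz": 0.0, "claw": -1}, {"dx": -0.23, "dy": 0.01, "dz": -0.33, "wx": 0.0, "wy": 0.0, "wz": 0.0, "claw": -1}, {"dx": -0.23, "dy": 0.0, "dz": -0.32, "wx": 0.0, "wy": 0.0, "wz": 0.0, "claw": -1}, {"dx": -0.23, "dy": 0.0, "dz": -0.33, "wx": 0.0, "wy": 0.0, "wz": 0.0, "claw": -1}, {"dx": -0.23, "dy": 0.0, "dz": -0.33, "wx": 0.0, "wy": 0.0, "wz": 0.0, "claw": -1}]
[{"dx": -0.224, "dy": 0.005, "dz": -0.327, "wx": 0.0, "wy": 0.0, "wz": 0.0, "claw": -1}, {"dx": 0.15, "dy": -0.16, "dz": -0.16, "wx": -0.002, "wy": 0.075, "wz": 0.011, "claw": -1}, {"dx": 0.17, "dy": -0.16, "dz": -0.15, "wx": -0.001, "wy": 0.074, "wz": 0.012, "claw": -1}, {"dx": 0.19, "dy": -0.17, "dz": -0.13, "wx": -0.002, "wy": 0.075, "wz": 0.011, "claw": -1}, {"dx": 0.19, "dy": -0.16, "dz": -0.1, "wx": -0.001, "wy": 0.075, "wz": 0.011, "claw": -1}]
[{"dx": 0
[... 253 characters left out ...]
2, "claw": -1}, {"dx": 0.19, "dy": -0.17, "dz": 0.18, "wx": -0.001, "wy": 0.078, "wz": 0.012, "claw": -1}, {"dx": 0.16, "dy": -0.17, "dz": 0.19, "wx": -0.002, "wy": 0.079, "wz": 0.011, "claw": -1}]
[{"dx": 0.13, "dy": -0.18, "dz": 0.22, "wx": -0.001, "wy": 0.078, "wz": 0.012, "claw": -1}, {"dx": 0.1, "dy": -0.17, "dz": 0.23, "wx": -0.002, "wy": 0.078, "wz": 0.012, "claw": -1}, {"dx": 0.07, "dy": -0.18, "dz": 0.24, "wx": -0.002, "wy": 0.078, "wz": 0.012, "claw": -1}, {"dx": 0.04, "dy": -0.182, "dz": 0.242, "wx": -0.001, "wy": 0.078, "wz": 0.012, "claw": -1}, {"dx": 0, "dy": 0, "dz": 0, "wx": 0, "wy": 0, "wz": 0, "claw": -1}]
[{"dx": 0, "dy": 0, "dz": 0, "wx": 0, "wy": 0, "wz": 0, "claw": -1}]
```

```bash
python3 - <<'E'
from h import *
for i in range(4):
    s=monitor.observe(); print(s['time_s'],s['tcp_pos'].round(4),s['eef_rot'].round(2)); vision.grab_frame('scene')
E
```

```text
20.5 [0.6487 0.0228 0.0325] [179.55  34.94  86.68]
20.55 [0.6487 0.0228 0.0325] [179.56  34.94  86.68]
20.6 [0.6487 0.0228 0.0325] [179.57  34.94  86.68]
20.65 [0.6487 0.0228 0.0325] [179.57  34.95  86.68]
```

Request:
apply_moves(
  targets=[
    {"dx": -0.23,"dy": 0,"dz": -0.33,"wx": 0,"wy": 0,"wz": 0,"claw": -1},
    {"dx": -0.23,"dy": 0.01,"dz": -0.33,"wx": 0,"wy": 0,"wz": 0,"claw": -1},
    {"dx": -0.23,"dy": 0,"dz": -0.32,"wx": 0,"wy": 0,"wz": 0,"claw": -1},
    {"dx": -0.23,"dy": 0,"dz": -0.33,"wx": 0,"wy": 0,"wz": 0,"claw": -1},
    {"dx": -0.23,"dy": 0,"dz": -0.33,"wx": 0,"wy": 0,"wz": 0,"claw": -1},
  ],
)

```text
time_s: 21.32
tcp_pos: [0.6481, 0.0222, 0.232]
eef_rot: [179.7, 34.9, 86.8]
force: [-0.2, -0.1, -1.2]
width: 0.0276
gripper_force: 35.0
```

Request:
apply_moves(
  targets=[
    {"dx": -0.224,"dy": 0.005,"dz": -0.327,"wx": 0,"wy": 0,"wz": 0,"claw": -1},
    {"dx": 0.15,"dy": -0.16,"dz": -0.16,"wx": -0.002,"wy": 0.075,"wz": 0.011,"claw": -1},
    {"dx": 0.17,"dy": -0.16,"dz": -0.15,"wx": -0.001,"wy": 0.074,"wz": 0.012,"claw": -1},
    {"dx": 0.19,"dy": -0.17,"dz": -0.13,"wx": -0.002,"wy": 0.075,"wz": 0.011,"claw": -1},
    {"dx": 0.19,"dy": -0.16,"dz": -0.1,"wx": -0.001,"wy": 0.075,"wz": 0.011,"claw": -1},
  ],
)

```text
time_s: 21.95
tcp_pos: [0.5895, 0.1149, 0.2896]
eef_rot: [177.7, 7.7, 83.1]
force: [-0.4, -0.1, -1.5]
width: 0.0276
gripper_force: 35.0
```

Request:
apply_moves(
  targets=[
    {"dx": 0.2,"dy": -0.18,"dz": -0.08,"wx": -0.002,"wy": 0.074,"wz": 0.011,"claw": -1},
    {"dx": 0.206,"dy": -0.169,"dz": -0.061,"wx": -0.002,"wy": 0.075,"wz": 0.012,"claw": -1},
    {"dx": 0.21,"dy": -0.16,"dz": 0.15,"wx": -0.002,"wy": 0.078,"wz": 0.012,"claw": -1},
    {"dx": 0.19,"dy": -0.17,"dz": 0.18,"wx": -0.001,"wy": 0.078,"wz": 0.012,"claw": -1},
    {"dx": 0.16,"dy": -0.17,"dz": 0.19,"wx": -0.002,"wy": 0.079,"wz": 0.011,"claw": -1},
  ],
)

```text
time_s: 22.58
tcp_pos: [0.5233, 0.2336, 0.2574]
eef_rot: [177.5, -27.0, 79.3]
force: [-0.8, 0.3, -1.4]
width: 0.0276
gripper_force: 35.0
```

Request:
apply_moves(
  targets=[
    {"dx": 0.13,"dy": -0.18,"dz": 0.22,"wx": -0.001,"wy": 0.078,"wz": 0.012,"claw": -1},
    {"dx": 0.1,"dy": -0.17,"dz": 0.23,"wx": -0.002,"wy": 0.078,"wz": 0.012,"claw": -1},
    {"dx": 0.07,"dy": -0.18,"dz": 0.24,"wx": -0.002,"wy": 0.078,"wz": 0.012,"claw": -1},
    {"dx": 0.04,"dy": -0.182,"dz": 0.242,"wx": -0.001,"wy": 0.078,"wz": 0.012,"claw": -1},
    {"dx": 0,"dy": 0,"dz": 0,"wx": 0,"wy": 0,"wz": 0,"claw": -1},
  ],
)

```text
time_s: 23.2
tcp_pos: [0.4714, 0.3311, 0.1978]
eef_rot: [-178.9, -54.7, 73.7]
force: [0.5, 0.8, 0.1]
width: 0.0275
gripper_force: 35.0
```

Request:
apply_moves(
  targets=[
    {"dx": 0,"dy": 0,"dz": 0,"wx": 0,"wy": 0,"wz": 0,"claw": -1},
    {"dx": 0,"dy": 0,"dz": 0,"wx": 0,"wy": 0,"wz": 0,"claw": -1},
  ],
)

```text
time_s: 23.45
tcp_pos: [0.4772, 0.3311, 0.2042]
eef_rot: [179.8, -55.0, 74.8]
force: [0.4, -0.3, -0.9]
width: 0.0273
gripper_force: 35.0
```

```bash
python3 -c "
from kin import *
insert(HL[1],75,zs=(.08,.026))"
```

```text
t 23.45 q [ -0.8   4.8 118.   65.1  60.9 -21.8] tcp [0.4772 0.3311 0.2042] [179.8 -55.   74.8] F [ 0.4 -0.3 -0.9] w 0.0273 35.0
butt [0.4823 0.3488 0.1011] axis [-0.003  0.002  1.   ]
t 23.45 q [ -0.8   4.8 118.   65.1  60.9 -21.8] tcp [0.4772 0.3311 0.2042] [179.8 -55.   74.8] F [ 0.4 -0.3 -0.9] w 0.0273 35.0
margin 21.2 minq5 56.9 end [ -1.  14. 120.  71.  57. -33.]
[{"dx": -0.09, "dy": -0.01, "dz": 0.06, "wx": 0.001, "wy": 0.0, "wz": 0.001, "claw": -1}, {"dx": -0.083, "dy": -0.011, "dz": 0.061, "wx": 0.0, "wy": 0.001, "wz": 0.0, "claw": -1}, {"dx": 0, "dy": 0, "dz": 0, "wx": 0, "wy": 0, "wz": 0, "claw": -1}, {"dx": -0.15, "dy": 0.0, "dz": 0.1, "wx": 0.0, "wy": 0.0, "wz": 0.0, "claw": -1}, {"dx": -0.15, "dy": 0.0, "dz": 0.11, "wx": 0.0, "wy": 0.0, "wz": 0.0, "claw": -1}]
[{"dx": -0.143, "dy": 0.0, "dz": 0.099, "wx": 0.0, "wy": 0.0, "wz": 0.0, "claw": -1}, {"dx": 0, "dy": 0, "dz": 0, "wx": 0, "wy": 0, "wz": 0, "claw": -1}]
```

Request:
apply_moves(
  targets=[
    {"dx": -0.09,"dy": -0.01,"dz": 0.06,"wx": 0,"wy": 0,"wz": 0,"claw": -1},
    {"dx": -0.083,"dy": -0.01,"dz": 0.061,"wx": 0,"wy": 0,"wz": 0,"claw": -1},
    {"dx": 0,"dy": 0,"dz": 0,"wx": 0,"wy": 0,"wz": 0,"claw": -1},
    {"dx": -0.15,"dy": 0,"dz": 0.1,"wx": 0,"wy": 0,"wz": 0,"claw": -1},
  ],
)

```text
time_s: 23.95
tcp_pos: [0.474, 0.3317, 0.164]
eef_rot: [-180.0, -55.1, 74.6]
force: [-0.3, 0.2, -0.7]
width: 0.0275
gripper_force: 35.0
```

Request:
apply_moves(
  targets=[
    {"dx": -0.15,"dy": 0,"dz": 0.11,"wx": 0,"wy": 0,"wz": 0,"claw": -1},
    {"dx": -0.143,"dy": 0,"dz": 0.099,"wx": 0,"wy": 0,"wz": 0,"claw": -1},
    {"dx": 0,"dy": 0,"dz": 0,"wx": 0,"wy": 0,"wz": 0,"claw": -1},
    {"dx": 0,"dy": 0,"dz": 0,"wx": 0,"wy": 0,"wz": 0,"claw": -1},
  ],
)

```text
time_s: 24.45
tcp_pos: [0.4732, 0.332, 0.1276]
eef_rot: [-179.7, -55.0, 74.4]
force: [0.7, 0.1, -1.1]
width: 0.0276
gripper_force: 35.0
```

Request:
apply_moves(
  targets=[
    {"dx": -0.04,"dy": 0,"dz": 0.028,"wx": 0,"wy": 0,"wz": 0,"claw": -1},
    {"dx": 0,"dy": 0,"dz": 0,"wx": 0,"wy": 0,"wz": 0,"claw": -1},
  ],
)

```text
time_s: 24.7
tcp_pos: [0.4735, 0.3321, 0.1232]
eef_rot: [-179.8, -55.1, 74.5]
force: [0.5, 0.1, 1.6]
width: 0.0274
gripper_force: 35.0
```

Contact, so release. I'll also add a joint-space planner for the big reorientation the third long gouge needs.

Request:
apply_moves(
  targets=[
    {"dx": 0,"dy": 0,"dz": 0,"wx": 0,"wy": 0,"wz": 0,"claw": -0.1},
    {"dx": 0,"dy": 0,"dz": 0,"wx": 0,"wy": 0,"wz": 0,"claw": -0.1},
    {"dx": 0,"dy": 0,"dz": -0.2,"wx": 0,"wy": 0,"wz": 0,"claw": -0.1},
    {"dx": 0,"dy": 0,"dz": -0.4,"wx": 0,"wy": 0,"wz": 0,"claw": 0},
    {"dx": 0,"dy": 0,"dz": -0.5,"wx": 0,"wy": 0,"wz": 0,"claw": 0.1},
  ],
)

```text
time_s: 25.32
tcp_pos: [0.448, 0.2446, 0.1854]
eef_rot: [-179.5, -55.0, 74.3]
force: [0.8, -1.4, 0.2]
width: 0.0512
gripper_force: 0.0
```

```bash
cat >> kin.py <<'E'
def goj(Qs,claw,step=9.,show=True):
    """joint-space path through Qs -> rows"""
    s=state(); q=s['q']; W=[]
    for g in Qs:
        n=int(np.ceil(np.abs(g-q).max()/step))
        # keep linear step under 45 mm
        n=max(n,int(np.ceil(np.linalg.norm(fkf(g)[0]-fkf(q)[0])/.04)))
        for i in range(1,n+1):
            a=fkf(q+(g-q)*i/n); W.append((a[0],Rn.from_matrix(a[1]),claw,.2))
        q=g
    P=np.array([w[0] for w in W]); print('path z',P[:,2].min().round(3),'n',len(W)); print(P[::max(1,len(P)//6)].round(2).tolist())
    plan(W,(s['tcp_pos'],Rn.from_euler('xyz',s['eef_rot'],degrees=True)),ws=30)
def ikany(p,R,seeds):
    for q0 in seeds:
        q,e=ik(p,R,np.array(q0,float))
        if e<2e-3: return q
SE=([-20,48,68,32,82,140],[0,30,90,30,60,100],[0,30,90,-30,60,0],[0,30,90,60,60,-60])
E
python3 - <<'E'
from kin import *
look('s6.png',(220,30,450,230))
for th in (35,45):
    p,R,_,_=poses((.7068,.1043),-84.7,(0,0),0,th=th,s=1,gz=.0235)
    qg=ikany(p,R,SE); qu=ikany(p+.07*up,R,[qg] if qg is not None else SE); print(th,qg,qu)
    rel=Glie(-84.7).T@(p-np.array([.7068,.1043,.014])); Rr=Glie(-84.7).T@R
    for phi in (60,75,90):
        F=Gup(phi); pf=np.array([*HL[0],.1])+F@rel; qf=ikany(pf,F@Rr,([-5,8,118,65,61,-22],*SE)); 
        if qf is None: print(th,phi,None); continue
        q2=ik(pf-[0,0,.08],F@Rr,qf); print(th,phi,qf.round(),q2[0].round(),q2[1].round(4))
E
```

```text
long_1 0.81 butt [0.7078 0.104 ] tip [ 0.7271 -0.1289] L 0.234 yaw -85.3
short_1 0.71 butt [ 0.5808 -0.1028] tip [0.5621 0.0649] L 0.169 yaw 96.4
short_1 0.58 butt [0.4957 0.0975] tip [ 0.4923 -0.0731] L 0.171 yaw -91.1
35 [-20.32598796  48.0779974   67.24438793  31.42087952  82.75414818
 145.24167568] [-20.32598795  43.13867767  66.52968737  31.17251148  87.58651437
 148.18836319]
35 60 [ -7.  -4. 127.  68.  55. -19.] [ -7.   8. 129.  78.  51. -35.] 0.0
35 75 [-10.   4. 119.  62.  68. -26.] [-10.  14. 121.  66.  63. -38.] 0.0
35 90 [-10.  12. 110.  55.  79. -31.] [-10.  21. 111.  57.  74. -40.] 0.0
45 [-23.22943392  52.46301945  64.17950659  38.41230656  89.12792509
 141.75560913] [-23.22943392  47.26497364  64.1062247   38.48059409  93.25750092
 145.03323178]
45 60 [ -2.  -6. 123.  52.  52.  -1.] [ -2.   4. 126.  62.  45. -15.] 0.0
45 75 [ -5.   1. 116.  50.  65. -13.] [ -5.  10. 119.  55.  58. -24.] 0.0
45 90 [ -5.   8. 108.  47.  75. -23.] [ -5.  16. 110.  49.  69. -30.] 0.0
```

View pics/s6.png

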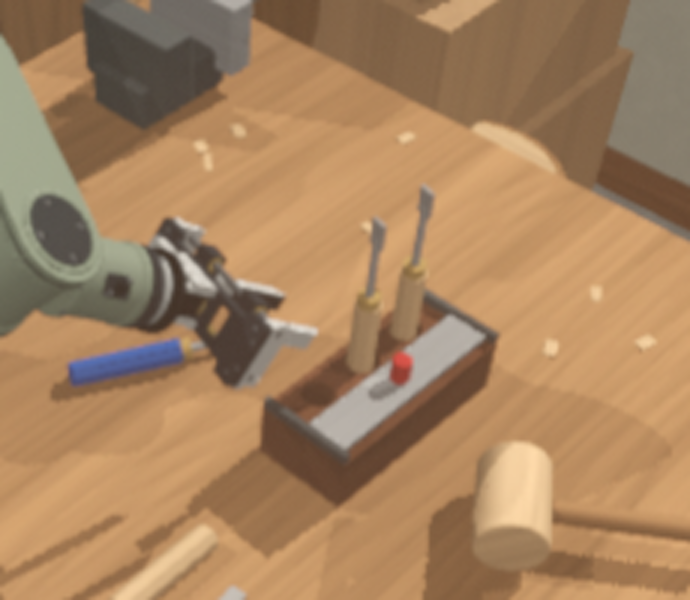

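Two long gouges stand upright (feet at (405,335) and (362,365)), and the remaining dark hole is free at (318,390). Next is the far long gouge.

```bash
python3 - <<'E'
from kin import *
p,R,_,_=poses((.7073,.1042),-85,(0,0),0,th=35,s=1,gz=.0235)
qu=ikany(p+.07*up,R,SE); qh=ikany(p+.17*up+[-.08,0,0],R,[qu]); print(qh.round())
goj([qh,qu],.1,step=11)
E
```

```text
[-23.  28.  77.  31.  92. 149.]
t 25.52 q [-14.    2.8 123.2  61.1  69.3 -30.1] tcp [0.4497 0.2444 0.1856] [-179.9  -55.    74.4] F [ 0.2 -0.8  0. ] w 0.0518 0.0
path z 0.098 n 21
[[0.46, 0.23, 0.19], [0.5, 0.2, 0.2], [0.54, 0.16, 0.2], [0.57, 0.12, 0.2], [0.6, 0.07, 0.2], [0.63, 0.02, 0.2], [0.68, -0.0, 0.15]]
[{"dx": -0.006, "dy": 0.155, "dz": -0.063, "wx": 0.009, "wy": -0.01, "wz": 0.102, "claw": 0.1}, {"dx": 0.009, "dy": 0.153, "dz": -0.069, "wx": 0.007, "wy": -0.011, "wz": 0.103, "claw": 0.1}, {"dx": 0.026, "dy": 0.151, "dz": -0.075, "wx": 0.005, "wy": -0.014, "wz": 0.104, "claw": 0.1}, {"dx": 0.041, "dy": 0.146, "dz": -0.079, "wx": 0.001, "wy": -0.014, "wz": 0.104, "claw": 0.1}, {"dx": 0.056, "dy": 0.141, "dz": -0.085, "wx": -0.001, "wy": -0.015, "wz": 0.105, "claw": 0.1}]
[{"dx": 0.07, "dy": 0.134, "dz": -0.088, "wx": -0.005, "wy": -0.014, "wz": 0.106, "claw": 0.1}, {"dx": 0.086, "dy": 0.126, "dz": -0.093, "wx": -0.008, "wy": -0.014, "wz": 0.106, "claw": 0.1}, {"dx": 0.099, "dy": 0.117, "dz": -0.096, "wx": -0.01, "wy": -0.012, "wz": 0.108, "claw": 0.1}, {"dx": 0.112, "dy": 0.1
[... 488 characters left out ...]
-0.108, "wx": -0.017, "wy": 0.006, "wz": 0.112, "claw": 0.1}, {"dx": 0.164, "dy": 0.006, "dz": -0.108, "wx": -0.015, "wy": 0.009, "wz": 0.113, "claw": 0.1}]
[{"dx": 0.166, "dy": -0.015, "dz": -0.107, "wx": -0.014, "wy": 0.012, "wz": 0.114, "claw": 0.1}, {"dx": 0.165, "dy": -0.037, "dz": -0.107, "wx": -0.012, "wy": 0.014, "wz": 0.115, "claw": 0.1}, {"dx": 0.156, "dy": -0.214, "dz": 0.168, "wx": 0.0, "wy": 0.0, "wz": 0.0, "claw": 0.1}, {"dx": 0.157, "dy": -0.205, "dz": 0.186, "wx": 0.0, "wy": 0.0, "wz": 0.0, "claw": 0.1}, {"dx": 0.159, "dy": -0.195, "dz": 0.204, "wx": 0.0, "wy": 0.0, "wz": 0.0, "claw": 0.1}]
[{"dx": 0.16, "dy": -0.183, "dz": 0.22, "wx": 0.0, "wy": 0.0, "wz": 0.0, "claw": 0.1}]
```

Request:
apply_moves(
  targets=[
    {"dx": -0.006,"dy": 0.155,"dz": -0.063,"wx": 0.009,"wy": -0.01,"wz": 0.102,"claw": 0.1},
    {"dx": 0.009,"dy": 0.153,"dz": -0.069,"wx": 0.007,"wy": -0.011,"wz": 0.103,"claw": 0.1},
    {"dx": 0.026,"dy": 0.151,"dz": -0.075,"wx": 0.005,"wy": -0.014,"wz": 0.104,"claw": 0.1},
    {"dx": 0.041,"dy": 0.146,"dz": -0.079,"wx": 0.001,"wy": -0.014,"wz": 0.104,"claw": 0.1},
    {"dx": 0.056,"dy": 0.141,"dz": -0.085,"wx": -0.001,"wy": -0.015,"wz": 0.105,"claw": 0.1},
  ],
)

```text
time_s: 26.15
tcp_pos: [0.5131, 0.1922, 0.1952]
eef_rot: [-136.9, -29.2, 18.1]
force: [-0.0, -0.4, -0.3]
width: 0.0515
gripper_force: 0.0
```

Request:
apply_moves(
  targets=[
    {"dx": 0.07,"dy": 0.134,"dz": -0.088,"wx": -0.005,"wy": -0.014,"wz": 0.106,"claw": 0.1},
    {"dx": 0.086,"dy": 0.126,"dz": -0.093,"wx": -0.008,"wy": -0.014,"wz": 0.106,"claw": 0.1},
    {"dx": 0.099,"dy": 0.117,"dz": -0.096,"wx": -0.01,"wy": -0.012,"wz": 0.108,"claw": 0.1},
    {"dx": 0.112,"dy": 0.106,"dz": -0.099,"wx": -0.013,"wy": -0.01,"wz": 0.108,"claw": 0.1},
    {"dx": 0.124,"dy": 0.093,"dz": -0.102,"wx": -0.015,"wy": -0.007,"wz": 0.108,"claw": 0.1},
  ],
)

```text
time_s: 26.78
tcp_pos: [0.5704, 0.1227, 0.1982]
eef_rot: [-136.1, 8.9, -13.0]
force: [0.2, -0.6, -0.2]
width: 0.0521
gripper_force: 0.0
```

Request:
apply_moves(
  targets=[
    {"dx": 0.135,"dy": 0.079,"dz": -0.104,"wx": -0.017,"wy": -0.005,"wz": 0.11,"claw": 0.1},
    {"dx": 0.146,"dy": 0.063,"dz": -0.106,"wx": -0.017,"wy": -0.001,"wz": 0.111,"claw": 0.1},
    {"dx": 0.153,"dy": 0.045,"dz": -0.107,"wx": -0.018,"wy": 0.002,"wz": 0.111,"claw": 0.1},
    {"dx": 0.161,"dy": 0.027,"dz": -0.108,"wx": -0.017,"wy": 0.006,"wz": 0.112,"claw": 0.1},
    {"dx": 0.164,"dy": 0.006,"dz": -0.108,"wx": -0.015,"wy": 0.009,"wz": 0.113,"claw": 0.1},
  ],
)

```text
time_s: 27.4
tcp_pos: [0.6193, 0.0398, 0.1967]
eef_rot: [-163.5, 34.6, -60.0]
force: [-0.3, 0.3, 0.3]
width: 0.0514
gripper_force: 0.0
```

Request:
apply_moves(
  targets=[
    {"dx": 0.166,"dy": -0.015,"dz": -0.107,"wx": -0.014,"wy": 0.012,"wz": 0.114,"claw": 0.1},
    {"dx": 0.165,"dy": -0.037,"dz": -0.107,"wx": -0.012,"wy": 0.014,"wz": 0.115,"claw": 0.1},
    {"dx": 0.156,"dy": -0.214,"dz": 0.168,"wx": 0,"wy": 0,"wz": 0,"claw": 0.1},
    {"dx": 0.157,"dy": -0.205,"dz": 0.186,"wx": 0,"wy": 0,"wz": 0,"claw": 0.1},
    {"dx": 0.159,"dy": -0.195,"dz": 0.204,"wx": 0,"wy": 0,"wz": 0,"claw": 0.1},
  ],
)

```text
time_s: 28.02
tcp_pos: [0.6979, 0.0032, 0.1219]
eef_rot: [179.8, 35.2, -84.9]
force: [0.5, 0.0, -0.6]
width: 0.0517
gripper_force: 0.0
```

Request:
apply_moves(
  targets=[
    {"dx": 0,"dy": 0,"dz": 0,"wx": 0,"wy": 0,"wz": 0,"claw": 0.1},
    {"dx": 0,"dy": 0,"dz": 0,"wx": 0,"wy": 0,"wz": 0,"claw": 0.1},
  ],
)

```text
time_s: 28.28
tcp_pos: [0.6972, 0.0023, 0.1242]
eef_rot: [179.8, 35.1, -84.9]
force: [-0.1, 0.8, -0.3]
width: 0.0514
gripper_force: 0.0
```

```bash
python3 -c "
from kin import *
pick((.7073,.1042),-85,png='w7.png',gz=.022)"
```

```text
exp px [254. 231.]
exp px [252. 196.]
exp px [248. 149.]
t 28.32 q [-20.8  39.4  69.4  31.1  88.6 148.4] tcp [0.6977 0.0018 0.1252] [179.9  35.1 -84.9] F [ 0.3  1.1 -0. ] w 0.0516 0.0
margin 13.3 minq5 82.5 end [-20.  48.  67.  32.  82. 145.]
[{"dx": 0.21, "dy": -0.09, "dz": 0.27, "wx": 0.001, "wy": 0.0, "wz": 0.001, "claw": 0.1}, {"dx": 0.201, "dy": -0.096, "dz": 0.275, "wx": 0.001, "wy": 0.001, "wz": 0.0, "claw": 0.1}, {"dx": 0.09, "dy": 0.0, "dz": 0.12, "wx": 0.0, "wy": 0.0, "wz": 0.0, "claw": 0.1}, {"dx": 0.082, "dy": 0.0, "dz": 0.126, "wx": 0.0, "wy": 0.0, "wz": 0.0, "claw": 0.1}, {"dx": 0, "dy": 0, "dz": 0, "wx": 0, "wy": 0, "wz": 0, "claw": 0.1}]
```

View pics/w7.png

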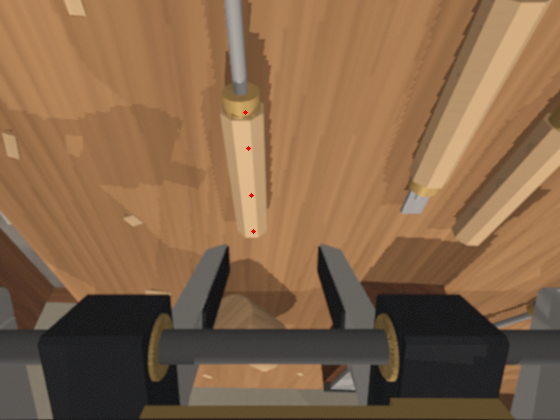

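The dots are on the handle of the far long gouge, about 3 px to the right of its axis. Apply a 2 mm shift and pick.

Request:
apply_moves(
  targets=[
    {"dx": 0.21,"dy": -0.1,"dz": 0.27,"wx": 0,"wy": 0,"wz": 0,"claw": 0.1},
    {"dx": 0.2,"dy": -0.106,"dz": 0.275,"wx": 0,"wy": 0,"wz": 0,"claw": 0.1},
    {"dx": 0.09,"dy": 0,"dz": 0.12,"wx": 0,"wy": 0,"wz": 0,"claw": 0.1},
    {"dx": 0.082,"dy": 0,"dz": 0.126,"wx": 0,"wy": 0,"wz": 0,"claw": 0.1},
    {"dx": 0,"dy": 0,"dz": 0,"wx": 0,"wy": 0,"wz": 0,"claw": 0.1},
  ],
)

```text
time_s: 28.95
tcp_pos: [0.7182, 0.0006, 0.0268]
eef_rot: [179.9, 35.1, -85.0]
force: [-0.3, -0.2, 0.3]
width: 0.0515
gripper_force: 0.0
```

Request:
apply_moves(
  targets=[
    {"dx": 0,"dy": 0,"dz": 0,"wx": 0,"wy": 0,"wz": 0,"claw": -1},
    {"dx": 0,"dy": 0,"dz": 0,"wx": 0,"wy": 0,"wz": 0,"claw": -1},
    {"dx": 0,"dy": 0,"dz": 0,"wx": 0,"wy": 0,"wz": 0,"claw": -1},
  ],
  grip_force=35,
)

```text
time_s: 29.32
tcp_pos: [0.7186, 0.0006, 0.0274]
eef_rot: [180.0, 35.1, -84.9]
force: [-0.1, -0.4, 1.2]
width: 0.0279
gripper_force: 35.0
```

```bash
cat >> kin.py <<'E'
def carryj(butt,yaw,hole,phi,lift=.2,back=(0,0,0),seeds=SE,z=.1,hi=.12,step=9):
    s=monitor.observe(); p=s['tcp_pos']; R=Rn.from_euler('xyz',s['eef_rot'],degrees=True).as_matrix()
    G=Glie(yaw); rel=G.T@(p-np.r_[butt,.014]); rel[1]=0; Rr=G.T@R; json.dump([rel.tolist(),Rr.tolist()],open('rel.json','w')); print('rel',rel.round(4))
    ql=ik(p+lift*up,R,s['q'])[0]; qb=ik(p+lift*up+np.array(back),R,ql)[0]
    F=Gup(phi); pf=np.array([*hole,z])+F@rel; qf=ikany(pf,F@Rr,seeds); qfh=ik(pf+[0,0,hi],F@Rr,qf)[0]
    print('qb',qb.round(),'qfh',qfh.round(),'qf',qf.round())
    # lowest end of the gouge along the joint path
    m=9
    for i in np.linspace(0,1,25):
        a=fkf(qb+(qfh-qb)*i); g=a[1]@Rr.T; b=a[0]-g@rel; t=b+g[:,0]*.235; m=min(m,b[2],t[2])
    print('lowest gouge end',round(m,3)); goj([ql,qb,qfh,qf],-1,step)
E
python3 - <<'E'
from kin import *
carryj((.7090,.1042),-85,HL[0],75,back=(-.12,0,0.08),seeds=([-5,8,118,65,61,-22],),step=10.5)
E
```

```text
rel [0.1041 0.     0.0134]
qb [-24.  19.  77.  31. 101. 152.] qfh [-10.  -7. 113.  57.  77. -11.] qf [-10.   4. 119.  62.  68. -26.]
lowest gouge end 0.22
t 29.32 q [-20.3  48.4  66.9  31.5  82.8 145.4] tcp [7.186e-01 6.000e-04 2.740e-02] [180.   35.1 -84.9] F [-0.1 -0.4  1.2] w 0.0279 35.0
path z 0.067 n 28
[[0.72, -0.0, 0.07], [0.72, 0.0, 0.23], [0.6, 0.0, 0.31], [0.58, 0.08, 0.32], [0.55, 0.15, 0.32], [0.52, 0.21, 0.33], [0.48, 0.27, 0.32]]
[{"dx": -0.22, "dy": -0.044, "dz": -0.333, "wx": 0.001, "wy": -0.002, "wz": 0.0, "claw": -1}, {"dx": -0.226, "dy": -0.023, "dz": -0.33, "wx": 0.001, "wy": -0.001, "wz": 0.0, "claw": -1}, {"dx": -0.232, "dy": -0.001, "dz": -0.328, "wx": 0.0, "wy": 0.0, "wz": 0.0, "claw": -1}, {"dx": -0.236, "dy": 0.022, "dz": -0.324, "wx": -0.001, "wy": 0.001, "wz": 0.0, "claw": -1}, {"dx": -0.24, "dy": 0.044, "dz": -0.319, "wx": -0.001, "wy": 0.002, "wz": 0.0, "claw": -1}]
[{"dx": -0.137, "dy": 0.285, "dz": -0.189, "wx": 0.0, "wy": 0.0, "wz": 0.0, "claw": -1}, {"dx": -0.138, "dy": 0.296, "dz": -0.162, "wx": 0.0, "wy": 0.0, "wz": 0.0, "claw": -1}, {"dx": -0.137,
[... 1253 characters left out ...]
: 0.004, "wy": 0.016, "wz": -0.113, "claw": -1}, {"dx": -0.023, "dy": -0.144, "dz": 0.09, "wx": 0.002, "wy": 0.017, "wz": -0.111, "claw": -1}, {"dx": -0.006, "dy": -0.143, "dz": 0.086, "wx": -0.001, "wy": 0.016, "wz": -0.111, "claw": -1}, {"dx": 0.009, "dy": -0.141, "dz": 0.083, "wx": -0.003, "wy": 0.016, "wz": -0.11, "claw": -1}, {"dx": 0.024, "dy": -0.137, "dz": 0.078, "wx": -0.007, "wy": 0.014, "wz": -0.109, "claw": -1}]
[{"dx": -0.316, "dy": 0.036, "dz": 0.238, "wx": 0.0, "wy": 0.004, "wz": -0.001, "claw": -1}, {"dx": -0.33, "dy": -0.001, "dz": 0.229, "wx": 0.0, "wy": 0.0, "wz": 0.0, "claw": -1}, {"dx": -0.339, "dy": -0.039, "dz": 0.218, "wx": 0.0, "wy": -0.004, "wz": 0.001, "claw": -1}]
```

Request:
apply_moves(
  targets=[
    {"dx": -0.22,"dy": -0.044,"dz": -0.333,"wx": 0,"wy": 0,"wz": 0,"claw": -1},
    {"dx": -0.226,"dy": -0.023,"dz": -0.33,"wx": 0,"wy": 0,"wz": 0,"claw": -1},
    {"dx": -0.232,"dy": 0,"dz": -0.328,"wx": 0,"wy": 0,"wz": 0,"claw": -1},
    {"dx": -0.236,"dy": 0.022,"dz": -0.324,"wx": 0,"wy": 0,"wz": 0,"claw": -1},
    {"dx": -0.24,"dy": 0.044,"dz": -0.319,"wx": 0,"wy": 0,"wz": 0,"claw": -1},
  ],
)

```text
time_s: 29.95
tcp_pos: [0.7184, 0.0013, 0.2276]
eef_rot: [179.9, 35.0, -85.0]
force: [-0.2, 0.7, -1.3]
width: 0.0278
gripper_force: 35.0
```

Request:
apply_moves(
  targets=[
    {"dx": -0.137,"dy": 0.285,"dz": -0.189,"wx": 0,"wy": 0,"wz": 0,"claw": -1},
    {"dx": -0.138,"dy": 0.296,"dz": -0.162,"wx": 0,"wy": 0,"wz": 0,"claw": -1},
    {"dx": -0.137,"dy": 0.304,"dz": -0.135,"wx": 0,"wy": 0,"wz": 0,"claw": -1},
    {"dx": -0.135,"dy": 0.31,"dz": -0.107,"wx": 0,"wy": 0,"wz": 0,"claw": -1},
    {"dx": -0.179,"dy": 0.024,"dz": 0.101,"wx": 0.014,"wy": -0.01,"wz": -0.116,"claw": -1},
  ],
)

```text
time_s: 30.58
tcp_pos: [0.5941, 0.0207, 0.3107]
eef_rot: [-171.0, 35.0, -71.8]
force: [0.1, 0.6, -1.1]
width: 0.0275
gripper_force: 35.0
```

Request:
apply_moves(
  targets=[
    {"dx": -0.178,"dy": -0.001,"dz": 0.101,"wx": 0.015,"wy": -0.008,"wz": -0.116,"claw": -1},
    {"dx": -0.173,"dy": -0.027,"dz": 0.103,"wx": 0.016,"wy": -0.005,"wz": -0.116,"claw": -1},
    {"dx": -0.165,"dy": -0.049,"dz": 0.103,"wx": 0.018,"wy": -0.002,"wz": -0.116,"claw": -1},
    {"dx": -0.154,"dy": -0.069,"dz": 0.104,"wx": 0.017,"wy": 0,"wz": -0.116,"claw": -1},
    {"dx": -0.141,"dy": -0.088,"dz": 0.104,"wx": 0.017,"wy": 0.004,"wz": -0.116,"claw": -1},
  ],
)

```text
time_s: 31.2
tcp_pos: [0.5664, 0.1178, 0.3184]
eef_rot: [-139.7, 12.7, -19.4]
force: [0.8, 0.7, -1.5]
width: 0.0276
gripper_force: 35.0
```

Request:
apply_moves(
  targets=[
    {"dx": -0.126,"dy": -0.103,"dz": 0.103,"wx": 0.016,"wy": 0.006,"wz": -0.116,"claw": -1},
    {"dx": -0.109,"dy": -0.116,"dz": 0.102,"wx": 0.015,"wy": 0.009,"wz": -0.115,"claw": -1},
    {"dx": -0.093,"dy": -0.126,"dz": 0.101,"wx": 0.012,"wy": 0.012,"wz": -0.115,"claw": -1},
    {"dx": -0.075,"dy": -0.134,"dz": 0.098,"wx": 0.011,"wy": 0.013,"wz": -0.115,"claw": -1},
    {"dx": -0.057,"dy": -0.139,"dz": 0.096,"wx": 0.008,"wy": 0.015,"wz": -0.115,"claw": -1},
  ],
)

```text
time_s: 31.82
tcp_pos: [0.5273, 0.2016, 0.3247]
eef_rot: [-138.0, -26.6, 15.6]
force: [-0.4, 0.1, -1.4]
width: 0.0274
gripper_force: 35.0
```

Request:
apply_moves(
  targets=[
    {"dx": -0.04,"dy": -0.143,"dz": 0.094,"wx": 0.004,"wy": 0.016,"wz": -0.115,"claw": -1},
    {"dx": -0.023,"dy": -0.144,"dz": 0.09,"wx": 0.002,"wy": 0.017,"wz": -0.113,"claw": -1},
    {"dx": -0.006,"dy": -0.143,"dz": 0.086,"wx": -0.001,"wy": 0.016,"wz": -0.112,"claw": -1},
    {"dx": 0.009,"dy": -0.141,"dz": 0.083,"wx": -0.003,"wy": 0.016,"wz": -0.111,"claw": -1},
    {"dx": 0.024,"dy": -0.137,"dz": 0.078,"wx": -0.007,"wy": 0.014,"wz": -0.11,"claw": -1},
  ],
)

```text
time_s: 32.45
tcp_pos: [0.4787, 0.2695, 0.3243]
eef_rot: [179.6, -54.7, 74.9]
force: [1.1, -0.2, -1.1]
width: 0.0276
gripper_force: 35.0
```

Request:
apply_moves(
  targets=[
    {"dx": 0,"dy": 0,"dz": 0,"wx": 0,"wy": 0,"wz": 0,"claw": -1},
    {"dx": 0,"dy": 0,"dz": 0,"wx": 0,"wy": 0,"wz": 0,"claw": -1},
  ],
)

```text
time_s: 32.7
tcp_pos: [0.4798, 0.2689, 0.3248]
eef_rot: [-179.8, -54.7, 74.2]
force: [0.3, 1.3, -0.1]
width: 0.0274
gripper_force: 35.0
```

```bash
python3 -c "
from kin import *
insert(HL[0],75,zs=(.16,.095),v=.035)"
```

```text
t 32.7 q [ -9.3  -6.8 112.5  56.7  75.9  -9.4] tcp [0.4798 0.2689 0.3248] [-179.8  -54.7   74.2] F [ 0.3  1.3 -0.1] w 0.0274 35.0
butt [0.4829 0.2814 0.2207] axis [0.005 0.004 1.   ]
t 32.7 q [ -9.3  -6.8 112.5  56.7  75.9  -9.4] tcp [0.4798 0.2689 0.3248] [-179.8  -54.7   74.2] F [ 0.3  1.3 -0.1] w 0.0274 35.0
margin 21.8 minq5 67.7 end [-10.   4. 119.  62.  68. -27.]
[{"dx": -0.26, "dy": -0.02, "dz": 0.16, "wx": 0.002, "wy": 0.002, "wz": -0.003, "claw": -1}, {"dx": -0.257, "dy": -0.019, "dz": 0.162, "wx": 0.002, "wy": 0.001, "wz": -0.003, "claw": -1}, {"dx": 0, "dy": 0, "dz": 0, "wx": 0, "wy": 0, "wz": 0, "claw": -1}, {"dx": -0.27, "dy": 0.0, "dz": 0.19, "wx": 0.0, "wy": 0.0, "wz": 0.0, "claw": -1}, {"dx": -0.262, "dy": -0.002, "dz": 0.183, "wx": 0.0, "wy": 0.0, "wz": 0.0, "claw": -1}]
[{"dx": 0, "dy": 0, "dz": 0, "wx": 0, "wy": 0, "wz": 0, "claw": -1}]
```

Request:
apply_moves(
  targets=[
    {"dx": -0.26,"dy": -0.02,"dz": 0.16,"wx": 0.002,"wy": 0.002,"wz": -0.003,"claw": -1},
    {"dx": -0.257,"dy": -0.019,"dz": 0.162,"wx": 0.002,"wy": 0.001,"wz": -0.003,"claw": -1},
    {"dx": -0.27,"dy": 0,"dz": 0.19,"wx": 0,"wy": 0,"wz": 0,"claw": -1},
    {"dx": -0.262,"dy": 0,"dz": 0.183,"wx": 0,"wy": 0,"wz": 0,"claw": -1},
    {"dx": 0,"dy": 0,"dz": 0,"wx": 0,"wy": 0,"wz": 0,"claw": -1},
  ],
)

```text
time_s: 33.33
tcp_pos: [0.4742, 0.2665, 0.1967]
eef_rot: [-179.7, -54.9, 74.7]
force: [0.9, 1.3, -0.4]
width: 0.0276
gripper_force: 35.0
```

Request:
apply_moves(
  targets=[
    {"dx": 0,"dy": 0,"dz": 0,"wx": 0,"wy": 0,"wz": 0,"claw": -1},
  ],
)

```text
time_s: 33.45
tcp_pos: [0.4763, 0.2665, 0.2001]
eef_rot: [179.6, -55.0, 75.3]
force: [-0.1, -0.3, -0.6]
width: 0.0274
gripper_force: 35.0
```

```bash
python3 -c "
from kin import *
insert(HL[0],75,zs=(.07,.023))"
```

```text
t 33.45 q [ -9.9   4.4 119.2  61.9  67.7 -26.5] tcp [0.4763 0.2665 0.2001] [179.6 -55.   75.3] F [-0.1 -0.3 -0.6] w 0.0274 35.0
butt [0.48   0.2796 0.096 ] axis [-0.002 -0.001  1.   ]
t 33.45 q [ -9.9   4.4 119.2  61.9  67.7 -26.5] tcp [0.4763 0.2665 0.2001] [179.6 -55.   75.3] F [-0.1 -0.3 -0.6] w 0.0274 35.0
margin 20.3 minq5 63.0 end [-10.  14. 121.  66.  63. -37.]
[{"dx": -0.11, "dy": -0.01, "dz": 0.07, "wx": 0.0, "wy": 0.0, "wz": 0.0, "claw": -1}, {"dx": -0.105, "dy": -0.003, "dz": 0.076, "wx": 0.001, "wy": -0.001, "wz": 0.001, "claw": -1}, {"dx": 0, "dy": 0, "dz": 0, "wx": 0, "wy": 0, "wz": 0, "claw": -1}, {"dx": -0.13, "dy": 0.0, "dz": 0.09, "wx": 0.0, "wy": 0.0, "wz": 0.0, "claw": -1}, {"dx": -0.13, "dy": 0.0, "dz": 0.09, "wx": 0.0, "wy": 0.0, "wz": 0.0, "claw": -1}]
[{"dx": -0.124, "dy": -0.001, "dz": 0.09, "wx": 0.0, "wy": 0.0, "wz": 0.0, "claw": -1}, {"dx": 0, "dy": 0, "dz": 0, "wx": 0, "wy": 0, "wz": 0, "claw": -1}]
```

Request:
apply_moves(
  targets=[
    {"dx": -0.11,"dy": -0.01,"dz": 0.07,"wx": 0,"wy": 0,"wz": 0,"claw": -1},
    {"dx": -0.105,"dy": 0,"dz": 0.076,"wx": 0,"wy": 0,"wz": 0,"claw": -1},
    {"dx": 0,"dy": 0,"dz": 0,"wx": 0,"wy": 0,"wz": 0,"claw": -1},
    {"dx": -0.13,"dy": 0,"dz": 0.09,"wx": 0,"wy": 0,"wz": 0,"claw": -1},
  ],
)

```text
time_s: 33.95
tcp_pos: [0.475, 0.2666, 0.1579]
eef_rot: [179.4, -55.0, 75.5]
force: [-0.2, -0.1, -1.5]
width: 0.0277
gripper_force: 35.0
```

Request:
apply_moves(
  targets=[
    {"dx": -0.13,"dy": 0,"dz": 0.09,"wx": 0,"wy": 0,"wz": 0,"claw": -1},
    {"dx": -0.124,"dy": 0,"dz": 0.09,"wx": 0,"wy": 0,"wz": 0,"claw": -1},
    {"dx": 0,"dy": 0,"dz": 0,"wx": 0,"wy": 0,"wz": 0,"claw": -1},
    {"dx": 0,"dy": 0,"dz": 0,"wx": 0,"wy": 0,"wz": 0,"claw": -1},
  ],
)

```text
time_s: 34.45
tcp_pos: [0.4744, 0.2667, 0.1262]
eef_rot: [179.6, -55.0, 75.3]
force: [0.2, 0.4, -2.5]
width: 0.0276
gripper_force: 35.0
```

Request:
apply_moves(
  targets=[
    {"dx": -0.025,"dy": 0,"dz": 0.018,"wx": 0,"wy": 0,"wz": 0,"claw": -1},
    {"dx": 0,"dy": 0,"dz": 0,"wx": 0,"wy": 0,"wz": 0,"claw": -1},
  ],
)

```text
time_s: 34.7
tcp_pos: [0.4751, 0.2671, 0.1246]
eef_rot: [179.5, -55.1, 75.4]
force: [-2.1, -1.8, 5.8]
width: 0.0279
gripper_force: 35.0
```

The third long gouge is on the floor of its hole. Release it and plan the short gouges.

Request:
apply_moves(
  targets=[
    {"dx": 0,"dy": 0,"dz": 0,"wx": 0,"wy": 0,"wz": 0,"claw": -0.1},
    {"dx": 0,"dy": 0,"dz": 0,"wx": 0,"wy": 0,"wz": 0,"claw": -0.1},
    {"dx": 0,"dy": 0,"dz": -0.2,"wx": 0,"wy": 0,"wz": 0,"claw": -0.1},
    {"dx": 0,"dy": 0,"dz": -0.4,"wx": 0,"wy": 0,"wz": 0,"claw": 0},
    {"dx": 0,"dy": 0,"dz": -0.5,"wx": 0,"wy": 0,"wz": 0,"claw": 0.1},
  ],
)

```text
time_s: 35.33
tcp_pos: [0.4496, 0.1795, 0.1861]
eef_rot: [179.9, -55.0, 75.2]
force: [1.2, -0.1, -0.1]
width: 0.051
gripper_force: 0.0
```

```bash
python3 - <<'E'
from kin import *
look('s8.png')
B=(.582,-.1045);Y=95.8
p,R,_,_=poses(B,Y,(0,0),0,gz=.022)
qu=ikany(p+.07*up,R,([9,32,96,-41,61,27],)); qh=ikany(p+.17*up+[-.05,0,0],R,[qu]); print(qh.round(),qu.round())
goj([qh,qu],.1,step=9)
E
```

```text
short_1 0.86 butt [ 0.5796 -0.1062] tip [0.5646 0.0682] L 0.175 yaw 94.9
short_1 0.57 butt [0.4917 0.0784] tip [ 0.499 -0.076] L 0.155 yaw -87.3
[ 10.  12.  99. -36.  75.  16.] [  9.  25.  96. -38.  67.  22.]
t 35.52 q [-23.3   3.7 122.1  56.7  75.9 -34.4] tcp [0.4511 0.1792 0.1861] [179.5 -55.   75.3] F [ 0.1  0.5 -0.1] w 0.0516 0.0
path z 0.097 n 14
[[0.43, 0.18, 0.16], [0.4, 0.15, 0.13], [0.39, 0.11, 0.11], [0.41, 0.06, 0.11], [0.46, 0.02, 0.14], [0.52, -0.0, 0.2], [0.56, -0.0, 0.13]]
[{"dx": -0.228, "dy": -0.2, "dz": 0.073, "wx": 0.065, "wy": -0.081, "wz": -0.004, "claw": 0.1}, {"dx": -0.236, "dy": -0.145, "dz": 0.05, "wx": 0.055, "wy": -0.086, "wz": -0.006, "claw": 0.1}, {"dx": -0.239, "dy": -0.091, "dz": 0.022, "wx": 0.043, "wy": -0.092, "wz": -0.007, "claw": 0.1}, {"dx": -0.241, "dy": -0.037, "dz": -0.008, "wx": 0.031, "wy": -0.095, "wz": -0.008, "claw": 0.1}, {"dx": -0.241, "dy": 0.016, "dz": -0.04, "wx": 0.018, "wy": -0.097, "wz": -0.008, "claw": 0.1}]
[{"dx": -0.238, "dy": 0.068, "dz": -0.074, "wx": 0.006, "wy": -0.099, "wz": -0.008, "claw": 0.1}, {"dx": -0.236, "dy": 0.117, "dz": -0.111, "wx": -0.007, "wy": -0.099, "wz": -0.006, "claw": 0.1}, {"dx": -0.233, "dy": 0.167, "dz": -0.146, "wx": -0.019, "wy": -0.098, "wz": -0.004, "claw": 0.1}, {"dx": -0.229, "dy": 0.214, "dz": -0.181, "wx": -0.031, "wy": -0.096, "wz": -0.002, "claw": 0.1}, {"dx": -0.228, "dy": 0.26, "dz": -0.217, "wx": -0.042, "wy": -0.092, "wz": 0.002, "claw": 0.1}]
[{"dx": -0.225, "dy": 0.305, "dz": -0.248, "wx": -0.053, "wy": -0.088, "wz": 0.005, "claw": 0.1}, {"dx": 0.165, "dy": 0.186, "dz": 0.268, "wx": 0.0, "wy": -0.002, "wz": 0.0, "claw": 0.1}, {"dx": 0.178, "dy": 0.167, "dz": 0.282, "wx": 0.0, "wy": 0.0, "wz": 0.0, "claw": 0.1}, {"dx": 0.191, "dy": 0.144, "dz": 0.297, "wx": 0.0, "wy": 0.002, "wz": 0.0, "claw": 0.1}]
```

Request:
apply_moves(
  targets=[
    {"dx": -0.228,"dy": -0.2,"dz": 0.03,"wx": 0.065,"wy": -0.081,"wz": -0.004,"claw": 0.1},
    {"dx": -0.236,"dy": -0.145,"dz": 0.01,"wx": 0.055,"wy": -0.086,"wz": -0.006,"claw": 0.1},
    {"dx": -0.239,"dy": -0.091,"dz": 0.022,"wx": 0.043,"wy": -0.092,"wz": -0.007,"claw": 0.1},
    {"dx": -0.241,"dy": -0.037,"dz": -0.008,"wx": 0.031,"wy": -0.095,"wz": -0.008,"claw": 0.1},
    {"dx": -0.241,"dy": 0.016,"dz": -0.04,"wx": 0.018,"wy": -0.097,"wz": -0.008,"claw": 0.1},
  ],
)

```text
time_s: 36.15
tcp_pos: [0.3894, 0.1037, 0.1125]
eef_rot: [-166.8, -15.2, 86.4]
force: [-0.8, 0.1, -0.7]
width: 0.0517
gripper_force: 0.0
```

Request:
apply_moves(
  targets=[
    {"dx": -0.238,"dy": 0.068,"dz": -0.074,"wx": 0.006,"wy": -0.099,"wz": -0.008,"claw": 0.1},
    {"dx": -0.236,"dy": 0.117,"dz": -0.111,"wx": -0.007,"wy": -0.099,"wz": -0.006,"claw": 0.1},
    {"dx": -0.233,"dy": 0.167,"dz": -0.146,"wx": -0.019,"wy": -0.098,"wz": -0.004,"claw": 0.1},
    {"dx": -0.229,"dy": 0.214,"dz": -0.181,"wx": -0.031,"wy": -0.096,"wz": -0.002,"claw": 0.1},
    {"dx": -0.228,"dy": 0.26,"dz": -0.217,"wx": -0.042,"wy": -0.092,"wz": 0.002,"claw": 0.1},
  ],
)

```text
time_s: 36.78
tcp_pos: [0.4865, 0.0004, 0.1704]
eef_rot: [-175.0, 27.2, 96.4]
force: [-0.5, -0.3, -0.8]
width: 0.0523
gripper_force: 0.0
```

Request:
apply_moves(
  targets=[
    {"dx": -0.225,"dy": 0.305,"dz": -0.248,"wx": -0.053,"wy": -0.088,"wz": 0.005,"claw": 0.1},
    {"dx": 0.165,"dy": 0.186,"dz": 0.268,"wx": 0,"wy": 0,"wz": 0,"claw": 0.1},
    {"dx": 0.178,"dy": 0.167,"dz": 0.282,"wx": 0,"wy": 0,"wz": 0,"claw": 0.1},
    {"dx": 0.191,"dy": 0.144,"dz": 0.297,"wx": 0,"wy": 0,"wz": 0,"claw": 0.1},
    {"dx": 0,"dy": 0,"dz": 0,"wx": 0,"wy": 0,"wz": 0,"claw": 0.1},
  ],
)

```text
time_s: 37.4
tcp_pos: [0.5668, -0.0058, 0.0965]
eef_rot: [-179.2, 34.9, 96.4]
force: [-0.8, -0.4, 0.7]
width: 0.0517
gripper_force: 0.0
```

Request:
apply_moves(
  targets=[
    {"dx": 0,"dy": 0,"dz": 0,"wx": 0,"wy": 0,"wz": 0,"claw": 0.1},
  ],
)

```text
time_s: 37.52
tcp_pos: [0.5695, -0.006, 0.1013]
eef_rot: [-179.8, 34.9, 96.1]
force: [-0.7, 0.4, -0.0]
width: 0.0516
gripper_force: 0.0
```

```bash
python3 -c "
from kin import *
pick((.5815,-.1050),95.6,png='w9.png',gz=.022)"
```

```text
exp px [274. 251.]
exp px [274. 216.]
exp px [275. 169.]
t 37.58 q [  9.   24.5  96.  -38.4  67.   20.8] tcp [ 0.5701 -0.0061  0.1023] [-180.    34.9   96. ] F [0.2 0.4 0.7] w 0.0516 0.0
margin 23.0 minq5 61.6 end [  9.  32.  96. -41.  62.  27.]
[{"dx": 0.292, "dy": 0.018, "dz": 0.35, "wx": 0.002, "wy": -0.001, "wz": 0.003, "claw": 0.1}, {"dx": 0.09, "dy": 0.0, "dz": 0.12, "wx": 0.0, "wy": 0.0, "wz": 0.0, "claw": 0.1}, {"dx": 0.082, "dy": 0.0, "dz": 0.126, "wx": 0.0, "wy": 0.0, "wz": 0.0, "claw": 0.1}, {"dx": 0, "dy": 0, "dz": 0, "wx": 0, "wy": 0, "wz": 0, "claw": 0.1}]
```

View pics/w9.png

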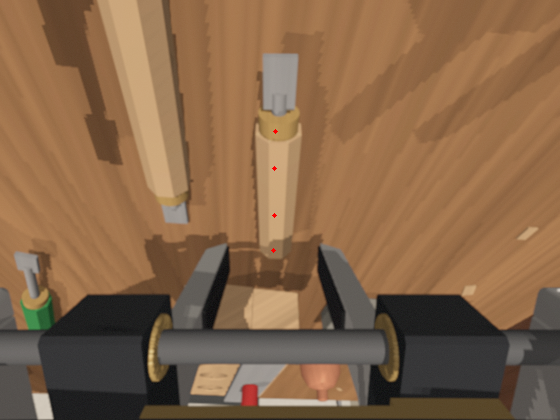

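The short gouge's handle, at (276,200), is centred on the dots. Pick it.

Request:
apply_moves(
  targets=[
    {"dx": 0.292,"dy": 0.018,"dz": 0.35,"wx": 0.002,"wy": 0,"wz": 0.003,"claw": 0.1},
    {"dx": 0.09,"dy": 0,"dz": 0.12,"wx": 0,"wy": 0,"wz": 0,"claw": 0.1},
    {"dx": 0.082,"dy": 0,"dz": 0.126,"wx": 0,"wy": 0,"wz": 0,"claw": 0.1},
    {"dx": 0,"dy": 0,"dz": 0,"wx": 0,"wy": 0,"wz": 0,"claw": 0.1},
  ],
)

```text
time_s: 38.08
tcp_pos: [0.5716, -0.0029, 0.0264]
eef_rot: [-180.0, 34.9, 95.6]
force: [-0.4, 0.3, 0.1]
width: 0.0518
gripper_force: 0.0
```

Request:
apply_moves(
  targets=[
    {"dx": 0,"dy": 0,"dz": 0,"wx": 0,"wy": 0,"wz": 0,"claw": -1},
    {"dx": 0,"dy": 0,"dz": 0,"wx": 0,"wy": 0,"wz": 0,"claw": -1},
    {"dx": 0,"dy": 0,"dz": 0,"wx": 0,"wy": 0,"wz": 0,"claw": -1},
  ],
  grip_force=35,
)

```text
time_s: 38.45
tcp_pos: [0.5716, -0.0028, 0.0268]
eef_rot: [180.0, 34.9, 95.6]
force: [0.1, 0.1, 1.1]
width: 0.0278
gripper_force: 35.0
```

```bash
python3 - <<'E'
from kin import *
carryj((.5815,-.105),95.6,HS[2],45,lift=.17,back=(0,0,0.05),seeds=([-60,34,88,50,85,-45],[-65,28,100,58,74,-36]),step=10.5,hi=.1)
E
```

```text
rel [0.1027 0.     0.0128]
qb [  9.  15.  90. -35.  80.  11.] qfh [-62.  15.  93.  52.  93. -24.] qf [-62.  22.  97.  52.  87. -33.]
lowest gouge end 0.109
t 38.45 q [  9.3  31.9  96.2 -40.6  61.5  26.7] tcp [ 0.5716 -0.0028  0.0268] [180.   34.9  95.6] F [0.1 0.1 1.1] w 0.0278 35.0
path z 0.061 n 19
[[0.58, -0.0, 0.06], [0.58, -0.0, 0.16], [0.57, -0.0, 0.25], [0.51, -0.08, 0.19], [0.51, -0.14, 0.21], [0.52, -0.27, 0.3], [0.52, -0.27, 0.2]]
[{"dx": -0.204, "dy": 0.043, "dz": -0.275, "wx": 0.0, "wy": -0.003, "wz": 0.001, "claw": -1}, {"dx": -0.201, "dy": 0.021, "dz": -0.277, "wx": -0.001, "wy": -0.002, "wz": 0.0, "claw": -1}, {"dx": -0.198, "dy": 0.0, "dz": -0.278, "wx": 0.001, "wy": 0.0, "wz": 0.0, "claw": -1}, {"dx": -0.192, "dy": -0.021, "dz": -0.279, "wx": 0.0, "wy": 0.002, "wz": 0.0, "claw": -1}, {"dx": -0.185, "dy": -0.041, "dz": -0.28, "wx": 0.0, "wy": 0.003, "wz": -0.001, "claw": -1}]
[{"dx": -0.144, "dy": 0.006, "dz": -0.204, "wx": 0.0, "wy": 0.0, "wz": 0.0, "claw": -1}, {"dx": -0.143, "dy": -0.006, "dz": -0.206, "wx": 0.0, "wy": 0.0, "wz": 0.0, "claw": -1}, {"dx": -0.105, "d
[... 402 characters left out ...]
x": -0.006, "wy": 0.127, "wz": 0.048, "claw": -1}, {"dx": -0.156, "dy": 0.117, "dz": -0.232, "wx": -0.03, "wy": 0.126, "wz": 0.042, "claw": -1}, {"dx": -0.128, "dy": 0.175, "dz": -0.365, "wx": -0.051, "wy": 0.123, "wz": 0.034, "claw": -1}, {"dx": -0.084, "dy": 0.231, "dz": -0.489, "wx": -0.072, "wy": 0.118, "wz": 0.023, "claw": -1}]
[{"dx": -0.029, "dy": 0.286, "dz": -0.602, "wx": -0.091, "wy": 0.11, "wz": 0.01, "claw": -1}, {"dx": -0.274, "dy": 0.023, "dz": 0.189, "wx": -0.001, "wy": 0.002, "wz": 0.0, "claw": -1}, {"dx": -0.274, "dy": -0.001, "dz": 0.19, "wx": 0.0, "wy": 0.0, "wz": 0.0, "claw": -1}, {"dx": -0.273, "dy": -0.022, "dz": 0.193, "wx": 0.001, "wy": -0.002, "wz": 0.0, "claw": -1}]
```

```bash
python3 - <<'E'
from kin import *
carryj((.5815,-.105),95.6,HS[2],45,lift=.17,back=(0,0,0.07),seeds=([-60,34,88,50,85,-45],[-65,28,100,58,74,-36]),step=7.6,hi=.1)
E
```

```text
rel [0.1027 0.     0.0128]
qb [  9.  14.  89. -35.  82.  10.] qfh [-62.  15.  93.  52.  93. -24.] qf [-62.  22.  97.  52.  87. -33.]
lowest gouge end 0.118
t 38.45 q [  9.3  31.9  96.2 -40.6  61.5  26.7] tcp [ 0.5716 -0.0028  0.0268] [180.   34.9  95.6] F [0.1 0.1 1.1] w 0.0278 35.0
path z 0.061 n 22
[[0.58, -0.0, 0.06], [0.58, -0.0, 0.16], [0.57, -0.0, 0.27], [0.52, -0.07, 0.21], [0.51, -0.11, 0.2], [0.52, -0.17, 0.23], [0.52, -0.27, 0.3], [0.52, -0.27, 0.2]]
[{"dx": -0.204, "dy": 0.043, "dz": -0.275, "wx": 0.0, "wy": -0.003, "wz": 0.001, "claw": -1}, {"dx": -0.201, "dy": 0.021, "dz": -0.277, "wx": -0.001, "wy": -0.002, "wz": 0.0, "claw": -1}, {"dx": -0.198, "dy": 0.0, "dz": -0.278, "wx": 0.001, "wy": 0.0, "wz": 0.0, "claw": -1}, {"dx": -0.192, "dy": -0.021, "dz": -0.279, "wx": 0.0, "wy": 0.002, "wz": 0.0, "claw": -1}, {"dx": -0.185, "dy": -0.041, "dz": -0.28, "wx": 0.0, "wy": 0.003, "wz": -0.001, "claw": -1}]
[{"dx": -0.202, "dy": 0.012, "dz": -0.285, "wx": 0.0, "wy": -0.001, "wz": 0.0, "claw": -1}, {"dx": -0.2, "dy": -0.012, "dz": -0.288, "wx": 0.0, "wy": 0.001, "wz": 0.0, "claw":
[... 701 characters left out ...]
"wx": -0.024, "wy": 0.094, "wz": 0.032, "claw": -1}]
[{"dx": -0.101, "dy": 0.128, "dz": -0.249, "wx": -0.037, "wy": 0.092, "wz": 0.028, "claw": -1}, {"dx": -0.078, "dy": 0.161, "dz": -0.319, "wx": -0.049, "wy": 0.09, "wz": 0.022, "claw": -1}, {"dx": -0.05, "dy": 0.195, "dz": -0.386, "wx": -0.06, "wy": 0.086, "wz": 0.016, "claw": -1}, {"dx": -0.018, "dy": 0.229, "dz": -0.446, "wx": -0.07, "wy": 0.081, "wz": 0.009, "claw": -1}, {"dx": -0.274, "dy": 0.023, "dz": 0.188, "wx": 0.0, "wy": 0.002, "wz": 0.0, "claw": -1}]
[{"dx": -0.274, "dy": 0.0, "dz": 0.191, "wx": -0.001, "wy": 0.0, "wz": 0.0, "claw": -1}, {"dx": -0.272, "dy": -0.023, "dz": 0.192, "wx": 0.001, "wy": -0.002, "wz": 0.0, "claw": -1}]
```

Request:
apply_moves(
  targets=[
    {"dx": -0.204,"dy": 0.043,"dz": -0.275,"wx": 0,"wy": -0.003,"wz": 0,"claw": -1},
    {"dx": -0.201,"dy": 0.021,"dz": -0.277,"wx": 0,"wy": -0.002,"wz": 0,"claw": -1},
    {"dx": -0.198,"dy": 0,"dz": -0.278,"wx": 0,"wy": 0,"wz": 0,"claw": -1},
    {"dx": -0.192,"dy": -0.021,"dz": -0.279,"wx": 0,"wy": 0.002,"wz": 0,"claw": -1},
    {"dx": -0.185,"dy": -0.041,"dz": -0.28,"wx": 0,"wy": 0.003,"wz": 0,"claw": -1},
  ],
)

```text
time_s: 39.08
tcp_pos: [0.5711, -0.0026, 0.1968]
eef_rot: [-179.9, 34.9, 95.6]
force: [0.5, -0.8, -0.9]
width: 0.0276
gripper_force: 35.0
```

Request:
apply_moves(
  targets=[
    {"dx": -0.202,"dy": 0.012,"dz": -0.285,"wx": 0,"wy": 0,"wz": 0,"claw": -1},
    {"dx": -0.2,"dy": -0.012,"dz": -0.288,"wx": 0,"wy": 0,"wz": 0,"claw": -1},
    {"dx": -0.07,"dy": -0.203,"dz": 0.332,"wx": 0.061,"wy": 0.079,"wz": 0.033,"claw": -1},
    {"dx": -0.092,"dy": -0.152,"dz": 0.27,"wx": 0.05,"wy": 0.083,"wz": 0.036,"claw": -1},
    {"dx": -0.108,"dy": -0.105,"dz": 0.203,"wx": 0.039,"wy": 0.088,"wz": 0.038,"claw": -1},
  ],
)

```text
time_s: 39.7
tcp_pos: [0.5237, -0.0666, 0.2097]
eef_rot: [-171.4, 13.1, 82.9]
force: [0.1, 0.5, -1.5]
width: 0.0278
gripper_force: 35.0
```

Request:
apply_moves(
  targets=[
    {"dx": -0.122,"dy": -0.06,"dz": 0.132,"wx": 0.026,"wy": 0.09,"wz": 0.038,"claw": -1},
    {"dx": -0.129,"dy": -0.017,"dz": 0.057,"wx": 0.014,"wy": 0.093,"wz": 0.039,"claw": -1},
    {"dx": -0.13,"dy": 0.021,"dz": -0.02,"wx": 0.001,"wy": 0.095,"wz": 0.037,"claw": -1},
    {"dx": -0.127,"dy": 0.059,"dz": -0.097,"wx": -0.012,"wy": 0.095,"wz": 0.035,"claw": -1},
    {"dx": -0.116,"dy": 0.095,"dz": -0.174,"wx": -0.024,"wy": 0.094,"wz": 0.032,"claw": -1},
  ],
)

```text
time_s: 40.33
tcp_pos: [0.5143, -0.1421, 0.2155]
eef_rot: [-168.6, -25.1, 58.3]
force: [-1.1, 0.4, -2.6]
width: 0.0279
gripper_force: 35.0
```

Request:
apply_moves(
  targets=[
    {"dx": -0.101,"dy": 0.128,"dz": -0.249,"wx": -0.037,"wy": 0.092,"wz": 0.028,"claw": -1},
    {"dx": -0.078,"dy": 0.161,"dz": -0.319,"wx": -0.049,"wy": 0.09,"wz": 0.022,"claw": -1},
    {"dx": -0.05,"dy": 0.195,"dz": -0.386,"wx": -0.06,"wy": 0.086,"wz": 0.016,"claw": -1},
    {"dx": -0.018,"dy": 0.229,"dz": -0.446,"wx": -0.07,"wy": 0.081,"wz": 0.009,"claw": -1},
    {"dx": -0.274,"dy": 0.023,"dz": 0.188,"wx": 0,"wy": 0.002,"wz": 0,"claw": -1},
  ],
)

```text
time_s: 40.95
tcp_pos: [0.5237, -0.2823, 0.2712]
eef_rot: [179.3, -55.0, 45.1]
force: [-0.1, 1.0, -1.9]
width: 0.0282
gripper_force: 35.0
```

Request:
apply_moves(
  targets=[
    {"dx": -0.274,"dy": 0,"dz": 0.191,"wx": 0,"wy": 0,"wz": 0,"claw": -1},
    {"dx": -0.2,"dy": -0.02,"dz": 0.14,"wx": 0,"wy": -0.002,"wz": 0,"claw": -1},
    {"dx": 0,"dy": 0,"dz": 0,"wx": 0,"wy": 0,"wz": 0,"claw": -1},
    {"dx": 0,"dy": 0,"dz": 0,"wx": 0,"wy": 0,"wz": 0,"claw": -1},
  ],
)

```text
time_s: 41.45
tcp_pos: [0.5236, -0.2754, 0.2121]
eef_rot: [180.0, -55.0, 45.0]
force: [-0.2, -0.1, -1.2]
width: 0.0279
gripper_force: 35.0
```

```bash
python3 -c "
from kin import *
insert(HS[2],45,zs=(.078,.024))"
```

```text
t 41.45 q [-62.1  21.2  96.2  51.6  87.2 -31.8] tcp [ 0.5236 -0.2754  0.2121] [180. -55.  45.] F [-0.2 -0.1 -1.2] w 0.0279 35.0
butt [ 0.5326 -0.2666  0.1094] axis [0.    0.001 1.   ]
t 41.45 q [-62.1  21.2  96.2  51.6  87.2 -31.8] tcp [ 0.5236 -0.2754  0.2121] [180. -55.  45.] F [-0.2 -0.1 -1.2] w 0.0279 35.0
margin 43.2 minq5 81.6 end [-62.  29.  98.  52.  82. -39.]
[{"dx": -0.13, "dy": 0.0, "dz": 0.09, "wx": 0.0, "wy": 0.0, "wz": 0.0, "claw": -1}, {"dx": -0.127, "dy": -0.008, "dz": 0.089, "wx": 0.0, "wy": 0.001, "wz": 0.0, "claw": -1}, {"dx": 0, "dy": 0, "dz": 0, "wx": 0, "wy": 0, "wz": 0, "claw": -1}, {"dx": -0.15, "dy": 0.0, "dz": 0.1, "wx": 0.0, "wy": 0.0, "wz": 0.0, "claw": -1}, {"dx": -0.15, "dy": 0.0, "dz": 0.11, "wx": 0.0, "wy": 0.0, "wz": 0.0, "claw": -1}]
[{"dx": -0.143, "dy": 0.0, "dz": 0.099, "wx": 0.0, "wy": 0.0, "wz": 0.0, "claw": -1}, {"dx": 0, "dy": 0, "dz": 0, "wx": 0, "wy": 0, "wz": 0, "claw": -1}]
```

Request:
apply_moves(
  targets=[
    {"dx": -0.13,"dy": 0,"dz": 0.09,"wx": 0,"wy": 0,"wz": 0,"claw": -1},
    {"dx": -0.127,"dy": -0.008,"dz": 0.089,"wx": 0,"wy": 0,"wz": 0,"claw": -1},
    {"dx": 0,"dy": 0,"dz": 0,"wx": 0,"wy": 0,"wz": 0,"claw": -1},
    {"dx": -0.15,"dy": 0,"dz": 0.1,"wx": 0,"wy": 0,"wz": 0,"claw": -1},
  ],
)

```text
time_s: 41.95
tcp_pos: [0.5227, -0.2759, 0.1623]
eef_rot: [179.8, -55.0, 45.1]
force: [0.2, 0.1, -0.6]
width: 0.0276
gripper_force: 35.0
```

Request:
apply_moves(
  targets=[
    {"dx": -0.15,"dy": 0,"dz": 0.11,"wx": 0,"wy": 0,"wz": 0,"claw": -1},
    {"dx": -0.143,"dy": 0,"dz": 0.099,"wx": 0,"wy": 0,"wz": 0,"claw": -1},
    {"dx": 0,"dy": 0,"dz": 0,"wx": 0,"wy": 0,"wz": 0,"claw": -1},
    {"dx": 0,"dy": 0,"dz": 0,"wx": 0,"wy": 0,"wz": 0,"claw": -1},
  ],
)

```text
time_s: 42.45
tcp_pos: [0.5222, -0.2747, 0.1252]
eef_rot: [-179.8, -55.0, 44.8]
force: [0.2, 0.7, -0.7]
width: 0.0275
gripper_force: 35.0
```

Request:
apply_moves(
  targets=[
    {"dx": -0.025,"dy": 0,"dz": 0.018,"wx": 0,"wy": 0,"wz": 0,"claw": -1},
    {"dx": 0,"dy": 0,"dz": 0,"wx": 0,"wy": 0,"wz": 0,"claw": -1},
  ],
)

```text
time_s: 42.7
tcp_pos: [0.5226, -0.2751, 0.1234]
eef_rot: [-180.0, -55.0, 44.9]
force: [-0.6, -0.6, 0.9]
width: 0.0278
gripper_force: 35.0
```

Request:
apply_moves(
  targets=[
    {"dx": 0,"dy": 0,"dz": 0,"wx": 0,"wy": 0,"wz": 0,"claw": -0.1},
    {"dx": 0,"dy": 0,"dz": 0,"wx": 0,"wy": 0,"wz": 0,"claw": -0.1},
    {"dx": 0,"dy": 0,"dz": -0.2,"wx": 0,"wy": 0,"wz": 0,"claw": -0.1},
    {"dx": 0,"dy": 0,"dz": -0.4,"wx": 0,"wy": 0,"wz": 0,"claw": 0},
    {"dx": 0,"dy": 0,"dz": -0.5,"wx": 0,"wy": 0,"wz": 0,"claw": 0.1},
  ],
)

```text
time_s: 43.32
tcp_pos: [0.4574, -0.3389, 0.1867]
eef_rot: [-179.8, -55.0, 44.8]
force: [-0.6, -0.9, -0.4]
width: 0.0511
gripper_force: 0.0
```

```bash
python3 - <<'E'
from kin import *
look('s10.png')
B=(.496,.0972);Y=-90
p,R,_,_=poses(B,Y,(0,0),0,gz=.022)
qu=ikany(p+.07*up,R,([-30,27,104,32,71,134],)); qh=ikany(p+.2*up+[0,-.05,0],R,[qu]); print(qh.round(),qu.round())
goj([qh,qu],.1,step=9.2)
E
```

```text
short_1 0.89 butt [0.4935 0.097 ] tip [ 0.4975 -0.076 ] L 0.173 yaw -88.7
[-35.  12.  95.  28.  94. 142.] [-30.  20. 103.  30.  78. 138.]
t 43.52 q [-70.7  25.2  94.   47.6  91.6 -38. ] tcp [ 0.458  -0.3401  0.1867] [179.9 -54.9  44.9] F [ 0.2  0.7 -0.5] w 0.0516 0.0
path z 0.097 n 24
[[0.46, -0.33, 0.19], [0.48, -0.26, 0.2], [0.5, -0.21, 0.2], [0.5, -0.15, 0.21], [0.5, -0.09, 0.22], [0.5, -0.04, 0.19]]
[{"dx": 0.102, "dy": -0.062, "dz": 0.114, "wx": 0.02, "wy": -0.012, "wz": 0.084, "claw": 0.1}, {"dx": 0.093, "dy": -0.075, "dz": 0.11, "wx": 0.017, "wy": -0.015, "wz": 0.084, "claw": 0.1}, {"dx": 0.081, "dy": -0.087, "dz": 0.108, "wx": 0.014, "wy": -0.018, "wz": 0.083, "claw": 0.1}, {"dx": 0.07, "dy": -0.098, "dz": 0.105, "wx": 0.011, "wy": -0.019, "wz": 0.083, "claw": 0.1}, {"dx": 0.055, "dy": -0.105, "dz": 0.102, "wx": 0.008, "wy": -0.021, "wz": 0.083, "claw": 0.1}]
[{"dx": 0.041, "dy": -0.113, "dz": 0.099, "wx": 0.005, "wy": -0.021, "wz": 0.083, "claw": 0.1}, {"dx": 0.024, "dy": -0.116, "dz": 0.096, "wx": 0.0, "wy": -0.022, "wz": 0.083, "claw": 0.1}, {"dx": 0.009, "dy": -0.119, "dz
[... 896 characters left out ...]
wy": 0.001, "wz": 0.082, "claw": 0.1}, {"dx": -0.114, "dy": -0.028, "dz": 0.061, "wx": -0.019, "wy": 0.005, "wz": 0.081, "claw": 0.1}, {"dx": -0.117, "dy": -0.012, "dz": 0.058, "wx": -0.017, "wy": 0.007, "wz": 0.081, "claw": 0.1}, {"dx": -0.117, "dy": 0.005, "dz": 0.055, "wx": -0.016, "wy": 0.01, "wz": 0.081, "claw": 0.1}]
[{"dx": 0.094, "dy": -0.037, "dz": 0.338, "wx": 0.001, "wy": -0.002, "wz": -0.001, "claw": 0.1}, {"dx": 0.088, "dy": -0.012, "dz": 0.339, "wx": 0.001, "wy": -0.001, "wz": 0.0, "claw": 0.1}, {"dx": 0.082, "dy": 0.014, "dz": 0.338, "wx": -0.001, "wy": 0.001, "wz": 0.0, "claw": 0.1}, {"dx": 0.076, "dy": 0.037, "dz": 0.335, "wx": -0.001, "wy": 0.002, "wz": 0.001, "claw": 0.1}]
```

That path would sweep past the gouge I just placed, so I'll route it higher.

```bash
python3 - <<'E'
from kin import *
B=(.496,.0972);Y=-89.4
p,R,_,_=poses(B,Y,(0,0),0,gz=.022)
qu=ikany(p+.07*up,R,([-30,27,104,32,71,134],)); qh=ikany(p+.3*up+[-.05,-.03,0],R,[qu])
s=monitor.observe(); R0=Rn.from_euler('xyz',s['eef_rot'],degrees=True).as_matrix()
q1,e=ik(s['tcp_pos']+[-.06,0,.17],R0,s['q']); print(e,q1.round(),qh.round(),qu.round())
goj([q1,qh,qu],.1,step=10)
E
```

```text
9.43689570931383e-15 [-77.  11.  90.  47. 108. -29.] [-36.   1.  96.  28. 104. 145.] [-30.  21. 103.  30.  78. 137.]
t 43.52 q [-70.7  25.2  94.   47.6  91.6 -38. ] tcp [ 0.458  -0.3401  0.1867] [179.9 -54.9  44.9] F [ 0.2  0.7 -0.5] w 0.0516 0.0
path z 0.097 n 29
[[0.45, -0.34, 0.22], [0.4, -0.34, 0.36], [0.43, -0.27, 0.35], [0.45, -0.2, 0.34], [0.45, -0.13, 0.34], [0.45, -0.07, 0.33], [0.48, -0.03, 0.25], [0.5, -0.01, 0.1]]
[{"dx": 0.233, "dy": -0.037, "dz": -0.284, "wx": -0.002, "wy": 0.003, "wz": -0.001, "claw": 0.1}, {"dx": 0.232, "dy": -0.06, "dz": -0.275, "wx": -0.001, "wy": 0.002, "wz": 0.0, "claw": 0.1}, {"dx": 0.232, "dy": -0.084, "dz": -0.266, "wx": 0.001, "wy": 0.0, "wz": 0.0, "claw": 0.1}, {"dx": 0.23, "dy": -0.107, "dz": -0.254, "wx": 0.0, "wy": -0.002, "wz": 0.0, "claw": 0.1}, {"dx": 0.227, "dy": -0.129, "dz": -0.242, "wx": 0.002, "wy": -0.003, "wz": 0.001, "claw": 0.1}]
[{"dx": 0.091, "dy": -0.06, "dz": 0.164, "wx": 0.021, "wy": -0.014, "wz": 0.094, "claw": 0.1}, {"dx": 0.082, "dy": -0.074, "dz": 0.161, "wx": 0.018, "wy": -0.018, "wz": 0.094, "claw": 0.1}, {"dx": 0.07
[... 1382 characters left out ...]
, "wy": 0.007, "wz": 0.089, "claw": 0.1}, {"dx": -0.118, "dy": 0.012, "dz": 0.098, "wx": -0.018, "wy": 0.011, "wz": 0.088, "claw": 0.1}, {"dx": 0.198, "dy": -0.156, "dz": 0.313, "wx": 0.003, "wy": -0.004, "wz": -0.001, "claw": 0.1}, {"dx": 0.192, "dy": -0.126, "dz": 0.328, "wx": 0.001, "wy": -0.003, "wz": -0.001, "claw": 0.1}]
[{"dx": 0.187, "dy": -0.097, "dz": 0.339, "wx": 0.001, "wy": 0.0, "wz": 0.0, "claw": 0.1}, {"dx": 0.181, "dy": -0.067, "dz": 0.349, "wx": -0.001, "wy": 0.0, "wz": 0.0, "claw": 0.1}, {"dx": 0.173, "dy": -0.038, "dz": 0.357, "wx": -0.001, "wy": 0.003, "wz": 0.001, "claw": 0.1}, {"dx": 0.164, "dy": -0.007, "dz": 0.361, "wx": -0.003, "wy": 0.004, "wz": 0.001, "claw": 0.1}]
```

Request:
apply_moves(
  targets=[
    {"dx": 0.233,"dy": -0.037,"dz": -0.284,"wx": 0,"wy": 0.003,"wz": 0,"claw": 0.1},
    {"dx": 0.232,"dy": -0.06,"dz": -0.275,"wx": 0,"wy": 0,"wz": 0,"claw": 0.1},
    {"dx": 0.232,"dy": -0.084,"dz": -0.266,"wx": 0,"wy": 0,"wz": 0,"claw": 0.1},
    {"dx": 0.23,"dy": -0.107,"dz": -0.254,"wx": 0,"wy": 0,"wz": 0,"claw": 0.1},
    {"dx": 0.227,"dy": -0.129,"dz": -0.242,"wx": 0,"wy": -0.003,"wz": 0,"claw": 0.1},
  ],
)

```text
time_s: 44.15
tcp_pos: [0.399, -0.3378, 0.3559]
eef_rot: [-179.6, -55.1, 44.7]
force: [0.3, -0.3, 0.2]
width: 0.0515
gripper_force: 0.0
```

Request:
apply_moves(
  targets=[
    {"dx": 0.091,"dy": -0.06,"dz": 0.164,"wx": 0.021,"wy": -0.014,"wz": 0.094,"claw": 0.1},
    {"dx": 0.082,"dy": -0.074,"dz": 0.161,"wx": 0.018,"wy": -0.018,"wz": 0.094,"claw": 0.1},
    {"dx": 0.07,"dy": -0.086,"dz": 0.156,"wx": 0.015,"wy": -0.02,"wz": 0.094,"claw": 0.1},
    {"dx": 0.057,"dy": -0.097,"dz": 0.153,"wx": 0.011,"wy": -0.022,"wz": 0.093,"claw": 0.1},
    {"dx": 0.041,"dy": -0.105,"dz": 0.149,"wx": 0.006,"wy": -0.024,"wz": 0.092,"claw": 0.1},
  ],
)

```text
time_s: 44.78
tcp_pos: [0.4362, -0.2492, 0.3454]
eef_rot: [-138.0, -29.1, -3.9]
force: [1.0, 0.6, 0.7]
width: 0.0516
gripper_force: 0.0
```

Request:
apply_moves(
  targets=[
    {"dx": 0.024,"dy": -0.111,"dz": 0.145,"wx": 0.002,"wy": -0.024,"wz": 0.093,"claw": 0.1},
    {"dx": 0.007,"dy": -0.114,"dz": 0.141,"wx": -0.002,"wy": -0.024,"wz": 0.092,"claw": 0.1},
    {"dx": -0.011,"dy": -0.115,"dz": 0.138,"wx": -0.007,"wy": -0.023,"wz": 0.091,"claw": 0.1},
    {"dx": -0.028,"dy": -0.112,"dz": 0.133,"wx": -0.01,"wy": -0.021,"wz": 0.092,"claw": 0.1},
    {"dx": -0.046,"dy": -0.107,"dz": 0.13,"wx": -0.014,"wy": -0.019,"wz": 0.09,"claw": 0.1},
  ],
)

```text
time_s: 45.4
tcp_pos: [0.4534, -0.1619, 0.3369]
eef_rot: [-136.4, 7.0, -27.0]
force: [0.2, -0.6, 0.7]
width: 0.0516
gripper_force: 0.0
```

Request:
apply_moves(
  targets=[
    {"dx": -0.063,"dy": -0.098,"dz": 0.125,"wx": -0.017,"wy": -0.016,"wz": 0.091,"claw": 0.1},
    {"dx": -0.077,"dy": -0.088,"dz": 0.122,"wx": -0.019,"wy": -0.012,"wz": 0.09,"claw": 0.1},
    {"dx": -0.09,"dy": -0.075,"dz": 0.117,"wx": -0.021,"wy": -0.009,"wz": 0.09,"claw": 0.1},
    {"dx": -0.101,"dy": -0.06,"dz": 0.114,"wx": -0.021,"wy": -0.004,"wz": 0.09,"claw": 0.1},
    {"dx": -0.11,"dy": -0.043,"dz": 0.11,"wx": -0.022,"wy": -0.001,"wz": 0.089,"claw": 0.1},
  ],
)

```text
time_s: 46.02
tcp_pos: [0.4536, -0.0794, 0.3295]
eef_rot: [-158.5, 32.8, -60.7]
force: [0.5, 0.0, -0.8]
width: 0.0516
gripper_force: 0.0
```

Request:
apply_moves(
  targets=[
    {"dx": -0.115,"dy": -0.025,"dz": 0.106,"wx": -0.021,"wy": 0.004,"wz": 0.089,"claw": 0.1},
    {"dx": -0.117,"dy": -0.007,"dz": 0.102,"wx": -0.021,"wy": 0.007,"wz": 0.089,"claw": 0.1},
    {"dx": -0.118,"dy": 0.012,"dz": 0.098,"wx": -0.018,"wy": 0.011,"wz": 0.088,"claw": 0.1},
    {"dx": 0.198,"dy": -0.156,"dz": 0.313,"wx": 0.003,"wy": -0.004,"wz": 0,"claw": 0.1},
    {"dx": 0.192,"dy": -0.126,"dz": 0.328,"wx": 0,"wy": -0.003,"wz": 0,"claw": 0.1},
  ],
)

```text
time_s: 46.65
tcp_pos: [0.4757, -0.0282, 0.2508]
eef_rot: [-179.8, 35.8, -89.2]
force: [-0.0, -0.9, -0.8]
width: 0.0518
gripper_force: 0.0
```

Request:
apply_moves(
  targets=[
    {"dx": 0.187,"dy": -0.097,"dz": 0.339,"wx": 0,"wy": 0,"wz": 0,"claw": 0.1},
    {"dx": 0.181,"dy": -0.067,"dz": 0.349,"wx": 0,"wy": 0,"wz": 0,"claw": 0.1},
    {"dx": 0.173,"dy": -0.038,"dz": 0.3,"wx": 0,"wy": 0.003,"wz": 0,"claw": 0.1},
    {"dx": 0,"dy": 0,"dz": 0,"wx": 0,"wy": 0,"wz": 0,"claw": 0.1},
    {"dx": 0,"dy": 0,"dz": 0,"wx": 0,"wy": 0,"wz": 0,"claw": 0.1},
  ],
)

```text
time_s: 47.28
tcp_pos: [0.4963, -0.0152, 0.1411]
eef_rot: [-179.7, 35.5, -89.2]
force: [0.4, 0.1, 0.2]
width: 0.0516
gripper_force: 0.0
```

```bash
python3 -c "
from kin import *
look('x')
pick((.496,.0972),-89.4,png='w11.png',gz=.022)"
```

```text
long_1 0.7 butt [0.4951 0.0973] tip [ 0.4939 -0.0422] L 0.14 yaw -90.5
short_1 0.65 butt [0.4957 0.1004] tip [ 0.4941 -0.0452] L 0.146 yaw -90.6
exp px [275. 224.]
exp px [275. 190.]
exp px [275. 147.]
t 47.52 q [-31.1  16.9 101.2  29.9  83.2 138.9] tcp [ 0.4969 -0.0161  0.1417] [-179.6   35.4  -89.2] F [ 0.1 -0.2 -0.6] w 0.0518 0.0
margin 22.8 minq5 71.4 end [-30.  28. 103.  31.  71. 133.]
[{"dx": 0.21, "dy": 0.0, "dz": 0.37, "wx": -0.002, "wy": 0.002, "wz": 0.001, "claw": 0.1}, {"dx": 0.2, "dy": 0.001, "dz": 0.378, "wx": -0.001, "wy": 0.003, "wz": 0.001, "claw": 0.1}, {"dx": 0.09, "dy": 0.0, "dz": 0.12, "wx": 0.0, "wy": 0.0, "wz": 0.0, "claw": 0.1}, {"dx": 0.082, "dy": 0.0, "dz": 0.126, "wx": 0.0, "wy": 0.0, "wz": 0.0, "claw": 0.1}, {"dx": 0, "dy": 0, "dz": 0, "wx": 0, "wy": 0, "wz": 0, "claw": 0.1}]
```

View pics/w11.png

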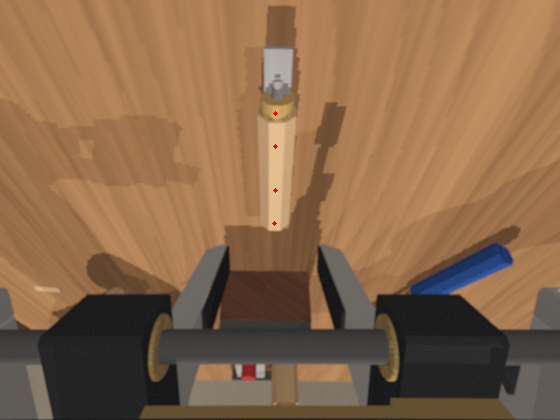

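The dots run along the last short gouge's handle at (275,180). Pick it.

Request:
apply_moves(
  targets=[
    {"dx": 0.21,"dy": 0,"dz": 0.37,"wx": 0,"wy": 0.002,"wz": 0,"claw": 0.1},
    {"dx": 0.2,"dy": 0,"dz": 0.378,"wx": 0,"wy": 0.003,"wz": 0,"claw": 0.1},
    {"dx": 0.09,"dy": 0,"dz": 0.12,"wx": 0,"wy": 0,"wz": 0,"claw": 0.1},
    {"dx": 0.082,"dy": 0,"dz": 0.126,"wx": 0,"wy": 0,"wz": 0,"claw": 0.1},
    {"dx": 0,"dy": 0,"dz": 0,"wx": 0,"wy": 0,"wz": 0,"claw": 0.1},
  ],
)

```text
time_s: 48.15
tcp_pos: [0.4974, -0.0062, 0.0261]
eef_rot: [-179.7, 35.0, -89.2]
force: [0.3, 0.7, 0.3]
width: 0.052
gripper_force: 0.0
```

Request:
apply_moves(
  targets=[
    {"dx": 0,"dy": 0,"dz": 0,"wx": 0,"wy": 0,"wz": 0,"claw": -1},
    {"dx": 0,"dy": 0,"dz": 0,"wx": 0,"wy": 0,"wz": 0,"claw": -1},
    {"dx": 0,"dy": 0,"dz": 0,"wx": 0,"wy": 0,"wz": 0,"claw": -1},
  ],
  grip_force=35,
)

```text
time_s: 48.52
tcp_pos: [0.4966, -0.0057, 0.0262]
eef_rot: [-179.7, 35.0, -89.2]
force: [-0.4, -1.3, 1.1]
width: 0.0277
gripper_force: 35.0
```

```bash
python3 - <<'E'
from kin import *
# end pose seeds for the pale rack's last hole
carryj((.496,.0972),-89.5,HS[0],45,lift=.2,back=(-.06,-.04,0.12),seeds=([-72,30,95,48,92,-40],[-65,28,100,58,74,-36]),step=9.6,hi=.17)
rel,Rr=[np.array(x) for x in json.load(open('rel.json'))]
E
```

```text
rel [0.1029 0.     0.0122]
qb [-38.  -1.  95.  28. 107. 145.] qfh [-69.  24.  71.  51. 106. -19.] qf [-69.  33.  79.  49.  95. -32.]
lowest gouge end 0.27
t 48.52 q [-30.   27.6 103.6  31.6  71.2 132.9] tcp [ 0.4966 -0.0057  0.0262] [-179.7   35.   -89.2] F [-0.4 -1.3  1.1] w 0.0277 35.0
path z 0.059 n 33
[[0.5, -0.01, 0.06], [0.5, -0.01, 0.23], [0.45, -0.06, 0.35], [0.49, -0.15, 0.36], [0.51, -0.25, 0.37], [0.51, -0.37, 0.37], [0.51, -0.42, 0.27]]
[{"dx": -0.176, "dy": -0.057, "dz": -0.279, "wx": 0.002, "wy": -0.003, "wz": 0.0, "claw": -1}, {"dx": -0.184, "dy": -0.035, "dz": -0.277, "wx": 0.001, "wy": -0.001, "wz": -0.001, "claw": -1}, {"dx": -0.191, "dy": -0.014, "dz": -0.276, "wx": 0.0, "wy": -0.001, "wz": 0.0, "claw": -1}, {"dx": -0.198, "dy": 0.008, "dz": -0.271, "wx": 0.0, "wy": 0.001, "wz": 0.0, "claw": -1}, {"dx": -0.201, "dy": 0.031, "dz": -0.267, "wx": -0.001, "wy": 0.001, "wz": 0.0, "claw": -1}]
[{"dx": -0.206, "dy": 0.052, "dz": -0.262, "wx": -0.002, "wy": 0.003, "wz": 0.001, "claw": -1}, {"dx": -0.081, "dy": 0.121, "dz": -0.321, "wx": 0.001, "wy": -0.002, "wz": -0.001, "
[... 1735 characters left out ...]
, "wx": -0.013, "wy": 0.02, "wz": -0.093, "claw": -1}, {"dx": -0.068, "dy": 0.159, "dz": -0.16, "wx": -0.016, "wy": 0.018, "wz": -0.093, "claw": -1}, {"dx": -0.094, "dy": 0.145, "dz": -0.164, "wx": -0.019, "wy": 0.015, "wz": -0.093, "claw": -1}, {"dx": -0.283, "dy": 0.04, "dz": 0.186, "wx": -0.002, "wy": 0.002, "wz": 0.0, "claw": -1}, {"dx": -0.282, "dy": 0.019, "dz": 0.191, "wx": 0.0, "wy": 0.0, "wz": 0.001, "claw": -1}]
[{"dx": -0.28, "dy": -0.001, "dz": 0.194, "wx": 0.0, "wy": 0.0, "wz": 0.0, "claw": -1}, {"dx": -0.277, "dy": -0.021, "dz": 0.199, "wx": 0.0, "wy": -0.001, "wz": 0.0, "claw": -1}, {"dx": -0.273, "dy": -0.042, "dz": 0.202, "wx": 0.002, "wy": -0.001, "wz": -0.001, "claw": -1}]
```

Request:
apply_moves(
  targets=[
    {"dx": -0.176,"dy": -0.057,"dz": -0.279,"wx": 0.002,"wy": -0.003,"wz": 0,"claw": -1},
    {"dx": -0.184,"dy": -0.035,"dz": -0.277,"wx": 0,"wy": 0,"wz": 0,"claw": -1},
    {"dx": -0.191,"dy": -0.014,"dz": -0.276,"wx": 0,"wy": 0,"wz": 0,"claw": -1},
    {"dx": -0.198,"dy": 0.008,"dz": -0.271,"wx": 0,"wy": 0,"wz": 0,"claw": -1},
    {"dx": -0.201,"dy": 0.031,"dz": -0.267,"wx": 0,"wy": 0,"wz": 0,"claw": -1},
  ],
)

```text
time_s: 49.15
tcp_pos: [0.502, -0.007, 0.1933]
eef_rot: [-179.6, 35.3, -89.3]
force: [0.6, 0.2, -1.9]
width: 0.0277
gripper_force: 35.0
```

Request:
apply_moves(
  targets=[
    {"dx": -0.206,"dy": 0.052,"dz": -0.262,"wx": -0.002,"wy": 0.003,"wz": 0,"claw": -1},
    {"dx": -0.081,"dy": 0.121,"dz": -0.321,"wx": 0,"wy": 0,"wz": 0,"claw": -1},
    {"dx": -0.089,"dy": 0.141,"dz": -0.31,"wx": 0,"wy": 0,"wz": 0,"claw": -1},
    {"dx": -0.096,"dy": 0.159,"dz": -0.297,"wx": 0,"wy": 0,"wz": 0,"claw": -1},
    {"dx": -0.105,"dy": 0.177,"dz": -0.283,"wx": 0,"wy": 0,"wz": 0,"claw": -1},
  ],
)

```text
time_s: 49.78
tcp_pos: [0.4363, -0.0454, 0.3466]
eef_rot: [-179.8, 35.0, -89.3]
force: [0.2, 0.5, -1.1]
width: 0.0277
gripper_force: 35.0
```

Request:
apply_moves(
  targets=[
    {"dx": 0.113,"dy": -0.105,"dz": -0.111,"wx": 0.02,"wy": -0.01,"wz": -0.089,"claw": -1},
    {"dx": 0.132,"dy": -0.085,"dz": -0.114,"wx": 0.021,"wy": -0.006,"wz": -0.09,"claw": -1},
    {"dx": 0.145,"dy": -0.062,"dz": -0.116,"wx": 0.022,"wy": -0.002,"wz": -0.089,"claw": -1},
    {"dx": 0.156,"dy": -0.036,"dz": -0.119,"wx": 0.022,"wy": 0.002,"wz": -0.09,"claw": -1},
    {"dx": 0.161,"dy": -0.009,"dz": -0.121,"wx": 0.022,"wy": 0.006,"wz": -0.09,"claw": -1},
  ],
)

```text
time_s: 50.4
tcp_pos: [0.484, -0.1307, 0.3575]
eef_rot: [-146.3, 23.5, -44.5]
force: [0.6, -0.0, -1.5]
width: 0.0276
gripper_force: 35.0
```

Request:
apply_moves(
  targets=[
    {"dx": 0.163,"dy": 0.019,"dz": -0.124,"wx": 0.02,"wy": 0.009,"wz": -0.09,"claw": -1},
    {"dx": 0.158,"dy": 0.047,"dz": -0.126,"wx": 0.019,"wy": 0.013,"wz": -0.091,"claw": -1},
    {"dx": 0.149,"dy": 0.073,"dz": -0.13,"wx": 0.016,"wy": 0.016,"wz": -0.09,"claw": -1},
    {"dx": 0.135,"dy": 0.099,"dz": -0.132,"wx": 0.014,"wy": 0.018,"wz": -0.091,"claw": -1},
    {"dx": 0.118,"dy": 0.12,"dz": -0.136,"wx": 0.01,"wy": 0.021,"wz": -0.091,"claw": -1},
  ],
)

```text
time_s: 51.02
tcp_pos: [0.5121, -0.2317, 0.3659]
eef_rot: [-134.8, -8.5, -17.9]
force: [0.1, 0.1, -1.0]
width: 0.0278
gripper_force: 35.0
```

Request:
apply_moves(
  targets=[
    {"dx": 0.096,"dy": 0.14,"dz": -0.138,"wx": 0.006,"wy": 0.022,"wz": -0.092,"claw": -1},
    {"dx": 0.071,"dy": 0.155,"dz": -0.142,"wx": 0.003,"wy": 0.023,"wz": -0.091,"claw": -1},
    {"dx": 0.044,"dy": 0.165,"dz": -0.146,"wx": -0.002,"wy": 0.024,"wz": -0.092,"claw": -1},
    {"dx": 0.017,"dy": 0.171,"dz": -0.149,"wx": -0.005,"wy": 0.023,"wz": -0.092,"claw": -1},
    {"dx": -0.012,"dy": 0.172,"dz": -0.153,"wx": -0.01,"wy": 0.021,"wz": -0.093,"claw": -1},
  ],
)

```text
time_s: 51.65
tcp_pos: [0.5169, -0.3436, 0.3706]
eef_rot: [-148.8, -43.2, 10.5]
force: [-0.0, -0.2, -0.9]
width: 0.0276
gripper_force: 35.0
```

Request:
apply_moves(
  targets=[
    {"dx": -0.042,"dy": 0.167,"dz": -0.156,"wx": -0.013,"wy": 0.02,"wz": -0.093,"claw": -1},
    {"dx": -0.068,"dy": 0.159,"dz": -0.16,"wx": -0.016,"wy": 0.018,"wz": -0.093,"claw": -1},
    {"dx": -0.094,"dy": 0.145,"dz": -0.164,"wx": -0.019,"wy": 0.015,"wz": -0.093,"claw": -1},
    {"dx": -0.283,"dy": 0.04,"dz": 0.186,"wx": -0.002,"wy": 0.002,"wz": 0,"claw": -1},
    {"dx": -0.282,"dy": 0.019,"dz": 0.191,"wx": 0,"wy": 0,"wz": 0,"claw": -1},
  ],
)

```text
time_s: 52.28
tcp_pos: [0.5105, -0.4188, 0.3033]
eef_rot: [179.7, -55.1, 45.3]
force: [-0.6, 0.5, -1.1]
width: 0.0277
gripper_force: 35.0
```

Request:
apply_moves(
  targets=[
    {"dx": -0.28,"dy": 0,"dz": 0.194,"wx": 0,"wy": 0,"wz": 0,"claw": -1},
    {"dx": -0.277,"dy": -0.021,"dz": 0.199,"wx": 0,"wy": 0,"wz": 0,"claw": -1},
    {"dx": -0.2,"dy": -0.03,"dz": 0.15,"wx": 0,"wy": 0,"wz": 0,"claw": -1},
    {"dx": 0,"dy": 0,"dz": 0,"wx": 0,"wy": 0,"wz": 0,"claw": -1},
    {"dx": 0,"dy": 0,"dz": 0,"wx": 0,"wy": 0,"wz": 0,"claw": -1},
  ],
)

```text
time_s: 52.9
tcp_pos: [0.5089, -0.4144, 0.2128]
eef_rot: [179.5, -55.2, 45.5]
force: [0.6, -0.1, -0.8]
width: 0.0278
gripper_force: 35.0
```

```bash
python3 -c "
from kin import *
insert(HS[0],45,zs=(.076,.023))"
```

```text
t 52.9 q [-68.8  32.6  79.1  49.1  95.4 -31.6] tcp [ 0.5089 -0.4144  0.2128] [179.5 -55.2  45.5] F [ 0.6 -0.1 -0.8] w 0.0278 35.0
butt [ 0.5181 -0.4058  0.1099] axis [-0.005 -0.     1.   ]
t 52.9 q [-68.8  32.6  79.1  49.1  95.4 -31.6] tcp [ 0.5089 -0.4144  0.2128] [179.5 -55.2  45.5] F [ 0.6 -0.1 -0.8] w 0.0278 35.0
margin 55.2 minq5 90.3 end [-69.  39.  81.  48.  90. -38.]
[{"dx": -0.14, "dy": -0.01, "dz": 0.09, "wx": 0.001, "wy": -0.001, "wz": 0.0, "claw": -1}, {"dx": -0.14, "dy": -0.01, "dz": 0.099, "wx": 0.002, "wy": -0.001, "wz": 0.001, "claw": -1}, {"dx": 0, "dy": 0, "dz": 0, "wx": 0, "wy": 0, "wz": 0, "claw": -1}, {"dx": -0.14, "dy": 0.0, "dz": 0.1, "wx": 0.0, "wy": 0.0, "wz": 0.0, "claw": -1}, {"dx": -0.15, "dy": 0.0, "dz": 0.1, "wx": 0.0, "wy": 0.0, "wz": 0.0, "claw": -1}]
[{"dx": -0.145, "dy": -0.001, "dz": 0.104, "wx": 0.0, "wy": 0.0, "wz": 0.0, "claw": -1}, {"dx": 0, "dy": 0, "dz": 0, "wx": 0, "wy": 0, "wz": 0, "claw": -1}]
```

Request:
apply_moves(
  targets=[
    {"dx": -0.14,"dy": -0.01,"dz": 0.09,"wx": 0.001,"wy": 0,"wz": 0,"claw": -1},
    {"dx": -0.14,"dy": -0.01,"dz": 0.099,"wx": 0.002,"wy": -0.002,"wz": 0,"claw": -1},
    {"dx": 0,"dy": 0,"dz": 0,"wx": 0,"wy": 0,"wz": 0,"claw": -1},
    {"dx": -0.14,"dy": 0,"dz": 0.1,"wx": 0,"wy": 0,"wz": 0,"claw": -1},
  ],
)

```text
time_s: 53.4
tcp_pos: [0.5075, -0.4137, 0.1612]
eef_rot: [179.6, -55.0, 45.6]
force: [-0.7, 0.2, -0.7]
width: 0.0276
gripper_force: 35.0
```

Request:
apply_moves(
  targets=[
    {"dx": -0.15,"dy": 0,"dz": 0.1,"wx": 0,"wy": 0,"wz": 0,"claw": -1},
    {"dx": -0.145,"dy": 0,"dz": 0.104,"wx": 0,"wy": 0,"wz": 0,"claw": -1},
    {"dx": 0,"dy": 0,"dz": 0,"wx": 0,"wy": 0,"wz": 0,"claw": -1},
    {"dx": 0,"dy": 0,"dz": 0,"wx": 0,"wy": 0,"wz": 0,"claw": -1},
  ],
)

```text
time_s: 53.9
tcp_pos: [0.5067, -0.4128, 0.1237]
eef_rot: [-180.0, -55.0, 45.3]
force: [0.7, 0.1, -1.5]
width: 0.0277
gripper_force: 35.0
```

Request:
apply_moves(
  targets=[
    {"dx": -0.025,"dy": 0,"dz": 0.018,"wx": 0,"wy": 0,"wz": 0,"claw": -1},
    {"dx": 0,"dy": 0,"dz": 0,"wx": 0,"wy": 0,"wz": 0,"claw": -1},
  ],
)

```text
time_s: 54.15
tcp_pos: [0.5069, -0.413, 0.1235]
eef_rot: [179.8, -55.1, 45.5]
force: [-1.7, 1.1, 5.4]
width: 0.0281
gripper_force: 35.0
```

Contact. Release, move clear and check everything.

Request:
apply_moves(
  targets=[
    {"dx": 0,"dy": 0,"dz": 0,"wx": 0,"wy": 0,"wz": 0,"claw": -0.1},
    {"dx": 0,"dy": 0,"dz": 0,"wx": 0,"wy": 0,"wz": 0,"claw": -0.1},
    {"dx": 0,"dy": 0,"dz": -0.2,"wx": 0,"wy": 0,"wz": 0,"claw": -0.1},
    {"dx": 0,"dy": 0,"dz": -0.4,"wx": 0,"wy": 0,"wz": 0,"claw": 0},
    {"dx": 0,"dy": 0,"dz": -0.5,"wx": 0,"wy": 0,"wz": 0,"claw": 0.1},
  ],
)

```text
time_s: 54.78
tcp_pos: [0.4424, -0.4773, 0.1853]
eef_rot: [-179.9, -55.0, 45.3]
force: [-0.7, -0.5, -0.2]
width: 0.0513
gripper_force: 0.0
```

Request:
apply_moves(
  targets=[
    {"dx": 0.2,"dy": 0,"dz": -0.3,"wx": 0,"wy": 0,"wz": 0,"claw": 0.1},
    {"dx": 0.2,"dy": 0,"dz": -0.3,"wx": 0,"wy": 0,"wz": 0,"claw": 0.1},
    {"dx": 0,"dy": 0,"dz": 0,"wx": 0,"wy": 0,"wz": 0,"claw": 0.1},
  ],
)

```text
time_s: 55.15
tcp_pos: [0.4241, -0.4986, 0.2555]
eef_rot: [179.2, -54.8, 45.8]
force: [-0.3, -0.3, -0.7]
width: 0.0513
gripper_force: 0.0
```

```bash
python3 - <<'E'
from kin import *
state(); s=vision.grab_frame('scene'); t=vision.grab_frame('top')
# expected tips
for n,H,L in (('L',HL,.235),('S',HS,.175)):
    for i,h in enumerate(H): print(n,i,'tip px scene*1.6',(proj(s,[*h,.02+L])*1.4).round(), 'collar',(proj(s,[*h,.15])*1.4).round())
save(s,'s12.png',None,1.4)
E
```

```text
t 55.15 q [-77.4  34.6  70.2  45.9 105.9 -32.3] tcp [ 0.4241 -0.4986  0.2555] [179.2 -54.8  45.8] F [-0.3 -0.3 -0.7] w 0.0513 0.0
L 0 tip px scene*1.6 [463. 161.] collar [459. 200.]
L 1 tip px scene*1.6 [486. 145.] collar [480. 184.]
L 2 tip px scene*1.6 [508. 130.] collar [501. 168.]
S 0 tip px scene*1.6 [195. 411.] collar [202. 424.]
S 1 tip px scene*1.6 [234. 386.] collar [240. 399.]
S 2 tip px scene*1.6 [271. 363.] collar [275. 376.]
```

View pics/s12.png

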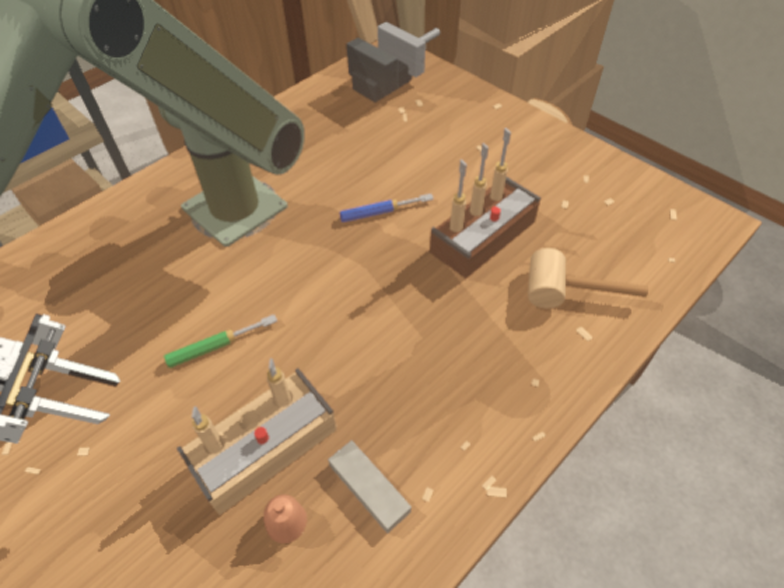

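The scene view shows all five gouges upright, with tips where the model predicts. Long tips are at (463,161), (485,146) and (506,131). Short tips are at (197,411) and (271,364). Both covers are open, the other things haven't moved, and the arm is clear. Handing in.

```bash
python3 -c "
from station import bot
print(bot.finish_job())"
```

```text
the job is handed in; nothing more can be done
None
```

I handed the job in at about 55 s: both chip covers are fully open, the three long gouges stand in the dark rack and the two short ones in the pale rack, and the mallet, stone and bell were not touched.

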